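# Ready the garage drilling bench

## Robot

A 6-joint arm with a two-finger parallel gripper is mounted at the origin on the work surface. World frame = base frame: x ahead of the robot, y to its left, z up, the work surface at z = 0. Lengths are in m, angles in degrees, forces in N, time in s.
With the tool pointing down it reaches from about 0.3 to 0.75 m from the base axis. Payload 8.5 kg.
Tool frame: the origin (TCP) lies at the very end of the fingers, on their centre line; the grasp point (between the pads) lies 19 mm behind it; z points along the fingers, y is the line along which they close (so a half turn about z gives the same grasp; the last joint's range is limited). The gripper opens to 85 mm and grips with 20 to 120 N. Pads are 22 mm wide; open, the fingers measure 114 mm over their backs; the gripper's body (76 mm by 85 mm) begins 54 mm behind the grasp point. The pads swing forward as they close: fully open they stand 13 mm farther back than shut.
Start: joints at [53.096, 21.807, 74.336, -0, 83.858, -12.336], TCP at [0.229, 0.5, 0.231] pointing down, gripper open.
Joint ranges: [-178.18, 178.18], [-50.72, 133.34], [12.68, 142.11], [-81.47, 261.47], [9.98, 163.14], [-165.26, 165.26]. Speed limits (degrees/s): [136.94, 136.94, 180, 180, 180, 180].

## Interface

Orientations are given as a 3x3 rotation matrix whose columns are the frame's x, y, z axes.
In Python, from rig import env gives the robot as it stands.
- The arm moves only by the tool move_arm, never from a script. Its argument "plan" is a list of rows, each a list of 7 numbers: the turn, a rotation vector about the tool's x, y, z in degrees, then the shift along the tool's x, y, z in cm, then the gripper command: -1 is shut, 1 is fully open, values between are in proportion. In form: [[ax, ay, az, tx, ty, tz, jaw], ...]. A call has 1 to 5 rows; each row is the pose to reach, as a shift and turn from the pose commanded when the call began, along the tool's axes at that moment; what a row does not reach only later rows make up. A row lasts 1/10 s, in which the tool goes at most 50 mm and 8.59 degrees, less where a joint would pass 70% of its speed; a pose out of reach is approached as far as the arm can. A call with a gripper value outside its range is refused whole. The fingers move at their own pace and stop on an object; "squeeze" is the grip in N (left out, the last holds). Time passes only in rows, so rows that repeat a pose let the fingers close. It gives the time, the measured TCP pose, the force, the opening and the grip force at its end, in the units of the state.
- env.observe(): the state, without advancing time (a new reading comes with each control period).
- env.get_image(name): name is "scene" or "side" or "wrist"; returns a dict with "color" (400x640x3 uint8, red, green, blue), "fov_y" (degrees; the focal length in pixels is half the picture's height over the tangent of half this angle, whatever the lens; pixels are square), "cx", "cy" (the principal point, pixels), "R" (3x3) and "t" (3): a world point X has camera coordinates R X + t. Camera axes: x right, y down, z forward; pixel columns grow to the right and rows downward; lengths in m; the calibration is good to about 2 mm. The wrist camera is an equidistant fisheye: a pixel r from the principal point sees the ray r / f radians off the axis. A picture is of the moment at which its call begins. There is no depth.
- env.close_job(): hands the job in; it is judged then, once.
Trained networks look in a picture, given as the dict that the camera call returned (one of the last four; its "shot" number tells which), for a name from the list of things; names that differ only in an ending like _2 or _b are one class to them, and where a whole thing is asked for, a point or a joint stands for the part that bears it (a point fixed in the world has none). Each returns a list of dicts, best first, with "conf" (0 to 1); they miss things now and then, are a little off and sometimes report something else, mostly with a low value. They report only what shows in the picture. A call takes as long as a camera call. They do not tell look-alikes from the thing itself.
- env.outline_of(target, picture): "mask" (400x640 bool, what is visible of it) and "bbox" ([centre column, centre row, width, height] in pixels, round what is visible of it).
- env.tip_of(target, picture): "pixel" ([column, row] in pixels: a listed point, or the origin of a listed thing).
The state is a dict: "time_s": time; "q": joint angles; "qvel": joint speeds; "joint_efforts": joint torques, N m; "position": TCP position; "tool_rot": TCP orientation; "ft_force": force on the tool from outside, world axes, zero at the start; "wrist_torque": the same for the moment, N m; "grip_width": finger opening in m; "gripper_force": force on a finger pad.
Only numpy, scipy, OpenCV 4.12 (cv2) and the standard library are available. Lean on these libraries where they do the work, as an engineer would, in place of code of your own. Each camera call takes 0.05 s, during which the arm holds its last target. There are 200 camera calls.

## Task

Get the drilling bench ready for the next board: first turn the speed dial fully anticlockwise to its stop, then fit the drilling template over the fixture's two pins so that it lies flat on the board. Clear every pail off the table too: for each one, take an S-hook from the low stand, hook it on the tall rail, and hang the pail by its wire loop in the hook's lower curl, not swinging wildly. Leave the spray can, jar and hammer where they are.

Things in the scene. Friction and masses are not known exactly. Their poses are not given: they have to be found in the camera images.
- rail_mid (a point): middle of the fixed tall hanging rail, on the axis of its bar: a level round steel bar 12 mm in diameter and 440 mm long, 310 mm above the table, on an upright post at each end (16 mm thick, round feet 70 mm across). y runs along the bar, x across it, away from the robot's side. Hooks hang well about 125 mm apart (for instance at y = +125, 0 and -125 mm)
- stand: fixed low stand, a shorter copy of the rail (12 mm bar, 250 mm long, axis 178 mm up), on which the S-hooks hang at the start. Origin on the table under the bar's middle, y along the bar
- dial (a joint): angle of the speed dial in rad: 0 is the end stop at the fully anticlockwise end (seen from above), and it grows as the dial is turned clockwise, up to 4. Light friction (0.03 N m), stays where it is left
- dial_grip (a point): on the vertical axis of the dial, at the height to grip (92 mm above the table); it turns with the dial: its x runs along the dial's upright grip bar, which is 42 mm long, 14 mm thick and 32 mm high (top 99 mm above the table) on a 44 mm disc 8 mm thick. It stands on a fixed grey controller box, 110 by 90 mm and 55 mm high
- fixture: fixed plywood drilling fixture, 110 (x) by 160 (y) by 18 mm high, with two upright steel pins 10 mm in diameter, tapered at the top, standing 14 mm above the board at y = +48 and -48 mm. Origin: middle of the underside, so the board's top is at z = 18 mm
- template: loose aluminium drilling template, flat plate 90 (x) by 130 (y) by 8 mm, with two 13 mm through holes at y = +48 and -48 mm; either way round fits the pins. In the middle of its top an upright black grip, 14 (x) by 44 (y) mm, 26 mm high (its top 34 mm above the plate's underside). About 250 g. Origin: middle of the underside; lying home on the fixture, its origin is 18 mm above the fixture's
- hook0: one of three equal S-hooks bent from flat bar (14 mm wide along y, 4 mm thick), 171 mm tall and 54 mm wide in its x-z plane, about 110 g, all three always present, not all may be needed. Origin: lowest point. The upper curl opens to +x (tip at x = +25, z = 144 mm), the lower one to -x (tip at x = -25, z = 28 mm)
- hook0_top (a point): where the axis of a 12 mm bar lies when it sits home in the upper curl: 160 mm above the hook's origin. The upper curl peaks 9 mm above this and comes down at x = -25 mm (hook's z = 152 to 142 mm: a good place to grip across the 14 mm width); from there a slanting shank runs to x = +25, z = 30 mm
- hook0_low (a point): where the axis of a pail's loop bar lies when it sits home in the lower curl: 10 mm above the hook's origin, 150 mm below the upper seat
- hook1: one of three equal S-hooks bent from flat bar (14 mm wide along y, 4 mm thick), 171 mm tall and 54 mm wide in its x-z plane, about 110 g, all three always present, not all may be needed. Origin: lowest point. The upper curl opens to +x (tip at x = +25, z = 144 mm), the lower one to -x (tip at x = -25, z = 28 mm)
- hook1_top (a point): where the axis of a 12 mm bar lies when it sits home in the upper curl: 160 mm above the hook's origin. The upper curl peaks 9 mm above this and comes down at x = -25 mm (hook's z = 152 to 142 mm: a good place to grip across the 14 mm width); from there a slanting shank runs to x = +25, z = 30 mm
- hook1_low (a point): where the axis of a pail's loop bar lies when it sits home in the lower curl: 10 mm above the hook's origin, 150 mm below the upper seat
- hook2: one of three equal S-hooks bent from flat bar (14 mm wide along y, 4 mm thick), 171 mm tall and 54 mm wide in its x-z plane, about 110 g, all three always present, not all may be needed. Origin: lowest point. The upper curl opens to +x (tip at x = +25, z = 144 mm), the lower one to -x (tip at x = -25, z = 28 mm)
- hook2_top (a point): where the axis of a 12 mm bar lies when it sits home in the upper curl: 160 mm above the hook's origin. The upper curl peaks 9 mm above this and comes down at x = -25 mm (hook's z = 152 to 142 mm: a good place to grip across the 14 mm width); from there a slanting shank runs to x = +25, z = 30 mm
- hook2_low (a point): where the axis of a pail's loop bar lies when it sits home in the lower curl: 10 mm above the hook's origin, 150 mm below the upper seat
- pail0: one of up to three equal small steel pails of fasteners (absent in some runs), 66 mm high, 64 mm across at the base and 80 mm at the mouth, about 220 g, with a stiff wire loop 9 mm thick fixed upright over the mouth: its level top bar runs along y (straight from y = -41 to +41 mm), axis 127.5 mm above the base, 60 mm above the mouth. A hung pail that was knocked sways for 20 s or more. Origin: middle of the base
- pail0_bail (a point): middle of the pail's loop bar, on its axis, 127.5 mm above the base
- pail1: one of up to three equal small steel pails of fasteners (absent in some runs), 66 mm high, 64 mm across at the base and 80 mm at the mouth, about 220 g, with a stiff wire loop 9 mm thick fixed upright over the mouth: its level top bar runs along y (straight from y = -41 to +41 mm), axis 127.5 mm above the base, 60 mm above the mouth. A hung pail that was knocked sways for 20 s or more. Origin: middle of the base
- pail1_bail (a point): middle of the pail's loop bar, on its axis, 127.5 mm above the base
- pail2: one of up to three equal small steel pails of fasteners (absent in some runs), 66 mm high, 64 mm across at the base and 80 mm at the mouth, about 220 g, with a stiff wire loop 9 mm thick fixed upright over the mouth: its level top bar runs along y (straight from y = -41 to +41 mm), axis 127.5 mm above the base, 60 mm above the mouth. A hung pail that was knocked sways for 20 s or more. Origin: middle of the base
- pail2_bail (a point): middle of the pail's loop bar, on its axis, 127.5 mm above the base
- spraycan: bystander: blue spray can, 56 mm across, 170 mm tall; origin at its base
- jar: bystander: glass jar with steel cap, 68 mm across, 85 mm tall; origin at its base
- hammer: bystander: claw hammer lying on the table; origin at its underside
There are look-alikes about, which are no part of the job. Leave any blue or purple look-alike of the pail0 alone.

How it is judged (in metres and radians):
On the way, in this order (a step that is already met when the one before it is completed fails the run):
1. the speed dial is at its anticlockwise stop (value of joint dial below 0.07 rad), for 0.2 s.
2. the template lies flat on the fixture, over both pins (z of template in the frame of fixture below 0.0205 m and horizontal distance between template and fixture below 0.005 m and angle between the y axis of template and the y axis of fixture, either way round below 0.06 rad), for 0.2 s.
At the end, for the whole second after the job is handed in: Dial within 0.07 rad of its stop; template home on the fixture (2.5 mm of flat, 5 mm of centred, 0.06 rad of square); every pail hangs (sway under 0.2 m/s, tilt under 0.25 rad), its loop bar in a lower curl (25 mm sideways, 12 mm in height of the seat) of a hook on the tall rail (12 mm of its seat) (all of step 2 and value of joint dial below 0.07 rad and ((x of hook0_top in the frame of rail_mid between -0.012 and 0.012 m and z of hook0_top in the frame of rail_mid between -0.012 and 0.012 m and y of hook0_top in the frame of rail_mid between -0.215 and 0.215 m and horizontal distance between pail0_bail and hook0_low below 0.025 m and z of pail0_bail in the frame of hook0_low between -0.012 and 0.012 m) or (x of hook1_top in the frame of rail_mid between -0.012 and 0.012 m and z of hook1_top in the frame of rail_mid between -0.012 and 0.012 m and y of hook1_top in the frame of rail_mid between -0.215 and 0.215 m and horizontal distance between pail0_bail and hook1_low below 0.025 m and z of pail0_bail in the frame of hook1_low between -0.012 and 0.012 m) or (x of hook2_top in the frame of rail_mid between -0.012 and 0.012 m and z of hook2_top in the frame of rail_mid between -0.012 and 0.012 m and y of hook2_top in the frame of rail_mid between -0.215 and 0.215 m and horizontal distance between pail0_bail and hook2_low below 0.025 m and z of pail0_bail in the frame of hook2_low between -0.012 and 0.012 m)) and height (world z) of each of pail0, pail1, pail2 above 0.012 m and angle between each of pail0, pail1, pail2's own z axis and vertical below 0.25 rad and linear speed of each of pail0, pail1, pail2 below 0.2 m/s and ((x of hook0_top in the frame of rail_mid between -0.012 and 0.012 m and z of hook0_top in the frame of rail_mid between -0.012 and 0.012 m and y of hook0_top in the frame of rail_mid between -0.215 and 0.215 m and horizontal distance between pail1_bail and hook0_low below 0.025 m and z of pail1_bail in the frame of hook0_low between -0.012 and 0.012 m) or (x of hook1_top in the frame of rail_mid between -0.012 and 0.012 m and z of hook1_top in the frame of rail_mid between -0.012 and 0.012 m and y of hook1_top in the frame of rail_mid between -0.215 and 0.215 m and horizontal distance between pail1_bail and hook1_low below 0.025 m and z of pail1_bail in the frame of hook1_low between -0.012 and 0.012 m) or (x of hook2_top in the frame of rail_mid between -0.012 and 0.012 m and z of hook2_top in the frame of rail_mid between -0.012 and 0.012 m and y of hook2_top in the frame of rail_mid between -0.215 and 0.215 m and horizontal distance between pail1_bail and hook2_low below 0.025 m and z of pail1_bail in the frame of hook2_low between -0.012 and 0.012 m)) and ((x of hook0_top in the frame of rail_mid between -0.012 and 0.012 m and z of hook0_top in the frame of rail_mid between -0.012 and 0.012 m and y of hook0_top in the frame of rail_mid between -0.215 and 0.215 m and horizontal distance between pail2_bail and hook0_low below 0.025 m and z of pail2_bail in the frame of hook0_low between -0.012 and 0.012 m) or (x of hook1_top in the frame of rail_mid between -0.012 and 0.012 m and z of hook1_top in the frame of rail_mid between -0.012 and 0.012 m and y of hook1_top in the frame of rail_mid between -0.215 and 0.215 m and horizontal distance between pail2_bail and hook1_low below 0.025 m and z of pail2_bail in the frame of hook1_low between -0.012 and 0.012 m) or (x of hook2_top in the frame of rail_mid between -0.012 and 0.012 m and z of hook2_top in the frame of rail_mid between -0.012 and 0.012 m and y of hook2_top in the frame of rail_mid between -0.215 and 0.215 m and horizontal distance between pail2_bail and hook2_low below 0.025 m and z of pail2_bail in the frame of hook2_low between -0.012 and 0.012 m)) and linear speed of template below 0.03 m/s); the robot touches nothing.
It fails at once if a bystander (spray can, jar or hammer) is moved more than 40 mm (distance of any of spraycan, jar, hammer from where it was at the start of the episode above 0.04 m).
Of pail0, pail1, pail2 only 2 to 3 are there at a start; the rules pass over those that are not, and their reading is None.
At some moment in a run one of template, pail0, pail1, pail2 may be knocked a few centimetres aside while the robot is not near it.
It also fails if it takes over 210 s, if anything falls off the work surface, if the arm or the gripper's body presses on something with over 40 N, if the wrist force passes 120 N, or if a joint passes its speed limit or range.

## Working session

There is one attempt and no reset: what is moved stays moved. The work goes in short steps, Python scripts to look and compute and a tool call to move; the robot and the scene stay as the last step left them, time stands still between calls to the robot, and variables do not carry over. Pictures are saved under pics/ and viewed, at most 14 in all, crops included, and the job is handed in when it is done.

Besides the shell and the picture viewer there is one more tool, called as name(argument=value, ...), one argument or row to a line, values as JSON. move_arm: Moves the arm, as the interface text tells. Its arguments: {"type":"object","properties":{"plan":{"type":"array"},"squeeze":{"type":"number"}},"required":["plan"]}

```bash
mkdir -p pics
cat > h.py <<'E'
import numpy as np, cv2
from rig import env
def shot(name, fn=None):
    p=env.get_image(name)
    if fn: cv2.imwrite('pics/'+fn,p['color'][:,:,::-1])
    return p
def foc(p): return 200/np.tan(np.radians(p['fov_y'])/2)
def ray(p,px):
    R=np.array(p['R']);t=np.array(p['t']);f=foc(p)
    u=(px[0]-p['cx']);v=(px[1]-p['cy'])
    if p.get('name')=='wrist' or p.get('_w'):
        r=np.hypot(u,v);th=r/f
        d=np.array([u/r*np.sin(th),v/r*np.sin(th),np.cos(th)]) if r>0 else np.array([0,0,1.])
    else: d=np.array([u/f,v/f,1.])
    return -R.T@t, R.T@d
def onz(p,px,z):
    o,d=ray(p,px); return o+d*(z-o[2])/d[2]
def proj(p,X):
    c=np.array(p['R'])@np.array(X)+np.array(p['t']);f=foc(p)
    if p.get('_w'):
        th=np.arctan2(np.hypot(c[0],c[1]),c[2]);r=np.hypot(c[0],c[1]);k=f*th/r
        return [p['cx']+c[0]*k,p['cy']+c[1]*k]
    return [p['cx']+f*c[0]/c[2],p['cy']+f*c[1]/c[2]]
def tri(pa,a,pb,b):
    o1,d1=ray(pa,a);o2,d2=ray(pb,b);d1/=np.linalg.norm(d1);d2/=np.linalg.norm(d2)
    A=np.stack([d1,-d2],1);s=np.linalg.lstsq(A,o2-o1,rcond=None)[0]
    x=o1+d1*s[0];y=o2+d2*s[1];return (x+y)/2,np.linalg.norm(x-y)
E
python3 - <<'E'
from h import *
s=shot('scene','s0.png');d=shot('side','d0.png');w=shot('wrist','w0.png')
for p,n in((s,'scene'),(d,'side'),(w,'wrist')):
    R=np.array(p['R']);print(n,[k for k in p if k!='color'],p['fov_y'],p['cx'],p['cy'],np.round(-R.T@np.array(p['t']),3),np.round(R[2],2))
for n in['rail_mid','stand','dial_grip','fixture','template','hook0','hook0_top','pail0','pail0_bail','spraycan','jar','hammer']:
    for p,c in((s,'S'),(d,'D')):
        r=env.tip_of(n,p);print(n,c,[(np.round(x['pixel']).tolist(),round(x['conf'],2)) for x in r[:6]])
E
```

```text
scene ['fov_y', 'cx', 'cy', 'R', 't', 'shot'] 56.91593709517255 317.01619430833415 200.91591373393888 [1.044 0.752 0.891] [-0.45 -0.66 -0.6 ]
side ['fov_y', 'cx', 'cy', 'R', 't', 'shot'] 52.8922183589088 319.0225791950362 199.45933645461554 [-0.062 -0.728  0.93 ] [ 0.51  0.59 -0.63]
wrist ['fov_y', 'cx', 'cy', 'R', 't', 'shot'] 65.70646984690485 319.39286863534755 195.60851829763092 [0.154 0.534 0.374] [ 0.29 -0.13 -0.95]
rail_mid S [([331.0, 218.0], 0.9)]
rail_mid D [([296.0, 122.0], 0.86)]
stand S []
stand D [([263.0, 218.0], 0.65)]
dial_grip S [([358.0, 228.0], 0.52)]
dial_grip D [([321.0, 181.0], 0.69), ([273.0, 223.0], 0.44)]
fixture S [([325.0, 227.0], 0.81)]
fixture D [([304.0, 273.0], 0.87), ([246.0, 206.0], 0.44), ([260.0, 219.0], 0.29)]
template S [([298.0, 190.0], 0.64), ([369.0, 266.0], 0.54)]
template D [([264.0, 218.0], 0.73), ([373.0, 217.0], 0.25)]
hook0 S [([410.0, 304.0], 0.83), ([367.0, 269.0], 0.67), ([391.0, 282.0], 0.63)]
hook0 D [([242.0, 208.0], 0.76), ([232.0, 199.0], 0.69), ([260.0, 217.0], 0.68)]
hook0_top S [([371.0, 234.0], 0.58)]
hook0_top D [([258.0, 181.0], 0.76), ([413.0, 250.0], 0.74)]
pail0 S [([226.0, 209.0], 0.79), ([269.0, 209.0], 0.78), ([322.0, 175.0], 0.74), ([256.0, 196.0], 0.57)]
pail0 D [([385.0, 284.0], 0.96), ([444.0, 285.0], 0.96), ([325.0, 371.0], 0.95), ([415.0, 309.0], 0.93)]
pail0_bail S [([268.0, 186.0], 0.86), ([324.0, 151.0], 0.81), ([221.0, 179.0], 0.48)]
pail0_bail D [([389.0, 256.0], 0.9), ([453.0, 254.0], 0.58), ([419.0, 280.0], 0.33)]
spraycan S [([235.0, 232.0], 0.81), ([255.0, 195.0], 0.66), ([371.0, 264.0], 0.48)]
spraycan D [([410.0, 254.0], 0.91)]
jar S [([251.0, 268.0], 0.66)]
jar D [([374.0, 217.0], 0.94)]
hammer S [([292.0, 328.0], 0.72)]
hammer D [([321.0, 178.0], 0.86)]
```

```bash
ls .
```

```text
h.py
pics
```

```bash
cd pics; python3 -c "
import cv2
for n in 'sd':
    a=cv2.imread(n+'0.png');x0,x1,y0,y1=(190,450,110,350) if n=='s' else (190,480,90,395)
    k=2.4 if n=='s' else 1.95
    cv2.imwrite(n+'0c.png',cv2.resize(a[y0:y1,x0:x1],None,fx=k,fy=k,interpolation=cv2.INTER_CUBIC))
"
```

```text
(no output)
```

View pics/s0c.png

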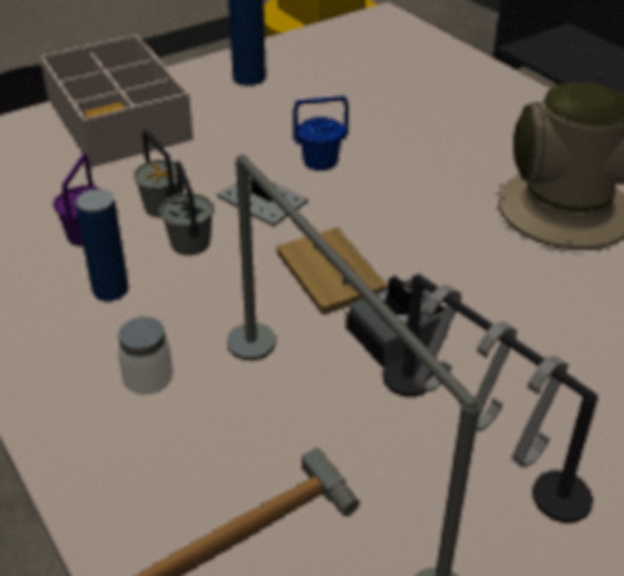

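View pics/d0.png

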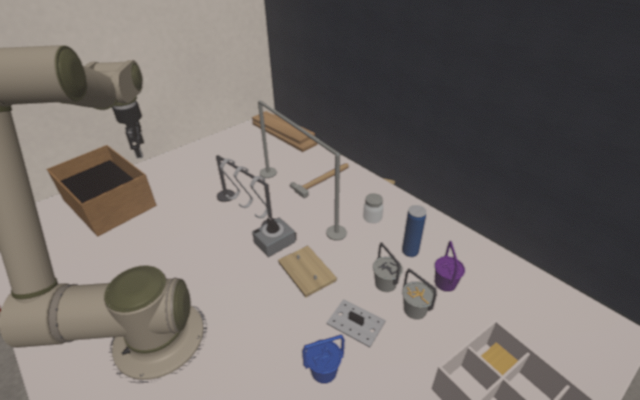

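Run:
```python
from h import *
s=shot('scene');d=shot('side')
r=lambda a:np.round(a,3).tolist()
def two(n,a,b,z):
    print(n,'S',r(onz(s,a,z)) if a else '','D',r(onz(d,b,z)) if b else '', 'tri',[r(q) for q in tri(s,a,d,b)] if a and b else '')
two('railmid',(331,218),(296,122),.31)
two('railend far',(386.5,278.5),(260,105),.31); two('railend near',(290.5,177),(337,157),.31)
two('foot',(294.5,252),(337,233),.0); two('footfar',None,(268,172),.0)
two('standend',(435.5,276),(220,158),.178);two('standend2',(364,226),(269,186),.178)
two('standfoot',(424.5,317),(228,196),0)
two('dial',(358,228),(273,223),.092)
two('fixture',(325,227),(304,273),0)
two('template',(298,190),None,0);two('templ grip',None,(356,318),.03)
two('pailA',(269,209),(385,284),0);two('pailB',(256,196),(415,309),0)
two('bailA',(268,186),(389,256),.1275);two('bailB',None,(419,280),.1275)
two('purple',(226,209),(444,285),0);two('blue',(322,175),(325,371),0)
two('can',(235,232),(410,254),0);two('jar',(251,268),(374,217),0)
for n in['fixture','template','pail0','hook0','dial']:
  for p,c in((s,'S'),(d,'D')):
    for x in env.outline_of(n,p)[:5]:
      m=x['mask'].astype(np.uint8);q=cv2.minAreaRect(cv2.findNonZero(m)) if m.any() else None
      print(n,c,round(x['conf'],2),np.round(x['bbox']).tolist(),q and np.round(cv2.boxPoints(q)).tolist() if n in('fixture','template') else '')
print(env.observe()['tool_rot'])
```

```text
railmid S [0.621, 0.193, 0.31] D [0.647, 0.206, 0.31] tri [[0.632, 0.197, 0.318], 0.012]
railend far S [0.642, 0.413, 0.31] D [0.633, 0.389, 0.31] tri [[0.64, 0.407, 0.302], 0.007]
railend near S [0.609, -0.022, 0.31] D [0.601, -0.035, 0.31] tri [[0.606, -0.029, 0.305], 0.002]
foot S [0.604, -0.03, 0.0] D [0.614, -0.026, 0.0] tri [[0.608, -0.028, 0.005], 0.006]
footfar S  D [0.653, 0.421, 0.0] tri 
standend S [0.443, 0.4, 0.178] D [0.443, 0.382, 0.178] tri [[0.444, 0.396, 0.173], 0.011]
standend2 S [0.467, 0.15, 0.178] D [0.473, 0.136, 0.178] tri [[0.471, 0.145, 0.175], 0.013]
standfoot S [0.436, 0.398, 0.0] D [0.45, 0.395, -0.0] tri [[0.444, 0.397, 0.003], 0.013]
dial S [0.42, 0.074, 0.092] D [0.431, 0.071, 0.092] tri [[0.426, 0.073, 0.094], 0.011]
fixture S [0.444, -0.077, 0.0] D [0.422, -0.085, 0.0] tri [[0.432, -0.082, -0.01], 0.013]
template S [0.401, -0.332, 0.0] D  tri 
templ grip S  D [0.409, -0.315, 0.03] tri 
pailA S [0.563, -0.287, 0.0] D [0.57, -0.276, 0.0] tri [[0.566, -0.28, 0.006], 0.001]
pailB S [0.565, -0.393, -0.0] D [0.565, -0.389, 0.0] tri [[0.565, -0.39, 0.002], 
[... 1381 characters left out ...]
.0, 15.0, 36.0] 
pail0 D 0.93 [451.0, 268.0, 29.0, 50.0] 
pail0 D 0.88 [420.0, 296.0, 32.0, 55.0] 
pail0 D 0.82 [386.0, 268.0, 29.0, 49.0] 
pail0 D 0.78 [322.0, 361.0, 40.0, 48.0] 
pail0 D 0.59 [232.0, 178.0, 17.0, 40.0] 
hook0 S 0.86 [397.0, 266.0, 10.0, 47.0] 
hook0 S 0.75 [412.0, 281.0, 21.0, 44.0] 
hook0 S 0.73 [373.0, 249.0, 21.0, 41.0] 
hook0 D 0.52 [244.0, 184.0, 24.0, 42.0] 
hook0 D 0.46 [229.0, 179.0, 21.0, 39.0] 
dial S 0.7 [337.0, 272.0, 105.0, 203.0] 
dial S 0.58 [359.0, 232.0, 8.0, 17.0] 
dial D 0.69 [276.0, 226.0, 17.0, 15.0] 
[[-9.09472153e-01  4.15764842e-01 -8.94620630e-06]
 [ 4.15764842e-01  9.09472153e-01  2.23971932e-06]
 [ 9.06752205e-06 -1.68255569e-06 -1.00000000e+00]]
```

move_arm(
  plan=[
    [0, 0, 0, -18, -16.5, -5, 1],
    [0, 0, 0, -18, -16.5, -5, 1],
    [0, 0, 0, -18, -16.5, -5, 1],
    [0, 0, 0, -18, -16.5, -5, 1],
    [0, 0, 0, -18, -16.5, -5, 1],
  ],
  squeeze=40,
)

```text
time_s: 2.45
position: [0.324, 0.2735, 0.2819]
tool_rot: [[-0.91, 0.415, 0.001], [0.415, 0.91, 0.0], [-0.0, 0.0, -1.0]]
ft_force: [1.7, 0.5, -0.4]
grip_width: 0.0856
gripper_force: 0.0
```

move_arm(
  plan=[
    [0, 0, 0, -18, -16.5, -5, 1],
    [0, 0, 0, -18, -16.5, -5, 1],
    [0, 0, 0, -18, -16.5, -5, 1],
    [0, 0, 0, -18, -16.5, -5, 1],
    [0, 0, 0, -18, -16.5, -5, 1],
  ],
)

```text
time_s: 2.95
position: [0.4192, 0.0483, 0.332]
tool_rot: [[-0.909, 0.416, 0.001], [0.416, 0.909, -0.0], [-0.001, 0.0, -1.0]]
ft_force: [1.4, 0.4, -0.6]
grip_width: 0.0853
gripper_force: 0.0
```

move_arm(
  plan=[
    [0, 0, -24.6, 0, 0, 0, 1],
    [0, 0, -24.6, 0, 0, 0, 1],
    [0, 0, -24.6, 0, 0, 0, 1],
    [0, 0, -24.6, 0, 0, 0, 1],
  ],
)

```text
time_s: 3.35
position: [0.4189, 0.0503, 0.3314]
tool_rot: [[-1.0, -0.001, 0.0], [-0.001, 1.0, -0.0], [-0.0, -0.0, -1.0]]
ft_force: [0.8, -0.9, -0.2]
grip_width: 0.0851
gripper_force: 0.0
```

Run:
```python
from h import *
w=shot('wrist','w1.png');w['_w']=1
o=env.observe();print(np.round(o['position'],4),np.round(o['tool_rot'],3).tolist(),o['ft_force'],o['time_s'])
for n in['dial_grip','fixture','template','hook0','hook0_top','pail0_bail','rail_mid','stand']:
    r=env.tip_of(n,w);print(n,[(np.round(x['pixel']).tolist(),round(x['conf'],2)) for x in r[:6]])
```

```text
[0.4188 0.0504 0.3314] [[-1.0, 0.002, 0.0], [0.002, 1.0, -0.0], [-0.0, -0.0, -1.0]] [-0.93143678  0.2398801   0.00776266] 3.4
dial_grip [([344.0, 165.0], 0.88), ([490.0, 172.0], 0.4)]
fixture [([231.0, 155.0], 0.82), ([182.0, 300.0], 0.56)]
template [([119.0, 150.0], 0.81), ([457.0, 173.0], 0.3)]
hook0 [([454.0, 176.0], 0.85), ([65.0, 255.0], 0.73), ([407.0, 180.0], 0.7), ([490.0, 172.0], 0.55)]
hook0_top [([445.0, 220.0], 0.67), ([66.0, 255.0], 0.27)]
pail0_bail [([108.0, 267.0], 0.86), ([45.0, 67.0], 0.68), ([89.0, 317.0], 0.67)]
rail_mid []
stand []
```

View pics/w1.png

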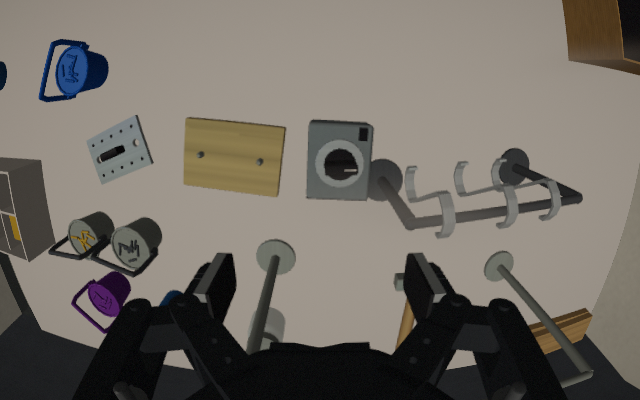

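Run:
```python
import cv2,numpy as np
a=cv2.imread('pics/w1.png');c=np.zeros((500,800,3),np.uint8)
def put(x0,x1,y0,y1,k,X,Y):
    r=cv2.resize(a[y0:y1,x0:x1],None,fx=k,fy=k,interpolation=cv2.INTER_CUBIC);c[Y:Y+r.shape[0],X:X+r.shape[1]]=r
put(80,380,105,205,2.6,0,0);put(40,170,205,290,2.6,0,270);put(380,590,150,240,2,350,270)
cv2.imwrite('pics/w1c.png',c)
```

```text
(no output)
```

View pics/w1c.png

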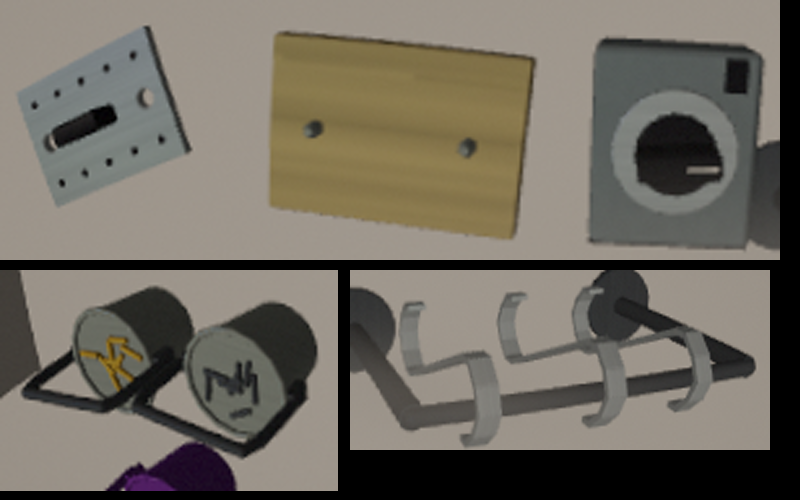

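Run:
```python
from h import *
w=shot('wrist');w['_w']=1
r=lambda a:np.round(a,4).tolist()
C=lambda x,y:(80+x/2.6,105+y/2.6)
P=lambda x,y:(40+x/2.6,205+(y-270)/2.6)
H=lambda x,y:(380+(x-350)/2,150+(y-270)/2)
print('net',r(onz(w,(344,165),.092)),'disc',r(onz(w,C(678,156),.063)),'ring',r(onz(w,C(675,152),.055)))
print('box',[r(onz(w,C(*q),.055)[:2]) for q in((598,42),(760,50),(748,245),(592,241))])
print('barline',[r(onz(w,C(*q),.099)[:2]) for q in((690,170),(720,169))])
a,b=onz(w,C(313,127),.032),onz(w,C(467,146),.032);print('pins',r(a),r(b),np.linalg.norm(a-b),r((a+b)/2),np.degrees(np.arctan2(-(b-a)[0],(b-a)[1])))
fx=[onz(w,C(*q),.018) for q in((276,33),(534,58),(516,238),(270,207))];print('fix',[r(q[:2]) for q in fx],r(sum(fx)/4))
tp=[onz(w,C(*q),.008) for q in((18,94),(148,27),(189,151),(58,206))];print('tmp',[r(q[:2]) for q in tp],r(sum(tp)/4))
e=tp[1]-tp[0]+tp[2]-tp[3];print('yaw',np.degrees(np.arctan2(-e[0],e[1])),np.linalg.norm(e)/2)
for n,l in(('A',((138,402),(245,450))),('B',((27,391),(103,408)))):
  a,b=[onz(w,P(*q),.1275) for q in l];print(n,r(a),r(b),np.linalg.norm(a-b),r((a+b)/2),np.degrees(np.arctan2(-(b-a)[0],(b-a)[1])))
s=[onz(w,H(*q),.178) for q in((411,414),(750,366))];print('stand',[r(q) for q in s],np.linalg.norm(s[0]-s[1]))
for q in((487,400),(610,385),(702,374)):print('hook',r(onz(w,H(*q),.187)))
print(np.round(env.observe()['q'],1))
```

```text
net [0.4245, 0.0804, 0.092] disc [0.4312, 0.0783, 0.063] ring [0.4308, 0.0772, 0.055]
box [[0.3722, 0.0365], [0.3754, 0.1211], [0.4834, 0.1189], [0.481, 0.0324]]
barline [[0.4298, 0.0817], [0.4292, 0.0962]]
pins [0.4185, -0.1323, 0.032] [0.432, -0.0392, 0.032] 0.09407216166390328 [0.4253, -0.0857, 0.032] -8.211089834106465
fix [[0.3626, -0.1581], [0.384, -0.0011], [0.4919, -0.015], [0.4714, -0.1737]] [0.4275, -0.087, 0.018]
tmp [[0.3866, -0.3848], [0.3514, -0.2581], [0.4353, -0.2351], [0.4712, -0.361]] [0.4111, -0.3098, 0.008]
yaw 15.730453493594526 0.131247632920825
A [0.5557, -0.3146, 0.1275] [0.5811, -0.2354, 0.1275] 0.08320178483926453 [0.5684, -0.275, 0.1275] -17.79080746739727
B [0.5593, -0.4321, 0.1275] [0.5637, -0.3511, 0.1275] 0.08110301468554275 [0.5615, -0.3916, 0.1275] -3.1292531570016435
stand [[0.4664, 0.1472, 0.178], [0.4398, 0.3996, 0.178]] 0.2538142485543465
hook [0.4552, 0.1868, 0.187]
hook [0.4477, 0.2667, 0.187]
hook [0.4417, 0.3418, 0.187]
[ -9.3   5.1  80.6   0.   94.3 -99.3]
```

move_arm(
  plan=[
    [0, 0, 8.5, 0, 0, 0, 0],
    [0, 0, 17, 0, 0, 0, 0],
    [0, 0, 25.5, 0, 0, 0, 0],
    [0, 0, 34, 0, 0, 0, 0],
    [0, 0, 42.5, 0, 0, 0, 0],
  ],
)

```text
time_s: 4.35
position: [0.4189, 0.0504, 0.3313]
tool_rot: [[-0.733, 0.68, 0.0], [0.68, 0.733, 0.0], [0.0, 0.0, -1.0]]
ft_force: [0.4, 0.1, -0.6]
grip_width: 0.0426
gripper_force: 0.0
```

move_arm(
  plan=[
    [0, 0, 8.5, 0, 0, 0, 0],
    [0, 0, 17, 0, 0, 0, 0],
    [0, 0, 25.5, 0, 0, 0, 0],
    [0, 0, 34, 0, 0, 0, 0],
    [0, 0, 42.5, 0, 0, 0, 0],
  ],
)

```text
time_s: 4.85
position: [0.4189, 0.0504, 0.3313]
tool_rot: [[-0.081, 0.997, -0.0], [0.997, 0.081, 0.0], [0.0, -0.0, -1.0]]
ft_force: [-0.2, 1.0, -0.2]
grip_width: 0.0426
gripper_force: 0.0
```

move_arm(
  plan=[
    [0, 0, 3, 1.5, 0.6, 5, 0],
    [0, 0, 3, 2.8, 1.1, 9, 0],
    [0, 0, 3, 2.8, 1.1, 13, 0],
    [0, 0, 3, 2.8, 1.1, 17, 0],
    [0, 0, 3, 2.8, 1.1, 18, 0],
  ],
)

```text
time_s: 5.35
position: [0.4256, 0.0795, 0.1484]
tool_rot: [[-0.035, 0.999, -0.007], [0.999, 0.035, 0.001], [0.001, -0.006, -1.0]]
ft_force: [-0.4, -0.4, 0.9]
grip_width: 0.0427
gripper_force: 0.0
```

Run:
```python
from h import *
w=shot('wrist','w2.png');w['_w']=1
print(np.round(proj(w,(0.430,.078,.099)),1),[(np.round(x['pixel']).tolist(),round(x['conf'],2),np.round(onz(w,x['pixel'],.092),4)) for x in env.tip_of('dial_grip',w)])
```

```text
[326.4 220.9] [([328.0, 220.0], 0.79, array([0.4314, 0.0757, 0.092 ]))]
```

View pics/w2.png

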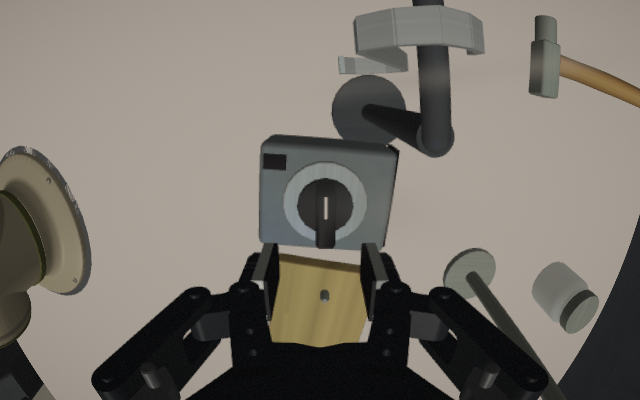

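move_arm(
  plan=[
    [0, 0, 0, 0, 0.5, 2.5, 0],
    [0, 0, 0, 0, 0.5, 5, 0],
    [0, 0, 0, 0, 0.5, 7.2, 0],
    [0, 0, 0, 0, 0.5, 7.2, 0],
    [0, 0, 0, 0, 0.5, 7.2, -1],
  ],
)

```text
time_s: 5.95
position: [0.4336, 0.0793, 0.081]
tool_rot: [[-0.035, 0.999, 0.003], [0.999, 0.035, -0.0], [-0.0, 0.003, -1.0]]
ft_force: [-0.1, 0.0, 0.7]
grip_width: 0.0292
gripper_force: 0.0
```

move_arm(
  plan=[
    [0, 0, 0, 0, 0, 0, -1],
    [0, 0, 0, 0, 0, 0, -1],
    [0, 0, 0, 0, 0, 0, -1],
    [0, 0, 0, 0, 0, 0, -1],
  ],
)

```text
time_s: 6.35
position: [0.4296, 0.0794, 0.081]
tool_rot: [[-0.036, 0.999, -0.005], [0.999, 0.036, -0.001], [-0.0, -0.005, -1.0]]
ft_force: [-14.8, -2.8, 15.0]
grip_width: 0.013
gripper_force: 41.8
```

move_arm(
  plan=[
    [0, 0, -6, 0, 0, 0, -1],
    [0, 0, -12, 0, 0, 0, -1],
    [0, 0, -18, 0, 0, 0, -1],
    [0, 0, -24, 0, 0, 0, -1],
    [0, 0, -30, 0, 0, 0, -1],
  ],
)

```text
time_s: 6.85
position: [0.4288, 0.0792, 0.081]
tool_rot: [[-0.535, 0.845, -0.007], [0.845, 0.535, -0.001], [0.003, -0.007, -1.0]]
ft_force: [-19.5, -4.9, 19.7]
grip_width: 0.013
gripper_force: 42.2
```

```bash
python3 -c "
from h import *
o=env.observe();print(o['wrist_torque'],o['ft_force'],o['q'],o['position'],o['tool_rot'],o['grip_width'],o['gripper_force'])"
```

```text
[-0.88653879  3.22987361 -0.06210801] [-19.4678638   -4.91293918  19.66706575] [ -5.10324996  21.81746611 104.37736084  -0.12424859  54.20432826
 -37.36283115] [0.42884177 0.07921527 0.08095424] [[-0.5348232   0.84493421 -0.00709424]
 [ 0.84495922  0.53482953 -0.00113238]
 [ 0.00283742 -0.00659996 -0.99997419]] 0.01297746660381122 42.22020149230957
```

move_arm(
  plan=[
    [0, 0, -7, 0.2, -0.3, 0, -1],
    [0, 0, -14, 0.2, -0.3, 0, -1],
    [0, 0, -21, 0.2, -0.3, 0, -1],
    [0, 0, -28, 0.2, -0.3, 0, -1],
    [0, 0, -35, 0.2, -0.3, 0, -1],
  ],
)

```text
time_s: 7.35
position: [0.428, 0.0786, 0.0811]
tool_rot: [[-0.923, 0.385, -0.001], [0.385, 0.923, -0.002], [-0.0, -0.003, -1.0]]
ft_force: [-9.0, -10.0, 8.2]
grip_width: 0.0131
gripper_force: 41.0
```

```bash
python3 -c "
from h import *
o=env.observe();print(o['wrist_torque'],o['ft_force'],o['q'],o['position'])"
```

```text
[-1.55781043  1.48724073 -0.04773323] [ -8.96276088 -10.01117622   8.18958856] [ -5.17775932  21.61183712 104.73456764  -0.1776484   53.69848014
 -72.4357066 ] [0.4279641  0.07855506 0.08107464]
```

move_arm(
  plan=[
    [0, 0, -7, 0, 0, 0, -1],
    [0, 0, -14, 0, 0, 0, -1],
    [0, 0, -21, 0, 0, 0, -1],
    [0, 0, -28, 0, 0, 0, -1],
    [0, 0, -35, 0, 0, 0, -1],
  ],
)

```text
time_s: 7.85
position: [0.4262, 0.0782, 0.0813]
tool_rot: [[-0.978, -0.21, -0.005], [-0.21, 0.978, -0.002], [0.006, -0.001, -1.0]]
ft_force: [-18.1, -16.1, 22.9]
grip_width: 0.013
gripper_force: 153.4
```

```bash
python3 -c "
from h import *
o=env.observe();print(o['wrist_torque'],o['ft_force'],o['q'],o['position'])"
```

```text
[-2.5352386   3.21125602 -3.16098304] [-18.11528452 -16.092624    22.90491703] [  -5.23925724   21.53943845  104.82333027   -0.18451606   53.92517269
 -107.23146706] [0.42624676 0.07823393 0.0812642 ]
```

move_arm(
  plan=[
    [0, 0, 0, 0, 0, 0, 0],
    [0, 0, 0, 0, 0, 0, 0],
    [0, 0, 0, 0, 0, 0, 0],
    [0, 0, 0, 0, 0, 0, 0],
  ],
)

```text
time_s: 8.25
position: [0.4293, 0.0796, 0.0799]
tool_rot: [[-0.978, -0.209, 0.001], [-0.209, 0.978, -0.0], [-0.001, -0.0, -1.0]]
ft_force: [1.4, 0.0, 0.5]
grip_width: 0.0424
gripper_force: 0.0
```

move_arm(
  plan=[
    [0, 0, 0, 0, 0, -3, 0],
    [0, 0, 0, 0, 0, -7, 0],
    [0, 0, 0, 0, 0, -11, 0],
    [0, 0, 0, 0, 0, -12, 0],
    [0, 0, 0, 0, 0, -12, 0],
  ],
)

```text
time_s: 8.75
position: [0.4293, 0.0796, 0.2005]
tool_rot: [[-0.978, -0.209, 0.003], [-0.209, 0.978, -0.0], [-0.003, -0.001, -1.0]]
ft_force: [-0.3, -0.0, -0.1]
grip_width: 0.0428
gripper_force: 0.0
```

Run:
```python
from h import *
w=shot('wrist','w3.png');w['_w']=1
o=env.observe();print(np.round(o['position'],4),np.round(o['tool_rot'],3).tolist(),o['ft_force'],o['q'])
c=proj(w,(.43,.078,.09));x,y=int(c[0]),int(c[1]);print(c)
a=w['color'][max(0,y-70):y+70,x-70:x+70,::-1];cv2.imwrite('pics/w3c.png',cv2.resize(a,None,fx=3.5,fy=3.5,interpolation=cv2.INTER_CUBIC))
print(max(0,y-70),x-70)
```

```text
[0.4287 0.0797 0.1991] [[-0.978, -0.209, 0.0], [-0.209, 0.978, -0.0], [-0.0, -0.0, -1.0]] [ 0.14137785 -0.2936588  -0.70027502] [-5.10901872e+00  1.21243528e+01  9.44195107e+01  1.57632543e-03
  7.34344371e+01 -1.07151351e+02]
[np.float64(318.6517926299992), np.float64(192.09789132503556)]
122 248
```

View pics/w3c.png

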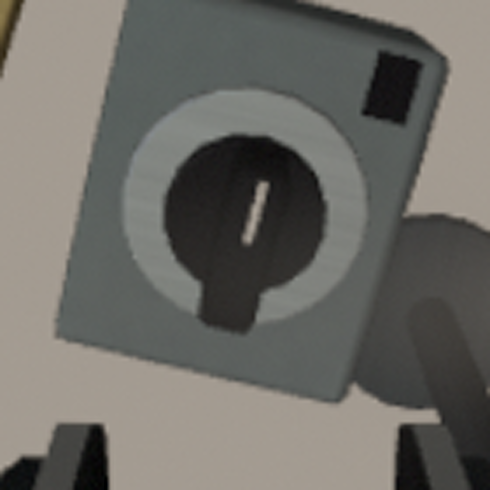

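move_arm(
  plan=[
    [0, 0, 0, 1, -4, 0, 0.5],
    [0, 0, 0, 2, -8, 0, 0.5],
    [0, 0, 0, 3, -12, 0, 0.5],
    [0, 0, 0, 3.8, -16.2, 0, 0.5],
    [0, 0, 0, 3.8, -16.2, 0, 0.5],
  ],
)

```text
time_s: 9.3
position: [0.4251, -0.0906, 0.1975]
tool_rot: [[-0.979, -0.203, -0.003], [-0.203, 0.979, 0.001], [0.003, 0.001, -1.0]]
ft_force: [0.1, 0.3, 0.1]
grip_width: 0.064
gripper_force: 0.0
```

move_arm(
  plan=[
    [0, 0, 8, 0, 0, 0, 0.5],
    [0, 0, 16, 0, 0, 0, 0.5],
    [0, 0, 24, 0, 0, 0, 0.5],
    [0, 0, 32, 0, 0, 0, 0.5],
    [0, 0, 40, 0, 0, 0, 0.5],
  ],
)

```text
time_s: 9.8
position: [0.4248, -0.086, 0.1977]
tool_rot: [[-0.881, 0.474, -0.003], [0.474, 0.881, 0.002], [0.003, 0.0, -1.0]]
ft_force: [0.1, 0.4, -0.1]
grip_width: 0.064
gripper_force: 0.0
```

move_arm(
  plan=[
    [0, 0, 8, 0, 0, 0, 0.5],
    [0, 0, 16, 0, 0, 0, 0.5],
    [0, 0, 24, 0, 0, 0, 0.5],
    [0, 0, 32, 0, 0, 0, 0.5],
    [0, 0, 40, 0, 0, 0, 0.5],
  ],
)

```text
time_s: 10.3
position: [0.4248, -0.086, 0.1977]
tool_rot: [[-0.37, 0.929, -0.003], [0.929, 0.37, 0.002], [0.003, -0.002, -1.0]]
ft_force: [1.0, -0.0, -0.2]
grip_width: 0.064
gripper_force: 0.0
```

move_arm(
  plan=[
    [0, 0, 8, 0, 0, 0, 0.5],
    [0, 0, 16, 0, 0, 0, 0.5],
    [0, 0, 24, 0, 0, 0, 0.5],
    [0, 0, 30, 0, 0, 0, 0.5],
    [0, 0, 30, 0, 0, 0, 0.5],
  ],
)

```text
time_s: 10.8
position: [0.4249, -0.0861, 0.1979]
tool_rot: [[0.139, 0.99, -0.003], [0.99, -0.139, 0.002], [0.001, -0.003, -1.0]]
ft_force: [-0.6, 0.2, -0.0]
grip_width: 0.0638
gripper_force: 0.0
```

```bash
cat >> h.py <<'E'
def crop(p,fn,x0,x1,y0,y1,k):
    a=p['color'][y0:y1,x0:x1,::-1];cv2.imwrite('pics/'+fn,cv2.resize(a,None,fx=k,fy=k,interpolation=cv2.INTER_CUBIC))
def st():
    o=env.observe();print('t',round(o['time_s'],2),np.round(o['position'],4).tolist(),'yaw',round(np.degrees(np.arctan2(o['tool_rot'][1][0],o['tool_rot'][0][0])),2),'F',np.round(o['ft_force'],1),'M',np.round(o['wrist_torque'],2),'q',np.round(o['q'],1),'w',round(o['grip_width'],4));return o
E
python3 - <<'E'
from h import *
w=shot('wrist','w4.png');w['_w']=1
st()
print([np.round(proj(w,(x,y,.032)),1).tolist() for x,y in((.4185,-.1323),(.432,-.0392))])
crop(w,'w4c.png',200,440,70,270,2.5)
E
```

```text
t 10.85 [0.425, -0.0862, 0.1981] yaw 82.19 F [ 0.9  0.1 -0.5] M [ 0.   -0.   -0.01] q [-27.2  12.   94.7   0.   73.4 -19.4] w 0.0641
[[319.8, 216.7], [320.2, 128.9]]
```

View pics/w4c.png

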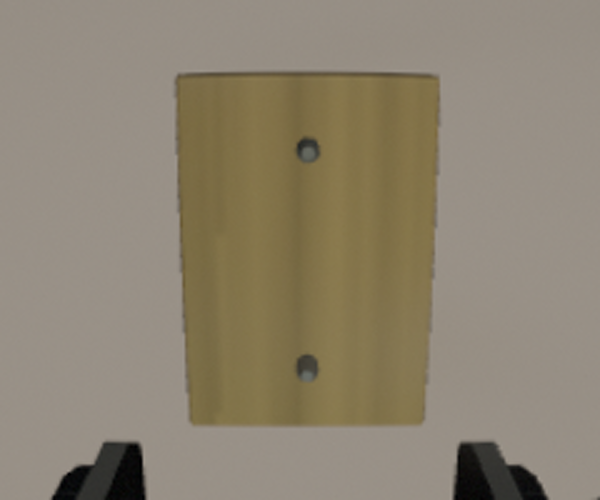

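Run:
```python
from h import *
w=shot('wrist');w['_w']=1
C=lambda x,y:(200+x/2.5,70+y/2.5)
r=lambda a:np.round(a,4).tolist()
a,b=onz(w,C(307,375),.032),onz(w,C(308.5,154),.032);print('pins',r(a),r(b),np.linalg.norm(a-b),r((a+b)/2),np.degrees(np.arctan2(-(b-a)[0],(b-a)[1])))
q=[onz(w,C(*q),.018) for q in((178,75),(438,75),(424,423),(190,423))];print([r(x[:2]) for x in q],r(sum(q)/4))
e=q[0]-q[3]+q[1]-q[2];print(np.linalg.norm(e)/2,np.degrees(np.arctan2(-e[0],e[1])), np.linalg.norm(q[0]-q[1]))
```

```text
pins [0.4215, -0.1369, 0.032] [0.4348, -0.0425, 0.032] 0.09529618421286208 [0.4282, -0.0897, 0.032] -8.01078277286639
[[0.3858, -0.0032], [0.4926, -0.0176], [0.4721, -0.1749], [0.3633, -0.1599]] [0.4284, -0.0889, 0.018]
0.15847876347781106 -7.810579704318161 0.10780124620574225
```

move_arm(
  plan=[
    [0, 0, 0, -5, 0.4, 0.2, 0.5],
    [0, 0, 0, -10, 0.8, 0.4, 0.5],
    [0, 0, 0, -15, 1.2, 0.6, 0.5],
    [0, 0, 0, -20, 1.6, 0.9, 0.5],
    [0, 0, 0, -22.4, 1.7, 1, 0.5],
  ],
)

```text
time_s: 11.4
position: [0.4105, -0.3143, 0.1882]
tool_rot: [[0.138, 0.99, -0.001], [0.99, -0.138, 0.0], [0.0, -0.001, -1.0]]
ft_force: [0.8, 0.5, -0.3]
grip_width: 0.0642
gripper_force: 0.0
```

move_arm(
  plan=[
    [0, 0, -8, 0, 0, 0, 0.5],
    [0, 0, -16, 0, 0, 0, 0.5],
    [0, 0, -23.5, 0, 0, 0, 0.5],
    [0, 0, -23.5, 0, 0, 0, 0.5],
    [0, 0, -23.5, 0, 0, 0, 0.5],
  ],
)

```text
time_s: 11.9
position: [0.4112, -0.3108, 0.189]
tool_rot: [[-0.266, 0.964, -0.0], [0.964, 0.266, 0.001], [0.001, -0.0, -1.0]]
ft_force: [0.1, 0.6, -0.5]
grip_width: 0.0643
gripper_force: 0.0
```

Run:
```python
from h import *
w=shot('wrist','w5.png');w['_w']=1
st()
crop(w,'w5c.png',200,440,70,270,2.5)
```

```text
t 11.95 [0.4112, -0.3108, 0.1891] yaw 105.42 F [ 0.5 -0.4 -0.3] M [-0.02  0.01 -0.01] q [-50.3  20.5  83.9   0.   75.7 -65.7] w 0.0641
```

View pics/w5c.png

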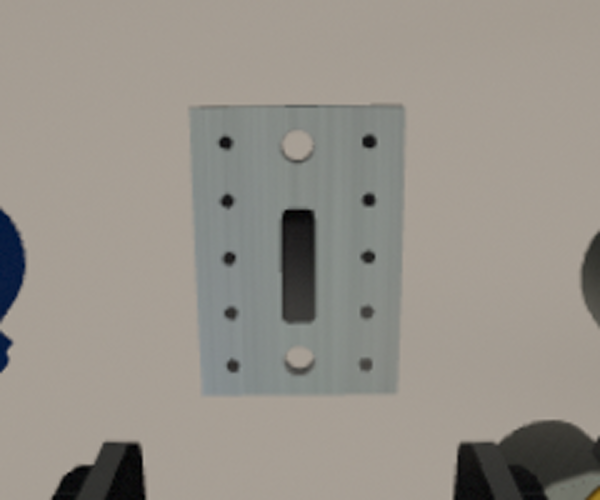

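Run:
```python
from h import *
w=shot('wrist');w['_w']=1
C=lambda x,y:(200+x/2.5,70+y/2.5)
r=lambda a:np.round(a,4).tolist()
a,b=onz(w,C(300,357),.008),onz(w,C(297.5,145),.008);print('holes',r(a),r(b),np.linalg.norm(a-b),r((a+b)/2),np.degrees(np.arctan2(-(b-a)[0],(b-a)[1])))
q=[onz(w,C(*q),.008) for q in((190,107),(405,105),(398,393),(202,394))];print(r(sum(q)/4))
e=q[0]-q[3]+q[1]-q[2];print(np.linalg.norm(e)/2,np.degrees(np.arctan2(-e[0],e[1])), np.linalg.norm(q[0]-q[1]))
o=st();T=np.array(o['tool_rot']);c=sum(q)/4;c2=(a+b)/2
for cc in(c,c2):print('to template in tool',r(T.T@(cc-o['position'])))
```

```text
holes [0.4244, -0.3573, 0.008] [0.3982, -0.2661, 0.008] 0.09493019497354953 [0.4113, -0.3117, 0.008] 16.063592795276413
[0.4115, -0.3124, 0.008]
0.13021517616516598 15.895694332241874 0.08960919744358659
t 12.0 [0.4112, -0.3109, 0.1892] yaw 105.44 F [ 0.4 -0.4  0.4] M [-0.03  0.04 -0.02] q [-50.3  20.4  83.9   0.   75.7 -65.7] w 0.0643
to template in tool [-0.0016, -0.0001, 0.1812]
to template in tool [-0.0009, -0.0001, 0.1812]
```

move_arm(
  plan=[
    [0, 0, -0.5, -0.1, 0, 5, 0.2],
    [0, 0, -0.5, -0.1, 0, 10, 0.2],
    [0, 0, -0.5, -0.1, 0, 14, 0.2],
    [0, 0, -0.5, -0.1, 0, 16.5, 0.2],
    [0, 0, -0.5, -0.1, 0, 17.5, 0.2],
  ],
)

```text
time_s: 12.5
position: [0.4107, -0.3111, 0.0121]
tool_rot: [[-0.275, 0.961, -0.002], [0.961, 0.275, 0.003], [0.004, -0.002, -1.0]]
ft_force: [-0.8, -0.1, 0.4]
grip_width: 0.0511
gripper_force: 0.0
```

move_arm(
  plan=[
    [0, 0, 0, 0, 0, 0, 0],
    [0, 0, 0, 0, 0, 0, -1],
    [0, 0, 0, 0, 0, 0, -1],
    [0, 0, 0, 0, 0, 0, -1],
    [0, 0, 0, 0, 0, 0, -1],
  ],
)

```text
time_s: 13.0
position: [0.412, -0.3126, 0.0159]
tool_rot: [[-0.276, 0.961, 0.002], [0.961, 0.276, -0.002], [-0.003, 0.001, -1.0]]
ft_force: [0.0, -0.0, 7.2]
grip_width: 0.0131
gripper_force: 40.3
```

move_arm(
  plan=[
    [0, 0, 0, 0, 0, 0, -1],
    [0, 0, 0, 0, 0, -2, -1],
    [0, 0, 0, 0, 0, -5, -1],
    [0, 0, 0, 0, 0, -8, -1],
    [0, 0, 0, 0, 0, -8, -1],
  ],
)

```text
time_s: 13.5
position: [0.4126, -0.3133, 0.0982]
tool_rot: [[-0.276, 0.961, 0.005], [0.961, 0.276, -0.006], [-0.007, 0.003, -1.0]]
ft_force: [0.2, -0.3, -2.4]
grip_width: 0.0129
gripper_force: 39.6
```

Run:
```python
from h import *
w=shot('wrist','w6.png');w['_w']=1
o=st();T=np.array(o['tool_rot']);d=np.array([.4283,-.0893,o['position'][2]])-o['position'];print(np.round(T.T@d*100,2))
```

```text
t 13.55 [0.4119, -0.3125, 0.0961] yaw 106.03 F [-0.3  0.3 -2.6] M [ 0.02  0.01 -0.  ] q [-50.3  26.7  91.4   0.   61.6 -66.4] w 0.013
[21.    7.74 -0.07]
```

View pics/w6.png

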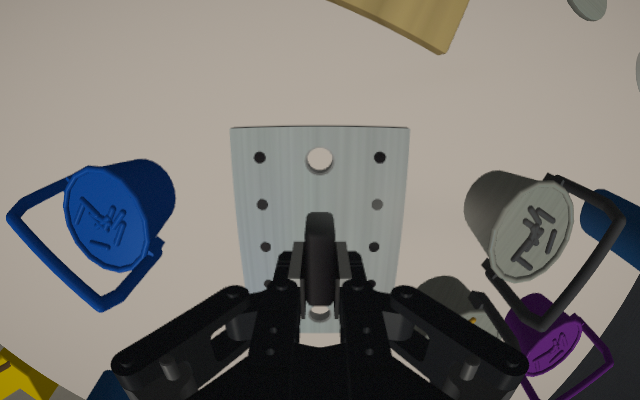

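move_arm(
  plan=[
    [0, 0, 0, 4.5, 1.6, 0, -1],
    [0, 0, 0, 9, 3.2, 0, -1],
    [0, 0, 0, 13.5, 4.9, 0, -1],
    [0, 0, 0, 18, 6.6, 0, -1],
    [0, 0, 0, 21, 7.7, 0, -1],
  ],
)

```text
time_s: 14.05
position: [0.4262, -0.0858, 0.0934]
tool_rot: [[-0.277, 0.961, -0.002], [0.961, 0.277, 0.002], [0.002, -0.002, -1.0]]
ft_force: [0.6, -0.2, -2.1]
grip_width: 0.0128
gripper_force: 39.6
```

move_arm(
  plan=[
    [0, 0, 8, 0, 0, 0, -1],
    [0, 0, 16, 0, 0, 0, -1],
    [0, 0, 23.9, 0, 0, 0, -1],
    [0, 0, 23.9, 0, 0, 1.5, -1],
    [0, 0, 23.9, 0, 0, 3.5, -1],
  ],
)

```text
time_s: 14.55
position: [0.4273, -0.0888, 0.0586]
tool_rot: [[0.137, 0.991, 0.0], [0.991, -0.137, -0.0], [-0.0, 0.0, -1.0]]
ft_force: [0.2, -0.7, -3.4]
grip_width: 0.013
gripper_force: 39.6
```

Run:
```python
from h import *
w=shot('wrist','w7.png');w['_w']=1
o=st();T=np.array(o['tool_rot']);p=np.array(o['position'])
d=np.array([.4283,-.0893,p[2]])-p;print('to fixture',np.round(T.T@d*100,2))
zt=p[2]-.0155+.008
a,b=onz(w,(320,313),zt),onz(w,(320,158),zt);print(np.linalg.norm(a-b),'holes mid in tool',np.round(T.T@((a+b)/2-p)*1000,1))
crop(w,'w7c.png',180,460,90,350,2.2)
```

```text
t 14.6 [0.4257, -0.0881, 0.0558] yaw 82.12 F [-2.5  0.6 -5.9] M [ 0.05  0.21 -0.02] q [-27.4  24.3 106.4  -0.   49.7 -19.5] w 0.0132
to fixture [-0.09  0.27 -0.  ]
0.09855593855017156 holes mid in tool [-0.2  2.   7.5]
```

View pics/w7c.png

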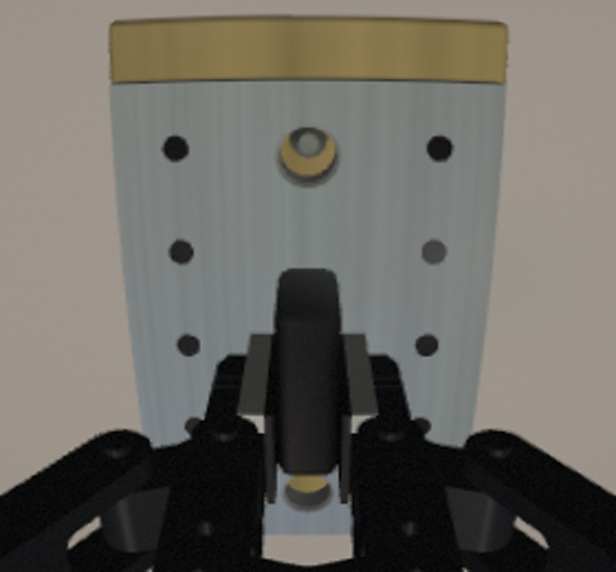

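move_arm(
  plan=[
    [0, 0, 0, 0, 0, 0, -1],
    [0, 0, 0, 0, 0, 0, -1],
    [0, 0, 0, 0, 0, 0, -1],
  ],
)

```text
time_s: 14.9
position: [0.4277, -0.089, 0.0599]
tool_rot: [[0.137, 0.991, 0.001], [0.991, -0.137, -0.0], [-0.0, 0.001, -1.0]]
ft_force: [-0.1, 0.7, -2.1]
grip_width: 0.0132
gripper_force: 39.6
```

Run:
```python
from h import *
w=shot('wrist','w8.png');w['_w']=1
o=st();T=np.array(o['tool_rot']);p=np.array(o['position'])
d=np.array([.4283,-.0893,p[2]])-p;print('to fixture',np.round(T.T@d*100,2))
# hole: bright/yellow region centre near (320,160)
zt=p[2]-.0155+.008
h=onz(w,(320,160.5),zt);t=onz(w,(320,155),.032)
print('hole1 in tool',np.round(T.T@(h-p)*1000,1),'pin1 in tool',np.round(T.T@(t-p)*1000,1), proj(w,(.4348,-.0425,.032)))
crop(w,'w8c.png',290,350,130,190,8)
```

```text
t 14.95 [0.4277, -0.089, 0.0599] yaw 82.13 F [ 0.5  0.2 -2.6] M [0.   0.02 0.04] q [-27.4  23.9 106.    0.   50.1 -19.5] w 0.0129
to fixture [-0.02  0.06  0.  ]
hole1 in tool [48.9  0.3  7.5] pin1 in tool [47.7  0.4 27.9] [np.float64(320.4502032060006), np.float64(156.0225382322119)]
```

View pics/w8c.png

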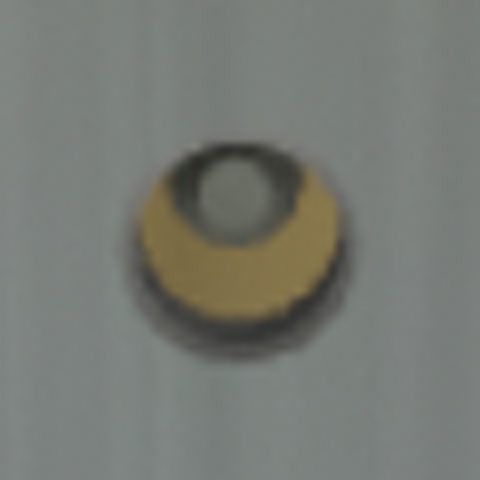

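move_arm(
  plan=[
    [0, 0, 0, -0.07, 0, 0.6, -1],
    [0, 0, 0, -0.07, 0, 1.2, -1],
    [0, 0, 0, -0.07, 0, 1.6, -1],
    [0, 0, 0, -0.07, 0, 2, -1],
    [0, 0, 0, -0.07, 0, 2, -1],
  ],
)

```text
time_s: 15.45
position: [0.4271, -0.0895, 0.0388]
tool_rot: [[0.137, 0.991, -0.001], [0.991, -0.137, 0.001], [0.0, -0.001, -1.0]]
ft_force: [0.2, -0.3, -2.7]
grip_width: 0.013
gripper_force: 39.6
```

move_arm(
  plan=[
    [0, 0, 0, 0, 0, 0.3, -1],
    [0, 0, 0, 0, 0, 0.5, -1],
    [0, 0, 0, 0, 0, 0.5, -1],
  ],
)

```text
time_s: 15.75
position: [0.4273, -0.0896, 0.0341]
tool_rot: [[0.137, 0.991, -0.0], [0.991, -0.137, 0.0], [0.0, -0.0, -1.0]]
ft_force: [-0.1, -0.2, -3.2]
grip_width: 0.0131
gripper_force: 39.6
```

```bash
python3 -c "
from h import *
st()"
```

```text
t 15.75 [0.4273, -0.0896, 0.0341] yaw 82.13 F [-0.1 -0.2 -3.2] M [0.08 0.04 0.04] q [-27.5  26.7 107.6   0.   45.8 -19.6] w 0.0131
```

move_arm(
  plan=[
    [0, 0, 0, 0, 0, 0.2, -1],
    [0, 0, 0, 0, 0, 0.2, -1],
    [0, 0, 0, 0, 0, 0.2, 0],
    [0, 0, 0, 0, 0, 0.2, 0],
    [0, 0, 0, 0, 0, 0.2, 0],
  ],
)

```text
time_s: 16.25
position: [0.4274, -0.0896, 0.0323]
tool_rot: [[0.137, 0.991, 0.0], [0.991, -0.137, -0.0], [-0.0, 0.0, -1.0]]
ft_force: [-0.1, -0.6, 0.3]
grip_width: 0.0428
gripper_force: 0.0
```

move_arm(
  plan=[
    [0, 0, 0, 0, 0, -3, 0],
    [0, 0, 0, 0, 0, -8, 0],
    [0, 0, 0, 0, 0, -13, 0],
    [0, 0, 0, 0, 0, -18, 0],
    [0, 0, 0, 0, 0, -20, 0],
  ],
)

```text
time_s: 16.75
position: [0.4283, -0.09, 0.2367]
tool_rot: [[0.137, 0.991, 0.006], [0.991, -0.137, -0.003], [-0.002, 0.007, -1.0]]
ft_force: [0.3, -0.5, -0.6]
grip_width: 0.0423
gripper_force: 0.0
```

Run:
```python
from h import *
w=shot('wrist','w9.png');w['_w']=1
st();s=shot('side','d9.png')
crop(w,'w9c.png',220,420,90,250,3)
```

```text
t 16.8 [0.4288, -0.0903, 0.2378] yaw 82.15 F [ 0.1 -0.4  3.1] M [-0.02 -0.05 -0.02] q [-27.4  10.   90.3  -0.   79.2 -19.6] w 0.0424
```

View pics/w9.png

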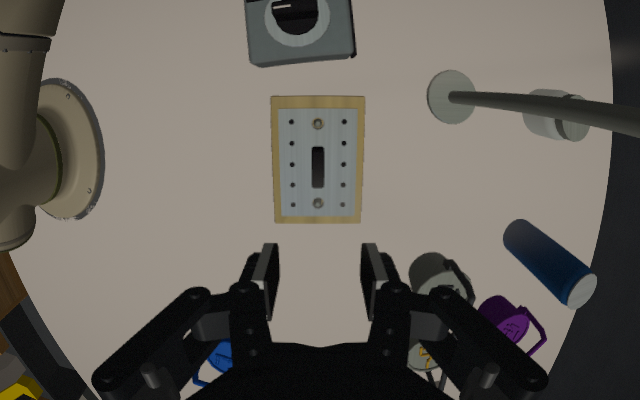

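move_arm(
  plan=[
    [0, 0, 0, 4, 0, -4, 0],
    [0, 0, 0, 8, -1, -8, 0],
    [0, 0, 0, 13, -2, -8, 0],
    [0, 0, 0, 18, -3, -8, 0],
    [0, 0, 0, 22, -3.4, -8, 0],
  ],
)

```text
time_s: 17.35
position: [0.423, 0.132, 0.3113]
tool_rot: [[0.138, 0.99, -0.001], [0.99, -0.138, -0.0], [-0.0, -0.001, -1.0]]
ft_force: [1.7, -0.7, 0.4]
grip_width: 0.0427
gripper_force: 0.0
```

move_arm(
  plan=[
    [0, 0, -8, 4, 0, 0, 0],
    [0, 0, -16, 5.7, -0.5, 0, 0],
    [0, 0, -24, 5.7, -0.5, 0, 0],
    [0, 0, -32, 5.7, -0.5, 0, 0],
    [0, 0, -40, 5.7, -0.5, 0, 0],
  ],
)

```text
time_s: 17.85
position: [0.4263, 0.1876, 0.3105]
tool_rot: [[-0.537, 0.843, -0.003], [0.843, 0.537, -0.001], [0.001, -0.003, -1.0]]
ft_force: [0.5, -0.7, -0.1]
grip_width: 0.0433
gripper_force: 0.0
```

move_arm(
  plan=[
    [0, 0, -8, 0, 0, 0, 0],
    [0, 0, -16, 0, 0, 0, 0],
    [0, 0, -24, 0, 0, 0, 0],
    [0, 0, -32, 0, 0, 0, 0],
    [0, 0, -40, 0, 0, 0, 0],
  ],
)

```text
time_s: 18.35
position: [0.4264, 0.1873, 0.3105]
tool_rot: [[-0.953, 0.301, -0.003], [0.301, 0.953, -0.0], [0.003, -0.001, -1.0]]
ft_force: [-1.3, -1.0, -0.9]
grip_width: 0.0428
gripper_force: 0.0
```

move_arm(
  plan=[
    [0, 0, -8, 0, 0, 0, 0],
    [0, 0, -16, 0, 0, 0, 0],
    [0, 0, -24, 0, 0, 0, 0],
    [0, 0, -24, 0, 0, 0, 0],
    [0, 0, -24, 0, 0, 0, 0],
  ],
)

```text
time_s: 18.85
position: [0.4265, 0.1873, 0.3113]
tool_rot: [[-0.995, -0.103, -0.002], [-0.103, 0.995, -0.0], [0.002, -0.0, -1.0]]
ft_force: [1.1, 0.4, 0.6]
grip_width: 0.0428
gripper_force: 0.0
```

Run:
```python
from h import *
w=shot('wrist','w10.png');w['_w']=1
st()
for n in['hook0','hook0_top','stand','rail_mid']:
    print(n,[(np.round(x['pixel']).tolist(),round(x['conf'],2)) for x in env.tip_of(n,w)[:6]])
for x in env.outline_of('hook0',w): print(round(x['conf'],2),np.round(x['bbox']))
for y,x in((.1868,.4615),(.2667,.4545),(.3418,.446)): print(np.round(proj(w,(x,y,.187))), np.round(proj(w,(x-.025,y-.003,.17))))
```

```text
t 18.9 [0.4265, 0.1874, 0.3115] yaw -174.06 F [-0.1  0.2 -0.6] M [-0.01 -0.02  0.01] q [  9.1  10.4  77.4   0.   92.3 -86.8] w 0.0426
hook0 [([319.0, 180.0], 0.69), ([375.0, 177.0], 0.68), ([420.0, 179.0], 0.55), ([5.0, 219.0], 0.55)]
hook0_top [([318.0, 223.0], 0.96)]
stand []
rail_mid []
0.66 [392. 201.  41.  79.]
0.62 [318. 203.  16.  80.]
0.57 [446. 201.  56.  76.]
[316. 223.] [316. 192.]
[399. 224.] [397. 193.]
[469. 221.] [465. 193.]
```

View pics/w10.png

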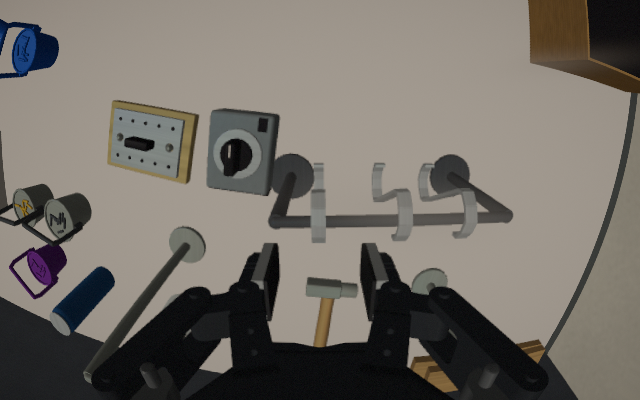

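Run:
```python
from h import *
w=shot('wrist');w['_w']=1
r=lambda a:np.round(a,4).tolist()
print('hookA',r(onz(w,(318,223),.178)),r(onz(w,(318,220.5),.178)),'curl',r(onz(w,(318,242),.162)),r(onz(w,(318,189),.17)))
a,b=onz(w,(275,221),.178),onz(w,(509,215),.178);print(r(a),r(b),np.linalg.norm(a-b),np.degrees(np.arctan2(-(b-a)[0],(b-a)[1])))
print('hookB',r(onz(w,(402,220),.178)),'C',r(onz(w,(466,220),.178)))
print('dialbar', r(onz(w,(232,155),.092)))
# tall rail axis at z=.31 : edges in image - post foot
g=cv2.cvtColor(w['color'],cv2.COLOR_RGB2GRAY)
for c in(300,310,318,326,336): print(c,g[180:250,c].tolist())
```

```text
hookA [0.4659, 0.1892, 0.178] [0.4633, 0.1889, 0.178] curl [0.4948, 0.1921, 0.162] [0.4339, 0.1858, 0.17]
[0.4685, 0.147, 0.178] [0.438, 0.3992, 0.178] 0.25398424888512877 6.905202416384021
hookB [0.4545, 0.272, 0.178] C [0.4483, 0.3439, 0.178]
dialbar [0.4257, 0.0785, 0.092]
300 [58, 59, 60, 58, 59, 62, 61, 61, 62, 63, 63, 64, 63, 63, 64, 63, 129, 149, 155, 154, 154, 154, 154, 154, 155, 154, 154, 154, 154, 154, 154, 155, 155, 154, 121, 79, 48, 50, 55, 58, 60, 62, 61, 61, 59, 57, 67, 122, 155, 156, 155, 156, 156, 156, 155, 156, 156, 155, 155, 156, 156, 156, 156, 156, 156, 156, 156, 156, 156, 156]
310 [59, 61, 62, 61, 63, 61, 59, 76, 106, 128, 134, 131, 134, 140, 141, 140, 139, 140, 140, 140, 140, 141, 139, 140, 140, 140, 140, 143, 143, 145, 146, 146, 146, 146, 127, 100, 84, 86, 88, 89, 90, 92, 91, 90, 90, 87, 98, 124, 145, 146, 150, 150, 151, 150, 151, 150, 148, 153, 155, 156, 155, 156, 155, 156, 155, 156, 156, 156, 156, 156]
318 [130, 130, 130, 130, 130, 130, 130, 125, 111, 79, 80, 89, 105, 116, 115, 115, 116, 115, 115, 116, 116, 116, 116, 116, 115, 115, 116, 122, 127, 130, 133, 131
[... 177 characters left out ...]
156, 156, 156]
326 [155, 155, 155, 155, 155, 155, 154, 154, 154, 152, 152, 152, 152, 153, 153, 152, 153, 153, 153, 153, 152, 152, 153, 152, 152, 152, 152, 152, 152, 153, 153, 153, 153, 153, 126, 86, 63, 65, 67, 68, 71, 71, 71, 69, 68, 65, 92, 130, 154, 154, 154, 154, 155, 155, 155, 155, 155, 154, 155, 155, 155, 155, 156, 156, 156, 156, 156, 156, 155, 155]
336 [155, 156, 155, 154, 155, 154, 154, 155, 155, 154, 154, 154, 154, 154, 153, 154, 153, 153, 153, 154, 153, 153, 153, 154, 153, 154, 153, 152, 153, 153, 154, 153, 153, 153, 115, 72, 63, 66, 66, 70, 69, 70, 69, 67, 66, 64, 91, 130, 155, 155, 155, 154, 155, 155, 156, 155, 155, 155, 155, 156, 155, 155, 156, 155, 155, 156, 156, 155, 156, 155]
```

move_arm(
  plan=[
    [0, 0, 0, -1, -0.25, 4, 0],
    [0, 0, 0, -1.05, -0.25, 8, 0],
    [0, 0, 0, -1.05, -0.25, 12, 0],
    [0, 0, 0, -1.05, -0.25, 15, 0],
    [0, 0, 0, -1.05, -0.25, 16.5, 0],
  ],
)

```text
time_s: 19.7
position: [0.4362, 0.1858, 0.1449]
tool_rot: [[-0.994, -0.106, -0.004], [-0.106, 0.994, -0.001], [0.004, -0.0, -1.0]]
ft_force: [0.2, 0.7, 0.6]
grip_width: 0.0429
gripper_force: 0.0
```

move_arm(
  plan=[
    [0, 0, 0, 0, 0, 0, 0],
    [0, 0, 0, 0, 0, 0, -1],
    [0, 0, 0, 0, 0, 0, -1],
    [0, 0, 0, 0, 0, 0, -1],
    [0, 0, 0, 0, 0, 0, -1],
  ],
)

```text
time_s: 20.2
position: [0.438, 0.1861, 0.1484]
tool_rot: [[-0.994, -0.107, 0.003], [-0.107, 0.994, 0.0], [-0.003, 0.0, -1.0]]
ft_force: [0.7, 0.4, 5.9]
grip_width: 0.0131
gripper_force: 39.1
```

```bash
python3 -c "
from h import *
st()"
```

```text
t 20.2 [0.438, 0.1861, 0.1484] yaw -173.87 F [0.7 0.4 5.9] M [-0.03 -0.13 -0.04] q [  8.7  19.3  93.6  -0.   67.  -87.4] w 0.0131
```

move_arm(
  plan=[
    [0, 0, 0, 0, 0, -1, -1],
    [0, 0, 0, 0, 0, -2, -1],
    [0, 0, 0, 0, 0, -3.5, -1],
    [0, 0, 0, 2.5, 0, -3.5, -1],
    [0, 0, 0, 6, 0, -3.5, -1],
  ],
)

```text
time_s: 20.7
position: [0.3779, 0.1796, 0.1831]
tool_rot: [[-0.994, -0.106, 0.002], [-0.106, 0.994, 0.0], [-0.002, 0.0, -1.0]]
ft_force: [-0.1, -0.7, -0.7]
grip_width: 0.0129
gripper_force: 38.9
```

move_arm(
  plan=[
    [0, 0, 0, 0, 0, -5, -1],
    [0, 0, 0, 0, 0, -10, -1],
    [0, 0, 0, 0, 0, -15, -1],
    [0, 0, 0, 0, 0, -17, -1],
    [0, 0, 0, 0, 0, -17, -1],
  ],
)

```text
time_s: 21.2
position: [0.378, 0.1797, 0.3556]
tool_rot: [[-0.994, -0.107, 0.007], [-0.107, 0.994, 0.001], [-0.007, 0.0, -1.0]]
ft_force: [-0.1, 1.0, -1.2]
grip_width: 0.0128
gripper_force: 39.1
```

Run:
```python
from h import *
from scipy.ndimage import map_coordinates as mc
st()
s=shot('scene');d=shot('side')
for p,fn in((s,'s0.png'),(d,'d0.png')):
    g=cv2.GaussianBlur(cv2.cvtColor(cv2.imread('pics/'+fn),cv2.COLOR_BGR2LAB).astype(np.float32),(0,0),.6)
    best=[]
    ys=np.linspace(.01,.37,60)
    for xn in np.arange(.58,.66,.002):
      for xf in np.arange(.60,.68,.002):
        X=np.stack([xn+(xf-xn)*ys/.38,ys,0*ys+.31],1)
        u=np.array([proj(p,q) for q in X[[0,-1]]]);L=u[0]+(u[1]-u[0])*np.linspace(0,1,60)[:,None]
        t=(u[1]-u[0])/np.linalg.norm(u[1]-u[0]);n=np.array([-t[1],t[0]])
        def S(k):return np.stack([mc(g[:,:,c],[(L+k*n)[:,1],(L+k*n)[:,0]],order=1) for c in range(3)],1)
        c=S(0);a=S(4);b=S(-4)
        sc=np.minimum(np.linalg.norm(c-a,axis=1),np.linalg.norm(c-b,axis=1)).mean()-np.linalg.norm(S(1)-S(-1),axis=1).mean()
        best.append((sc,xn,xf))
    best.sort(reverse=True);print(fn,[tuple(np.round(b,3).tolist()) for b in best[:4]])
```

```text
t 21.2 [0.378, 0.1797, 0.3556] yaw -173.86 F [-0.1  1.  -1.2] M [0.02 0.   0.  ] q [  9.1   4.1  77.8   0.   97.7 -87. ] w 0.0128
s0.png [(15.795, 0.612, 0.636), (15.546, 0.608, 0.638), (15.494, 0.614, 0.636), (15.323, 0.61, 0.636)]
d0.png [(20.249, 0.616, 0.642), (20.129, 0.616, 0.644), (19.791, 0.614, 0.644), (19.657, 0.614, 0.642)]
```

move_arm(
  plan=[
    [0, 0, 5, -4, 0, 0, -1],
    [0, 0, 10, -8, 0, 0, -1],
    [0, 0, 10, -12, 0, 0, -1],
    [0, 0, 10, -16.3, 0, 0, -1],
    [0, 0, 10, -16.3, 0, 0, -1],
  ],
)

```text
time_s: 21.8
position: [0.543, 0.1967, 0.3473]
tool_rot: [[-0.998, 0.069, -0.007], [0.069, 0.998, -0.001], [0.007, -0.002, -1.0]]
ft_force: [-1.1, -0.1, -1.9]
grip_width: 0.0132
gripper_force: 39.1
```

move_arm(
  plan=[
    [0, 0, 0, 0, 0, 1, -1],
    [0, 0, 0, 0, 0, 2, -1],
    [0, 0, 0, 0, 0, 3, -1],
    [0, 0, 0, 0, 0, 3, -1],
    [0, 0, 0, 0, 0, 3, -1],
  ],
)

```text
time_s: 22.3
position: [0.5392, 0.1971, 0.3226]
tool_rot: [[-0.998, 0.067, 0.0], [0.067, 0.998, 0.0], [-0.0, 0.0, -1.0]]
ft_force: [-0.1, 0.6, -0.3]
grip_width: 0.0132
gripper_force: 39.1
```

Run:
```python
from h import *
w=shot('wrist','w11.png');w['_w']=1
o=st();T=np.array(o['tool_rot']);p=np.array(o['position'])
print(np.round(T.T@(np.array([.600,.1938,.28])-p)*100,2))
s=shot('scene','s11.png');d=shot('side','d11.png')
for q,c in((s,'S'),(d,'D')):
    print(c,[(np.round(x['pixel']).tolist(),round(x['conf'],2)) for x in env.tip_of('hook0_top',q)[:5]],np.round(proj(q,p+np.array([.026,-.002,.03]))))
```

```text
t 22.35 [0.5394, 0.1971, 0.3229] yaw 176.14 F [-0.2  0.  -1.2] M [-0.01 -0.01 -0.01] q [  8.3  21.8  59.4  -0.   98.7 -77.9] w 0.013
[-6.06  0.08  4.29]
S [([347.0, 198.0], 0.9)] [350. 197.]
D [([276.0, 121.0], 0.72)] [277. 119.]
```

move_arm(
  plan=[
    [0, 0, 0, -2, 0, 0, -1],
    [0, 0, 0, -4, 0, 0, -1],
    [0, 0, 0, -6.1, 0, 0, -1],
    [0, 0, 0, -6.1, 0, 0, -1],
    [0, 0, 0, -6.1, 0, 0, -1],
  ],
)

```text
time_s: 23.05
position: [0.6004, 0.1929, 0.322]
tool_rot: [[-0.998, 0.068, -0.001], [0.068, 0.998, -0.0], [0.001, -0.0, -1.0]]
ft_force: [0.5, 0.1, -1.5]
grip_width: 0.013
gripper_force: 39.1
```

move_arm(
  plan=[
    [0, 0, 0, 0, 0, 1, -1],
    [0, 0, 0, 0, 0, 2, -1],
    [0, 0, 0, 0, 0, 3, -1],
    [0, 0, 0, 0, 0, 3.5, -1],
    [0, 0, 0, 0, 0, 3.5, -1],
  ],
)

```text
time_s: 23.55
position: [0.6002, 0.1929, 0.2863]
tool_rot: [[-0.998, 0.067, -0.002], [0.067, 0.998, -0.0], [0.002, -0.0, -1.0]]
ft_force: [-0.8, -0.1, -0.9]
grip_width: 0.0132
gripper_force: 39.1
```

move_arm(
  plan=[
    [0, 0, 0, 0, 0, 0.3, -1],
    [0, 0, 0, 0, 0, 0.6, -1],
    [0, 0, 0, 0, 0, 0.6, -1],
  ],
)

```text
time_s: 23.85
position: [0.6005, 0.1929, 0.2812]
tool_rot: [[-0.998, 0.067, -0.0], [0.067, 0.998, 0.0], [0.0, 0.0, -1.0]]
ft_force: [-0.1, -0.2, -0.3]
grip_width: 0.0128
gripper_force: 39.2
```

Run:
```python
from h import *
o=st();p=np.array(o['position'])
s=shot('scene','s12.png');d=shot('side','d12.png')
for q,c in((s,'S'),(d,'D')):
    print(c,[(np.round(x['pixel']).tolist(),round(x['conf'],2)) for x in env.tip_of('hook0_top',q)[:5]],np.round(proj(q,p+np.array([.026,-.002,.03]))),np.round(proj(q,(.626,.192,.31))))
```

```text
t 23.85 [0.6005, 0.1929, 0.2812] yaw 176.13 F [-0.1 -0.2 -0.3] M [-0.06  0.01  0.07] q [  7.1  28.9  54.5   0.   96.6 -79.1] w 0.0128
S [([328.0, 220.0], 0.92)] [329. 218.] [329. 219.]
D [] [294. 125.] [294. 126.]
```

move_arm(
  plan=[
    [0, 0, 0, 0, 0, 0.2, -1],
    [0, 0, 0, 0, 0, 0.4, -1],
    [0, 0, 0, 0, 0, 0.4, -1],
    [0, 0, 0, 0, 0, 0.4, -1],
  ],
)

```text
time_s: 24.45
position: [0.6011, 0.193, 0.2804]
tool_rot: [[-0.998, 0.067, 0.006], [0.067, 0.998, 0.001], [-0.006, 0.001, -1.0]]
ft_force: [-3.1, -0.8, 12.0]
grip_width: 0.013
gripper_force: 40.8
```

```bash
python3 -c "
from h import *
st()"
```

```text
t 24.45 [0.6011, 0.193, 0.2804] yaw 176.14 F [-3.1 -0.8 12. ] M [-0.06  0.06 -0.03] q [  7.1  28.8  54.8  -0.   96.1 -79.1] w 0.013
```

move_arm(
  plan=[
    [0, 0, 0, 0, 0, -0.2, -1],
    [0, 0, 0, 0, 0, -0.2, -0.4],
    [0, 0, 0, 0, 0, -0.2, 0],
    [0, 0, 0, 0, 0, -0.2, 0],
    [0, 0, 0, 0, 0, -0.2, 0],
  ],
)

```text
time_s: 24.95
position: [0.6006, 0.1929, 0.279]
tool_rot: [[-0.998, 0.067, -0.001], [0.067, 0.998, -0.0], [0.001, -0.0, -1.0]]
ft_force: [0.5, -0.6, 0.8]
grip_width: 0.0425
gripper_force: 0.0
```

move_arm(
  plan=[
    [0, 0, 0, 0, 0, -2, 0],
    [0, 0, 0, 0, 0, -5, 0],
    [0, 0, 0, 0, 0, -8, 0],
    [0, 0, 0, 4, 0, -8, 0],
    [0, 0, 0, 8, 0, -8, 0],
  ],
)

```text
time_s: 25.45
position: [0.5205, 0.1982, 0.3592]
tool_rot: [[-0.998, 0.068, 0.001], [0.068, 0.998, 0.0], [-0.001, 0.0, -1.0]]
ft_force: [0.4, 0.1, -0.4]
grip_width: 0.0424
gripper_force: 0.0
```

move_arm(
  plan=[
    [0, 0, 5, 5, 2, 0, 0],
    [0, 0, 0, 8.5, 5, 0, 0],
    [0, 0, -5, 8.5, 7, 1, 0],
    [0, 0, -10, 8.5, 7.4, 4, 0],
    [0, 0, -10, 8.5, 7.4, 6, 0],
  ],
)

```text
time_s: 25.95
position: [0.4402, 0.2786, 0.2978]
tool_rot: [[-0.994, -0.111, -0.001], [-0.111, 0.994, -0.0], [0.001, -0.0, -1.0]]
ft_force: [0.0, -1.0, -0.6]
grip_width: 0.0428
gripper_force: 0.0
```

Run:
```python
from h import *
w=shot('wrist','w13.png');w['_w']=1
o=st();p=np.array(o['position'])
r=lambda a:np.round(a,4).tolist()
print([(r(onz(w,x['pixel'],.178)),np.round(x['pixel']).tolist(),round(x['conf'],2)) for x in env.tip_of('hook0_top',w)[:5]], np.round(proj(w,(.4545,.272,.178))))
for x in env.outline_of('hook0',w)[:4]: print(round(x['conf'],2),np.round(x['bbox']))
s=shot('scene','s13.png');d=shot('side','d13.png')
for q,c in((s,'S'),(d,'D')):
    print(c,[(np.round(x['pixel']).tolist(),round(x['conf'],2)) for x in env.tip_of('hook0_top',q)[:5]],np.round(proj(q,(.626,.192,.31))))
    print([(np.round(x['pixel']).tolist(),round(x['conf'],2)) for x in env.tip_of('hook0',q)[:5]],np.round(proj(q,(.626,.192,.15))))
```

```text
t 26.0 [0.4395, 0.2779, 0.2949] yaw -173.78 F [ 0.2  0.2 -2.9] M [ 0.03  0.02 -0.  ] q [ 19.3  16.7  71.5  -0.   92.1 -77. ] w 0.0428
[([0.403, 0.0529, 0.178], [103.0, 132.0], 0.25)] [311. 203.]
0.83 [212. 368.  36.  57.]
0.59 [380. 187.  40.  78.]
0.57 [311. 189.  18.  81.]
S [([327.0, 218.0], 0.7), ([408.0, 299.0], 0.56)] [329. 219.]
[([407.0, 303.0], 0.96), ([392.0, 286.0], 0.72), ([328.0, 260.0], 0.66)] [328. 264.]
D [([229.0, 160.0], 0.54), ([292.0, 127.0], 0.49), ([372.0, 221.0], 0.3)] [294. 126.]
[([299.0, 169.0], 0.78), ([244.0, 209.0], 0.72), ([235.0, 196.0], 0.7)] [296. 167.]
```

Run:
```python
from h import *
w=shot('wrist');w['_w']=1
g=cv2.cvtColor(w['color'],cv2.COLOR_RGB2GRAY)
for c in(285,295,327,337):
    rr=[i for i in range(170,245) if g[i,c]<110];print(c,rr[:1],rr[-1:],len(rr))
print(g[160:235:1,311].tolist())
print([int(v) for v in g[196,290:335]],[int(v) for v in g[178,290:335]])
```

```text
285 [194] [207] 14
295 [194] [207] 14
327 [194] [206] 13
337 [194] [206] 13
[133, 133, 132, 135, 137, 137, 134, 94, 75, 92, 108, 113, 113, 113, 114, 114, 113, 114, 114, 115, 113, 114, 114, 113, 115, 121, 121, 125, 131, 131, 132, 132, 131, 132, 132, 132, 131, 131, 131, 132, 131, 132, 132, 132, 130, 128, 124, 125, 125, 124, 124, 124, 124, 123, 123, 124, 122, 119, 116, 110, 108, 107, 107, 108, 125, 148, 155, 154, 155, 154, 155, 154, 154, 154, 154]
[56, 55, 56, 56, 55, 57, 58, 59, 60, 58, 57, 60, 58, 58, 60, 115, 133, 134, 133, 132, 131, 131, 131, 131, 133, 132, 131, 130, 131, 131, 130, 91, 71, 66, 67, 67, 67, 69, 69, 68, 70, 68, 68, 69, 70] [154, 155, 154, 154, 154, 155, 154, 154, 155, 154, 154, 154, 154, 154, 155, 138, 122, 116, 116, 115, 115, 114, 112, 113, 115, 115, 113, 114, 114, 113, 113, 140, 151, 154, 154, 154, 155, 154, 154, 154, 154, 154, 154, 154, 154]
```

Run:
```python
from h import *
w=shot('wrist');w['_w']=1
o=st();T=np.array(o['tool_rot']);p=np.array(o['position'])
c=onz(w,(312.8,200.4),.178);print(c, np.round(T.T@(c-p)*100,2))
```

```text
t 26.5 [0.4411, 0.2779, 0.2998] yaw -173.88 F [ 0.6  0.1 -0.1] M [ 0.05 -0.03 -0.02] q [ 19.2  16.5  71.   -0.   92.4 -76.9] w 0.0425
[0.4536119  0.27217581 0.178     ] [-1.17 -0.7  12.18]
```

move_arm(
  plan=[
    [0, 0, 0, 1.4, -0.7, 2, 0],
    [0, 0, 0, 1.4, -0.7, 6, 0],
    [0, 0, 0, 1.4, -0.7, 10, 0],
    [0, 0, 0, 1.4, -0.7, 14, 0],
    [0, 0, 0, 1.4, -0.7, 15.4, 0],
  ],
)

```text
time_s: 27.0
position: [0.4263, 0.2689, 0.1421]
tool_rot: [[-0.994, -0.107, -0.005], [-0.107, 0.994, -0.002], [0.005, -0.001, -1.0]]
ft_force: [-0.2, 0.4, 1.1]
grip_width: 0.043
gripper_force: 0.0
```

move_arm(
  plan=[
    [0, 0, 0, 0, 0, 0, 0],
    [0, 0, 0, 0, 0, 0, -1],
    [0, 0, 0, 0, 0, 0, -1],
    [0, 0, 0, 0, 0, 0, -1],
    [0, 0, 0, 0, 0, 0, -1],
  ],
)

```text
time_s: 27.5
position: [0.4285, 0.2696, 0.1465]
tool_rot: [[-0.994, -0.107, 0.003], [-0.107, 0.994, 0.001], [-0.003, 0.001, -1.0]]
ft_force: [0.9, -1.1, 6.1]
grip_width: 0.0132
gripper_force: 39.0
```

```bash
python3 -c "
from h import *
st()"
```

```text
t 27.5 [0.4285, 0.2696, 0.1465] yaw -173.87 F [ 0.9 -1.1  6.1] M [-0.05 -0.16  0.02] q [ 18.8  22.1  89.2  -0.   68.5 -77.4] w 0.0132
```

move_arm(
  plan=[
    [0, 0, 0, 0, 0, -1, -1],
    [0, 0, 0, 0, 0, -2, -1],
    [0, 0, 0, 0, 0, -3.5, -1],
    [0, 0, 0, 2.5, 0, -3.5, -1],
    [0, 0, 0, 6, 0, -3.5, -1],
  ],
)

```text
time_s: 28.0
position: [0.3684, 0.263, 0.181]
tool_rot: [[-0.994, -0.106, 0.001], [-0.106, 0.994, 0.001], [-0.001, 0.0, -1.0]]
ft_force: [-0.1, 1.2, -0.4]
grip_width: 0.0134
gripper_force: 38.8
```

move_arm(
  plan=[
    [0, 0, 0, 0, 0, -5, -1],
    [0, 0, 0, 0, 0, -10, -1],
    [0, 0, 0, 0, 0, -15, -1],
    [0, 0, 0, 0, 0, -17, -1],
    [0, 0, 0, 0, 0, -17, -1],
  ],
)

```text
time_s: 28.5
position: [0.3684, 0.2632, 0.3538]
tool_rot: [[-0.994, -0.107, 0.006], [-0.107, 0.994, 0.002], [-0.006, 0.002, -1.0]]
ft_force: [-0.6, 0.6, -2.0]
grip_width: 0.0132
gripper_force: 39.1
```

move_arm(
  plan=[
    [0, 0, 0, -2, -4, 0, -1],
    [0, 0, 0, -4.5, -8, 0, -1],
    [0, 0, 0, -7, -12, 0, -1],
    [0, 0, 0, -10, -16, 0, -1],
    [0, 0, 0, -12, -18, 0, -1],
  ],
)

```text
time_s: 29.0
position: [0.5078, 0.094, 0.3486]
tool_rot: [[-0.995, -0.104, -0.003], [-0.104, 0.995, -0.0], [0.003, -0.0, -1.0]]
ft_force: [-0.3, 0.6, -0.5]
grip_width: 0.013
gripper_force: 39.2
```

move_arm(
  plan=[
    [0, 0, 5, -2.5, -2.7, 0, -1],
    [0, 0, 10, -2.5, -2.7, 1, -1],
    [0, 0, 10, -2.5, -2.7, 3, -1],
    [0, 0, 10, -2.5, -2.7, 3, -1],
    [0, 0, 10, -2.5, -2.7, 3, -1],
  ],
)

```text
time_s: 29.5
position: [0.534, 0.0728, 0.32]
tool_rot: [[-0.998, 0.067, -0.002], [0.067, 0.998, 0.0], [0.002, 0.0, -1.0]]
ft_force: [-0.1, 0.5, -1.2]
grip_width: 0.0127
gripper_force: 39.2
```

Run:
```python
from h import *
o=st();T=np.array(o['tool_rot']);p=np.array(o['position'])
print(np.round(T.T@(np.array([.592,.0687,.278])-p)*100,2))
```

```text
t 29.5 [0.534, 0.0728, 0.32] yaw 176.15 F [-0.1  0.5 -1.2] M [-0.03  0.05  0.05] q [ -4.8  18.   65.6  -0.   96.5 -91. ] w 0.0127
[-5.82 -0.02  4.19]
```

move_arm(
  plan=[
    [0, 0, 0, -2, 0, 0, -1],
    [0, 0, 0, -4, 0, 0, -1],
    [0, 0, 0, -5.8, 0, 0, -1],
    [0, 0, 0, -5.8, 0, 0, -1],
    [0, 0, 0, -5.8, 0, 0, -1],
  ],
)

```text
time_s: 30.0
position: [0.5919, 0.069, 0.3206]
tool_rot: [[-0.998, 0.067, 0.0], [0.067, 0.998, 0.0], [-0.0, 0.0, -1.0]]
ft_force: [-0.6, -0.6, 0.1]
grip_width: 0.0131
gripper_force: 39.2
```

move_arm(
  plan=[
    [0, 0, 0, 0, 0, 1, -1],
    [0, 0, 0, 0, 0, 2, -1],
    [0, 0, 0, 0, 0, 3, -1],
    [0, 0, 0, 0, 0, 3.6, -1],
    [0, 0, 0, 0, 0, 3.6, -1],
  ],
)

```text
time_s: 30.5
position: [0.5918, 0.0688, 0.2831]
tool_rot: [[-0.998, 0.067, -0.002], [0.067, 0.998, 0.0], [0.002, -0.0, -1.0]]
ft_force: [-0.1, -0.4, -1.4]
grip_width: 0.0127
gripper_force: 39.2
```

move_arm(
  plan=[
    [0, 0, 0, 0, 0, 0.3, -1],
    [0, 0, 0, 0, 0, 0.6, -1],
    [0, 0, 0, 0, 0, 0.8, -1],
    [0, 0, 0, 0, 0, 0.8, -1],
  ],
)

```text
time_s: 30.9
position: [0.5929, 0.0687, 0.2794]
tool_rot: [[-0.998, 0.067, 0.006], [0.067, 0.998, -0.001], [-0.006, -0.0, -1.0]]
ft_force: [-3.9, 0.3, 14.8]
grip_width: 0.0129
gripper_force: 41.0
```

```bash
python3 -c "
from h import *
st()"
```

```text
t 30.9 [0.5929, 0.0687, 0.2794] yaw 176.13 F [-3.9  0.3 14.8] M [0.   0.29 0.01] q [ -4.7  25.   61.3  -0.   93.4 -90.9] w 0.0129
```

move_arm(
  plan=[
    [0, 0, 0, 0, 0, -0.3, -1],
    [0, 0, 0, 0, 0, -0.3, -0.4],
    [0, 0, 0, 0, 0, -0.3, 0],
    [0, 0, 0, 0, 0, -0.3, 0],
    [0, 0, 0, 0, 0, -0.3, 0],
  ],
)

```text
time_s: 31.4
position: [0.5923, 0.0688, 0.279]
tool_rot: [[-0.998, 0.068, -0.0], [0.068, 0.998, 0.0], [0.0, -0.0, -1.0]]
ft_force: [0.1, 0.4, 1.2]
grip_width: 0.0425
gripper_force: 0.0
```

move_arm(
  plan=[
    [0, 0, 0, 0, 0, -2, 0],
    [0, 0, 0, 0, 0, -5, 0],
    [0, 0, 0, 0, 0, -9, 0],
    [0, 0, 0, 4, 0, -10, 0],
    [0, 0, 0, 8, 0, -10, 0],
  ],
)

```text
time_s: 31.9
position: [0.5125, 0.0741, 0.3806]
tool_rot: [[-0.998, 0.068, 0.003], [0.068, 0.998, -0.0], [-0.003, -0.0, -1.0]]
ft_force: [0.6, -0.0, 0.0]
grip_width: 0.0429
gripper_force: 0.0
```

move_arm(
  plan=[
    [0, 0, 8, 2, -5, 0, 0],
    [0, 0, 16, 4, -10, 0, 0],
    [0, 0, 24, 6, -15, 0, 0],
    [0, 0, 32, 6, -20, 0, 0],
    [0, 0, 40, 6, -24, 0, 0],
  ],
)

```text
time_s: 32.4
position: [0.4354, -0.1619, 0.3798]
tool_rot: [[-0.717, 0.697, 0.001], [0.697, 0.717, -0.001], [-0.001, 0.0, -1.0]]
ft_force: [0.4, 1.1, 0.1]
grip_width: 0.0426
gripper_force: 0.0
```

move_arm(
  plan=[
    [0, 0, 8, 0, 0, 0, 0],
    [0, 0, 16, 0, 0, 0, 0],
    [0, 0, 24, 0, 0, 0, 0],
    [0, 0, 32, 0, 0, 0, 0],
    [0, 0, 40, 0, 0, 0, 0],
  ],
)

```text
time_s: 32.9
position: [0.4364, -0.1604, 0.3792]
tool_rot: [[-0.101, 0.995, -0.0], [0.995, 0.101, 0.0], [0.0, -0.0, -1.0]]
ft_force: [-0.5, 0.5, 0.6]
grip_width: 0.0427
gripper_force: 0.0
```

move_arm(
  plan=[
    [0, 0, 8, 0, 0, 0, 0],
    [0, 0, 16, 0, 0, 0, 0],
    [0, 0, 24, 0, 0, 0, 0],
    [0, 0, 24, 0, 0, 0, 0],
    [0, 0, 24, 0, 0, 0, 0],
  ],
)

```text
time_s: 33.4
position: [0.4364, -0.1604, 0.3793]
tool_rot: [[0.303, 0.953, -0.0], [0.953, -0.303, 0.0], [0.0, -0.0, -1.0]]
ft_force: [-0.0, -1.2, -0.2]
grip_width: 0.043
gripper_force: 0.0
```

```bash
cat >> h.py <<'E'
from scipy.spatial.transform import Rotation as Ro
def Rt(yaw,tilt=45,s=1):
    # yaw of thing's y axis (deg CCW); tool x = s*thing y ; tool z = cos*thing x - sin*Z
    a=np.radians(yaw);t=np.radians(90-tilt);X=np.array([np.cos(a),np.sin(a),0]);Y=np.array([-np.sin(a),np.cos(a),0])
    tz=np.cos(t)*X-np.sin(t)*np.array([0,0,1]);tx=s*Y;return np.stack([tx,np.cross(tz,tx),tz],1)
def plan(P,R):
    o=env.observe();T=np.array(o['tool_rot']);p=np.array(o['position'])
    print('rot',np.round(Ro.from_matrix(T.T@R).as_rotvec(degrees=True),1).tolist(),'shift cm',np.round(T.T@(np.array(P)-p)*100,2).tolist())
E
python3 - <<'E'
from h import *
st()
w=shot('wrist','w14.png');w['_w']=1;s=shot('scene','s14.png');d=shot('side','d14.png')
r=lambda a:np.round(a,4).tolist()
for q,c in((w,'W'),(s,'S'),(d,'D')):
    print(c,[(np.round(x['pixel']).tolist(),round(x['conf'],2),r(onz(q,x['pixel'],.1275)[:2])) for x in env.tip_of('pail0_bail',q)[:5]])
    print(c,'exp',r(proj(q,(.5684,-.275,.1275))),r(proj(q,(.5615,-.3916,.1275))))
for q,c in((s,'S'),(d,'D')):
    print(c,[(np.round(x['pixel']).tolist(),round(x['conf'],2)) for x in env.tip_of('hook0',q)[:5]],np.round(proj(q,(.626,.192,.15))),np.round(proj(q,(.6175,.067,.15))))
R=Rt(-17.8);plan((.48,-.22,.25),R)
E
```

```text
t 33.4 [0.4364, -0.1604, 0.3793] yaw 72.35 F [-0.  -1.2 -0.2] M [ 0.02 -0.   -0.  ] q [-34.8   9.1  68.2  -0.  102.7 -17.2] w 0.043
W [([430.0, 209.0], 0.68, [0.5651, -0.2775]), ([514.0, 248.0], 0.61, [0.705, -0.3979])]
W exp [431.496, 207.1444] [437.9072, 273.2696]
S [([268.0, 184.0], 0.87, [0.5668, -0.2695]), ([223.0, 179.0], 0.63, [0.6867, -0.3935]), ([322.0, 149.0], 0.56, [0.2502, -0.3731])]
S exp [266.3995, 183.9363] [253.7358, 169.3674]
D [([387.0, 257.0], 0.84, [0.558, -0.2806]), ([455.0, 251.0], 0.82, [0.7078, -0.3902]), ([321.0, 342.0], 0.72, [0.2575, -0.3504])]
D exp [388.2829, 253.6535] [421.5816, 279.943]
S [([420.0, 259.0], 0.74), ([329.0, 261.0], 0.6), ([310.0, 233.0], 0.6), ([405.0, 305.0], 0.57)] [328. 264.] [306. 237.]
D [([233.0, 196.0], 0.73), ([295.0, 168.0], 0.61), ([316.0, 186.0], 0.49), ([273.0, 222.0], 0.48), ([388.0, 255.0], 0.41)] [296. 167.] [319. 184.]
rot [-45.0, 0.0, -0.0] shift cm [-4.34, 5.97, 12.93]
```

move_arm(
  plan=[
    [-8, 0, 0, -1, 1.5, 3, 0],
    [-16, 0, 0, -2, 3, 6, 0],
    [-24, 0, 0, -3, 4.5, 9, 0],
    [-32, 0, 0, -4.3, 6, 12, 0],
    [-40, 0, 0, -4.3, 6, 13, 0],
  ],
)

```text
time_s: 34.3
position: [0.4804, -0.2211, 0.2483]
tool_rot: [[0.308, 0.748, 0.588], [0.951, -0.242, -0.191], [-0.001, 0.618, -0.786]]
ft_force: [2.9, 0.2, 0.5]
grip_width: 0.0429
gripper_force: 0.0
```

move_arm(
  plan=[
    [-5, 0, 0, 0, 0, 0, 0],
    [-5, 0, 0, 0, 0, 0, 0],
    [-5, 0, 0, 0, 0, 0, 0],
  ],
)

```text
time_s: 34.6
position: [0.4807, -0.2201, 0.2501]
tool_rot: [[0.305, 0.698, 0.648], [0.952, -0.224, -0.208], [0.0, 0.68, -0.733]]
ft_force: [-0.8, 0.4, -0.1]
grip_width: 0.0426
gripper_force: 0.0
```

Run:
```python
from h import *
st()
w=shot('wrist','w15.png');w['_w']=1
print([(np.round(x['pixel']).tolist(),round(x['conf'],2),np.round(onz(w,x['pixel'],.1275)[:2],4)) for x in env.tip_of('pail0_bail',w)[:5]],'exp',np.round(proj(w,(.5684,-.275,.1275))),np.round(proj(w,(.5684-.041*.306,-.275-.041*.952,.1275))),np.round(proj(w,(.5684+.041*.306,-.275+.041*.952,.1275))))
print([(np.round(x['bbox']).tolist(),round(x['conf'],2)) for x in env.outline_of('pail0',w)[:4]])
R=Rt(-17.8);plan((.528,-.236,.178),R)
crop(w,'w15c.png',150,550,20,320,2)
```

```text
t 34.6 [0.4807, -0.2201, 0.2501] yaw 72.21 F [-0.8  0.4 -0.1] M [ 0.06  0.28 -0.01] q [-47.3   5.1 106.7  36.1  34.7 -53.5] w 0.0426
[([392.0, 225.0], 0.72, array([ 0.6975, -0.3965])), ([310.0, 201.0], 0.62, array([ 0.5695, -0.2764]))] exp [309. 201.] [309. 236.] [309. 162.]
[([294.0, 266.0, 86.0, 85.0], 0.92), ([88.0, 365.0, 56.0, 69.0], 0.89), ([360.0, 217.0, 85.0, 74.0], 0.66), ([274.0, 193.0, 86.0, 93.0], 0.61)]
rot [-2.0, -0.0, 0.1] shift cm [-0.09, -1.32, 8.67]
```

View pics/w15c.png

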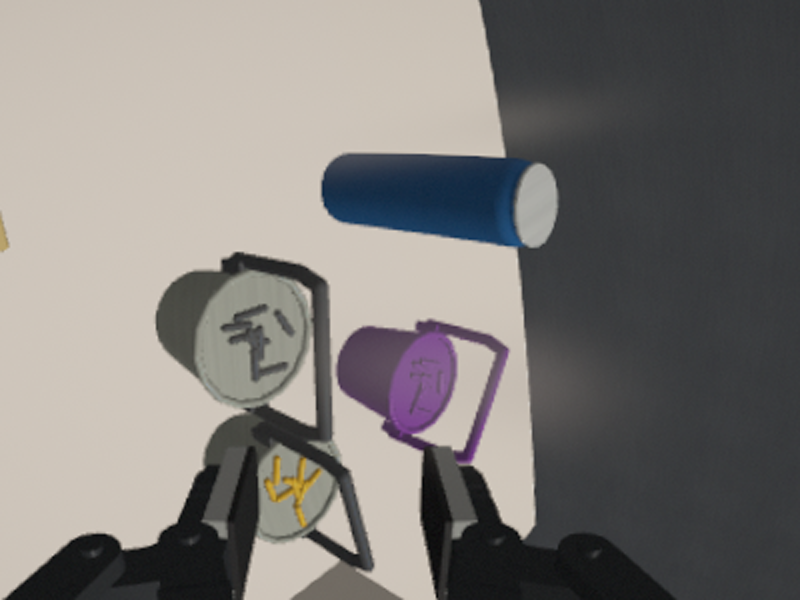

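Run:
```python
from h import *
plan((.5424,-.2407,.1636),Rt(-17.8))
```

```text
rot [-2.0, -0.0, 0.1] shift cm [-0.1, -1.19, 10.76]
```

move_arm(
  plan=[
    [-1, 0, 0, 0, -0.6, 4, 0],
    [-2, 0, 0, -0.1, -1.2, 8, 0],
    [-2, 0, 0, -0.1, -1.2, 10.8, 0],
    [-2, 0, 0, -0.1, -1.2, 10.8, 0],
    [-2, 0, 0, -0.1, -1.2, 10.8, 0],
  ],
)

```text
time_s: 35.25
position: [0.5422, -0.2401, 0.1626]
tool_rot: [[0.304, 0.674, 0.673], [0.953, -0.216, -0.214], [0.001, 0.706, -0.708]]
ft_force: [0.3, 0.4, 0.3]
grip_width: 0.0429
gripper_force: 0.0
```

Run:
```python
from h import *
st();w=shot('wrist','w16.png');w['_w']=1
print([(np.round(x['pixel']).tolist(),round(x['conf'],2),np.round(onz(w,x['pixel'],.1275)[:2],4)) for x in env.tip_of('pail0_bail',w)[:5]])
e=[np.array([.569,-.2755,.1275])+k*np.array([.306,.952,0]) for k in(-.03,0,.03)]
print([np.round(proj(w,x)).tolist() for x in e])
g=cv2.cvtColor(w['color'],cv2.COLOR_RGB2GRAY)
for x in e:
    u=proj(w,x);r=int(round(u[1]));c=int(u[0]);print(r,c-25,g[r,c-25:c+26].tolist())
plan((.5895,-.2558,.1141),Rt(-17.8))
```

```text
t 35.25 [0.5422, -0.2401, 0.1626] yaw 72.29 F [0.3 0.4 0.3] M [0.08 0.33 0.  ] q [-43.2  19.2 107.6  58.7  20.9 -75.5] w 0.0429
[([418.0, 259.0], 0.68, array([ 0.7051, -0.4017])), ([319.0, 252.0], 0.64, array([ 0.5685, -0.2755]))]
[[320.0, 286.0], [320.0, 251.0], [320.0, 212.0]]
286 294 [36, 38, 37, 37, 36, 39, 38, 38, 38, 37, 39, 50, 88, 145, 147, 150, 152, 153, 153, 152, 149, 148, 109, 56, 39, 47, 52, 60, 66, 73, 80, 84, 80, 77, 163, 193, 201, 201, 201, 201, 200, 201, 201, 201, 201, 201, 201, 201, 201, 201, 201]
251 294 [106, 128, 145, 176, 193, 200, 201, 201, 201, 202, 201, 202, 202, 202, 202, 202, 202, 202, 202, 201, 201, 122, 58, 41, 48, 55, 60, 66, 72, 81, 84, 79, 79, 108, 183, 201, 199, 188, 175, 131, 81, 47, 48, 46, 44, 43, 43, 43, 43, 43, 42]
212 294 [154, 153, 153, 150, 149, 150, 153, 153, 147, 115, 111, 124, 146, 156, 153, 165, 193, 199, 199, 186, 96, 72, 71, 75, 78, 81, 85, 88, 94, 97, 96, 96, 97, 106, 93, 77, 78, 78, 79, 78, 78, 80, 82, 82, 81, 83, 84, 82, 83, 84, 85]
rot [0.0, -0.0, 0.0] shift cm [-0.03, 0.03, 7.05]
```

```bash
cat > kin.py <<'E'
from h import *
from scipy.optimize import least_squares as LS
D=[([53.096,21.807,74.336,0,83.858,-12.336],[.229,.5,.231]),([-9.3,5.1,80.6,0,94.3,-99.3],[.4188,.0504,.3314]),([-27.2,12,94.7,0,73.4,-19.4],[.425,-.0862,.1981]),([-50.3,20.5,83.9,0,75.7,-65.7],[.4112,-.3108,.1891]),([-27.4,23.9,106,0,50.1,-19.5],[.4277,-.089,.0599]),([9.1,10.4,77.4,0,92.3,-86.8],[.4265,.1874,.3115]),([8.7,19.3,93.6,0,67,-87.4],[.438,.1861,.1484]),([8.3,21.8,59.4,0,98.7,-77.9],[.5394,.1971,.3229]),([7.1,28.8,54.8,0,96.1,-79.1],[.6011,.193,.2804]),([-47.3,5.1,106.7,36.1,34.7,-53.5],[.4807,-.2201,.2501]),([-43.2,19.2,107.6,58.7,20.9,-75.5],[.5422,-.2401,.1626]),([-34.8,9.1,68.2,0,102.7,-17.2],[.4364,-.1604,.3793])]
RO=[None]*12;RO[10]=[[.304,.674,.673],[.953,-.216,-.214],[.001,.706,-.708]];RO[9]=[[.305,.698,.648],[.952,-.224,-.208],[0,.68,-.733]];RO[11]=[[.303,.953,0],[.953,-.303,0],[0,0,-1]];RO[0]=[[-.909,.416,0],[.416,.909,0],[0,0,-1]]
r=lambda ax,a:Ro.from_euler(ax,a,degrees=True).as_matrix()
def fk(P,q):
    h,a,d,L1,a2,L2,L3,s,dw=P
    A=r('z',q[0])@r('y',q[1]);B=A@r('y',q[2]);W=B@r('z',s*q[3])@r('y',q[4])
    p=r('z',q[0])@[a,d,h]+A@[0,0,L1]+B@[a2,0,L2]+W@[dw*0,0,L3]
    return p,W@r('z',q[5])
def fit():
    best=None
    for s in(1,-1):
        f=lambda x:np.concatenate([fk(list(x)+[s,0],q)[0]-p for q,p in D])
        o=LS(f,[.3,0,.12,.4,0,.4,.25])
        if best is None or o.cost<best[0]:best=(o.cost,list(o.x)+[s,0],np.abs(o.fun).max())
    return best
if __name__=='__main__':
    b=fit();print(b)
    for i in(0,9,10,11):
        W=fk(b[1],D[i][0])[1];print(np.round(W.T@np.array(RO[i]),2).tolist())
E
python3 kin.py
```

```text
(np.float64(1.016783577017529e-06), [np.float64(0.13000398695707105), np.float64(0.00018340044160332532), np.float64(0.11751723889777461), np.float64(0.5371281333162901), np.float64(0.10310003544351652), np.float64(0.35057189238141073), np.float64(0.25735709379088817), 1, 0], np.float64(0.0005004605143390517))
[[-0.0, -1.0, -0.0], [1.0, -0.0, -0.0], [0.0, -0.0, 1.0]]
[[-0.0, -1.0, 0.0], [1.0, -0.0, -0.0], [-0.0, 0.0, 1.0]]
[[0.0, -1.0, -0.0], [1.0, 0.0, -0.0], [0.0, -0.0, 1.0]]
[[-0.0, -1.0, 0.0], [1.0, -0.0, 0.0], [-0.0, 0.0, 1.0]]
```

```bash
cat >> kin.py <<'E'
P=fit()[1]
LO=np.array([-178.18,-50.72,12.68,-81.47,9.98,-165.26]);HI=np.array([178.18,133.34,142.11,261.47,163.14,165.26])
def ik(p,R,q0):
    def f(q):
        x,W=fk(P,q);E=Ro.from_matrix((W@r('z',90)).T@R).as_rotvec();return np.concatenate([(x-p)*10,E])
    best=None
    for q in q0:
        o=LS(f,np.clip(q,LO+.1,HI-.1),bounds=(LO,HI))
        if best is None or o.cost<best[0]:best=(o.cost,o.x)
    return best
E
cat > t.py <<'E'
from kin import *
q0=[[-43.2,19.2,107.6,58.7,20.9,-75.5],[-47,5,106,36,35,-53],[8,22,60,0,98,-78],[8,22,90,0,40,0],[-30,30,80,-40,50,30],[-40,20,100,120,30,-140],[8,22,90,40,40,-50],[-10,30,90,-60,30,60]]
def rep(n,pt,yaw,tilt,off,s):
    R=Rt(yaw,tilt,s);b=R[:,0]*s;tcp=np.array(pt)+off*b+.019*R[:,2]
    c,q=ik(tcp,R,q0);print(n,tilt,off,s,'ok' if c<1e-6 else 'NO %.1e'%c,np.round(q).astype(int).tolist())
A=(.569,-.2755,.1275)
for t in(30,45,55,65):rep('A',A,-17.8,t,.025,1)
B=(.5615,-.3916,.1275)
for t in(30,45,60):
    for off in(.025,-.025):rep('B',B,-3.1,t,off,1)
L1=(.626,.192,.16);L2=(.6175,.067,.16)
for t in(45,55,65,75):
    rep('L1',L1,-3.9,t,.025,1);rep('L2',L2,-3.9,t,.025,1);rep('L2',L2,-3.9,t,-.025,1)
E
python3 t.py
```

```text
A 30 0.025 1 ok [-38, 28, 94, 19, 32, -35]
A 45 0.025 1 ok [-40, 28, 103, 70, 17, -85]
A 55 0.025 1 ok [-42, 30, 109, 119, 23, -136]
A 65 0.025 1 ok [-43, 33, 114, 140, 37, -157]
B 30 0.025 1 ok [-51, 33, 84, 31, 47, -66]
B 30 -0.025 1 ok [-54, 35, 78, 30, 51, -67]
B 45 0.025 1 ok [-55, 33, 92, 59, 40, -94]
B 45 -0.025 1 ok [-58, 35, 87, 56, 44, -92]
B 60 0.025 1 ok [-58, 36, 99, 89, 45, -125]
B 60 -0.025 1 ok [-61, 38, 93, 84, 48, -120]
L1 45 0.025 1 ok [13, 29, 93, -41, 19, 51]
L2 45 0.025 1 NO 3.4e-05 [-2, 25, 101, -9, 10, 11]
L2 45 -0.025 1 NO 7.9e-05 [-8, 24, 103, 20, 10, -23]
L1 55 0.025 1 NO 9.5e-04 [14, 29, 97, -81, 15, 92]
L2 55 0.025 1 NO 1.3e-03 [-3, 26, 108, 166, 10, -165]
L2 55 -0.025 1 ok [-9, 25, 109, 158, 10, -161]
L1 65 0.025 1 NO 2.2e-02 [15, 29, 96, -81, 17, 93]
L2 65 0.025 1 NO 4.9e-03 [-5, 28, 112, 165, 24, -165]
L2 65 -0.025 1 NO 1.2e-03 [-10, 28, 114, 161, 27, -165]
L1 75 0.025 1 NO 3.8e-02 [7, 34, 110, 174, 36, -165]
L2 75 0.025 1 NO 1.2e-02 [-6, 32, 116, 165, 41, -165]
L2 75 -0.025 1 NO 6.2e-03 [-12, 32, 118, 161, 43, -165]
```

```bash
cat > t2.py <<'E'
from kin import *
q0=[[-43.2,19.2,107.6,58.7,20.9,-75.5],[8,22,90,0,40,0],[-30,30,80,-40,50,30],[-40,20,100,120,30,-140],[-10,30,90,-60,30,60],[0,25,110,160,30,0]]
A=(.569,-.2755,.1275);B=(.5615,-.3916,.1275);L1=(.626,.192,.162);L2=(.6175,.067,.162)
def sol(pt,yaw,tilt,off,s,psi):
    R0=Rt(yaw,tilt,s);R=R0@r('y',s*psi);tcp=np.array(pt)+off*R0[:,0]*s+.019*R[:,2]
    return ik(tcp,R,q0)
for t in(40,50,60):
  for psi in(-35,-20,0,20,35):
    off=.025 if psi<0 else -.025
    for s in(1,-1):
      row=[];bad=0
      for n,pt,y in(('A',A,-17.8),('B',B,-3.1),('L1',L1,-3.9),('L2',L2,-3.9)):
        c,q=sol(pt,y,t,off,s,psi)
        if c>1e-6 or q[4]<13 or abs(q[5])>162 or not -78<q[3]<258:row.append(n+' --')
        else:row.append(n+str(np.round(q[3:]).astype(int).tolist()))
      print(t,psi,s,*row)
E
python3 t2.py
```

```text
40 -35 1 A -- B -- L1[-57, 65, 67] L2[-62, 52, 68]
40 -35 -1 A -- B -- L1[-57, 65, -113] L2[-62, 52, -112]
40 -20 1 A[-56, 15, 46] B[45, 14, -76] L1[-50, 47, 61] L2[-53, 35, 57]
40 -20 -1 A[-56, 15, -134] B[45, 14, 104] L1[-50, 47, -119] L2[-53, 35, -123]
40 0 1 A[48, 24, -67] B[47, 45, -83] L1[-20, 21, 27] L2[9, 17, -12]
40 0 -1 A[48, 24, 113] B[47, 45, 97] L1[-20, 21, -153] L2 --
40 20 1 A[57, 49, -80] B[47, 71, -83] L1[51, 25, -48] L2[58, 35, -65]
40 20 -1 A[57, 49, 100] B[47, 71, 97] L1[51, 25, 132] L2[58, 35, 115]
40 35 1 A[58, 66, -82] B[48, 89, -82] L1[70, 41, -69] L2[66, 52, -76]
40 35 -1 A[58, 66, 98] B[48, 89, 98] L1[70, 41, 111] L2[66, 52, 104]
50 -35 1 A -- B -- L1[-68, 61, 82] L2[-76, 49, 86]
50 -35 -1 A[257, 32, -78] B[191, 15, -35] L1[-68, 61, -98] L2[-76, 49, -94]
50 -20 1 A -- B[104, 17, -134] L1[-68, 42, 82] L2 --
50 -20 -1 A -- B[104, 17, 46] L1[-68, 42, -98] L2 --
50 0 1 A[91, 22, -110] B[66, 44, -102] L1 -- L2 --
50 0 -1 A[91, 22, 70] B[66, 44, 78] L1 -- L2 --
50 20 1 A[74, 47, -100] B[58, 69, -96] L1[91, 19, -90] L2[84, 31, -95]
50 20 -1 A[74, 47, 80] B[58, 69, 84] L1[91, 19, 90] L2[84, 31, 85]
50 35 1 A[68, 65, -98] B[56, 87, -92] L1[89, 39, -94] L2[80, 51, -95]
50 35 -1 A[68, 65, 82] B[56, 87, 88] L1[89, 39, 86] L2[80, 51, 85]
60 -35 1 A -- B -- L1 -- L2 --
60 -35 -1 A[235, 38, -52] B[177, 29, -16] L1 -- L2 --
60 -20 1 A -- B[130, 29, -157] L1 -- L2 --
60 -20 -1 A[199, 26, -24] B[130, 29, 23] L1 -- L2[253, 33, -62]
60 0 1 A[122, 32, -143] B[84, 48, -120] L1 -- L2 --
60 0 -1 A[122, 32, 37] B[84, 48, 60] L1[219, 17, -31] L2[167, 18, 10]
60 20 1 A[91, 51, -121] B[69, 70, -108] L1[131, 25, -134] L2[111, 36, -125]
60 20 -1 A[91, 51, 59] B[69, 70, 72] L1[131, 25, 46] L2[111, 36, 55]
60 35 1 A[79, 67, -113] B[64, 87, -103] L1[108, 43, -118] L2[94, 53, -115]
60 35 -1 A[79, 67, 67] B[64, 87, 77] L1[108, 43, 62] L2[94, 53, 65]
```

```bash
cat >> h.py <<'E'
def pose(pt,yaw,tilt=45,psi=25,off=-.030,dep=.015,back=0):
    R0=Rt(yaw,tilt);R=R0@Ro.from_euler('y',psi,degrees=True).as_matrix()
    return np.array(pt)+off*R0[:,0]+(dep-back)*R[:,2],R
E
cat > t3.py <<'E'
from kin import *
q0=[[-43.2,19.2,107.6,58.7,20.9,-75.5],[8,22,90,60,40,-60],[-40,20,100,70,50,-90]]
A=np.array((.569,-.2755,.1275));B=np.array((.5615,-.3916,.1275));L1=np.array((.626,.192,.162));L2=np.array((.6175,.067,.162));Z=np.array([0,0,1.])
for n,pt,y,b in(('A',A,-17.8,0),('Aback',A,-17.8,.08),('Aup',A+.2*Z,-17.8,0),('mid',np.array([.5,-.05,.34]),-10,0),('L1hi',L1+.18*Z-[.08,0,0],-3.9,0),('L1in',L1+.035*Z-[.06,0,0],-3.9,0),('L1',L1,-3.9,0),('B',B,-3.1,0),('Bup',B+.2*Z,-3.1,0),('L2',L2,-3.9,0)):
    p,R=pose(pt,y,back=b);c,q=ik(p,R,q0);print(n,'%.0e'%c,np.round(q).astype(int).tolist(),np.round(p,3).tolist())
o=env.observe();T=np.array(o['tool_rot'])
p,R=pose(A,-17.8,back=.08);plan(p,R);plan(*pose(A,-17.8,back=.14));print(np.round(R,3).tolist())
E
python3 t3.py
```

```text
A 9e-31 [-56, 33, 95, 64, 54, -90] [0.571, -0.301, 0.118]
Aback 9e-30 [-63, 26, 97, 59, 62, -88] [0.512, -0.317, 0.169]
Aup 2e-30 [-56, 19, 80, 51, 70, -62] [0.571, -0.301, 0.318]
mid 3e-30 [-44, 2, 100, 51, 66, -62] [0.505, -0.075, 0.33]
L1hi 2e-22 [-7, 5, 96, 42, 43, -36] [0.554, 0.168, 0.332]
L1in 2e-30 [-7, 18, 108, 71, 29, -71] [0.574, 0.168, 0.187]
L1 4e-30 [-6, 26, 101, 74, 28, -74] [0.634, 0.168, 0.152]
B 6e-26 [-63, 43, 72, 52, 77, -88] [0.57, -0.416, 0.118]
Bup 1e-25 [-63, 33, 57, 50, 93, -69] [0.57, -0.416, 0.318]
L2 5e-30 [-22, 25, 103, 71, 39, -82] [0.625, 0.043, 0.152]
rot [0.0, 25.0, 0.0] shift cm [-8.27, 0.03, -0.75]
rot [0.0, 25.0, 0.0] shift cm [-10.81, 0.03, -6.18]
[[-0.007, 0.673, 0.739], [0.954, -0.216, 0.206], [0.299, 0.707, -0.641]]
```

move_arm(
  plan=[
    [0, 0, 0, -2, 0, -4, 0],
    [0, 5, 0, -5, 0, -6.2, 0],
    [0, 12, 0, -8, 0, -6.2, 0],
    [0, 19, 0, -10.8, 0, -6.2, 0],
    [0, 25, 0, -10.8, 0, -6.2, 0],
  ],
)

```text
time_s: 35.85
position: [0.4651, -0.3336, 0.2079]
tool_rot: [[-0.007, 0.672, 0.74], [0.954, -0.216, 0.205], [0.298, 0.708, -0.64]]
ft_force: [0.3, 0.5, -0.3]
grip_width: 0.0426
gripper_force: 0.0
```

move_arm(
  plan=[
    [0, 0, 0, 0, 0, 2, 0],
    [0, 0, 0, 0, 0, 4, 0],
    [0, 0, 0, 0, 0, 6, 0],
    [0, 0, 0, 0, 0, 6, 0],
  ],
)

```text
time_s: 36.25
position: [0.5116, -0.3163, 0.1674]
tool_rot: [[-0.009, 0.675, 0.738], [0.954, -0.216, 0.209], [0.3, 0.705, -0.642]]
ft_force: [-0.5, 0.8, 0.3]
grip_width: 0.0422
gripper_force: 0.0
```

Run:
```python
from h import *
st();w=shot('wrist','w17.png');w['_w']=1
A=np.array((.569,-.2755,.1275))
print([(np.round(x['pixel']).tolist(),round(x['conf'],2),np.round(onz(w,x['pixel'],.1275)[:2],4)) for x in env.tip_of('pail0_bail',w)[:5]])
print([np.round(proj(w,A+k*np.array([.306,.952,0]))).tolist() for k in(-.041,-.03,0,.03,.041)])
plan(*pose(A,-17.8,back=.0))
g=cv2.cvtColor(w['color'],cv2.COLOR_RGB2GRAY)
for k in(-.03,0,.025):
    u=proj(w,A+k*np.array([.306,.952,0]));r=int(round(u[1]));c=int(u[0]);print(r,c-20,g[r,c-20:c+21].tolist())
```

```text
t 36.25 [0.5116, -0.3163, 0.1674] yaw 90.52 F [-0.5  0.8  0.3] M [-0.1   0.34  0.01] q [-62.9  26.4  96.8  58.8  61.5 -87.9] w 0.0422
[([321.0, 172.0], 0.85, array([ 0.5687, -0.276 ])), ([424.0, 257.0], 0.81, array([ 0.7047, -0.3973]))]
[[321.0, 227.0], [321.0, 212.0], [321.0, 171.0], [321.0, 132.0], [321.0, 118.0]]
rot [-0.0, -0.0, 0.0] shift cm [-0.0, 0.1, 8.01]
212 300 [121, 140, 154, 165, 194, 199, 199, 199, 199, 199, 199, 199, 199, 199, 199, 199, 199, 159, 69, 70, 73, 78, 82, 87, 89, 92, 94, 95, 95, 121, 162, 198, 198, 198, 198, 198, 198, 197, 198, 198, 197]
171 301 [153, 150, 115, 108, 129, 143, 154, 172, 200, 201, 202, 201, 202, 201, 201, 149, 80, 49, 55, 59, 65, 72, 75, 78, 81, 84, 83, 128, 175, 201, 201, 201, 201, 201, 201, 201, 201, 201, 201, 201, 201]
138 301 [202, 201, 202, 202, 201, 201, 201, 202, 202, 202, 201, 180, 83, 43, 40, 38, 37, 43, 49, 55, 62, 66, 72, 76, 80, 80, 71, 56, 46, 45, 47, 48, 47, 48, 50, 48, 47, 51, 52, 49, 50]
```

move_arm(
  plan=[
    [0, 0, 0, 0, 0.1, 2.5, 0],
    [0, 0, 0, 0, 0.1, 5, 0],
    [0, 0, 0, 0, 0.1, 7, 0],
    [0, 0, 0, 0, 0.1, 8, 0],
    [0, 0, 0, 0, 0.1, 8, 0],
  ],
)

```text
time_s: 36.85
position: [0.5712, -0.3009, 0.1172]
tool_rot: [[-0.008, 0.674, 0.739], [0.954, -0.216, 0.208], [0.3, 0.706, -0.641]]
ft_force: [0.3, 0.4, 0.2]
grip_width: 0.0431
gripper_force: 0.0
```

move_arm(
  plan=[
    [0, 0, 0, 0, 0, 0, -1],
    [0, 0, 0, 0, 0, 0, -1],
    [0, 0, 0, 0, 0, 0, -1],
    [0, 0, 0, 0, 0, 0, -1],
    [0, 0, 0, 0, 0, 0, -1],
  ],
  squeeze=50,
)

```text
time_s: 37.35
position: [0.5714, -0.302, 0.1188]
tool_rot: [[-0.007, 0.672, 0.741], [0.955, -0.216, 0.205], [0.298, 0.709, -0.64]]
ft_force: [0.1, -0.9, 6.7]
grip_width: 0.0071
gripper_force: 54.3
```

Run:
```python
from h import *
o=st();T=np.array(o['tool_rot']);print(o['gripper_force'])
print('world up in tool',np.round(T.T@[0,0,1],3))
```

```text
t 37.35 [0.5714, -0.302, 0.1188] yaw 90.43 F [ 0.1 -0.9  6.7] M [-0.01 -0.21 -0.02] q [-56.   33.1  94.8  64.   54.2 -89.8] w 0.0071
54.32629466056824
world up in tool [ 0.298  0.709 -0.64 ]
```

move_arm(
  plan=[
    [0, 0, 0, 0.3, 0.7, -0.64, -1],
    [0, 0, 0, 0.9, 2.1, -1.9, -1],
    [0, 0, 0, 1.5, 3.5, -3.2, -1],
    [0, 0, 0, 2.4, 5.7, -5.1, -1],
    [0, 0, 0, 2.4, 5.7, -5.1, -1],
  ],
)

```text
time_s: 37.85
position: [0.5721, -0.302, 0.2014]
tool_rot: [[-0.008, 0.671, 0.741], [0.956, -0.213, 0.203], [0.294, 0.71, -0.64]]
ft_force: [0.0, -0.5, -2.2]
grip_width: 0.0073
gripper_force: 54.1
```

move_arm(
  plan=[
    [0, 0, 0, 1.2, 2.8, -2.6, -1],
    [0, 0, 0, 2.4, 5.7, -5.1, -1],
    [0, 0, 0, 3.6, 8.5, -7.7, -1],
    [0, 0, 0, 4.2, 9.9, -9, -1],
    [0, 0, 0, 4.2, 9.9, -9, -1],
  ],
)

```text
time_s: 38.35
position: [0.5715, -0.3014, 0.3398]
tool_rot: [[-0.008, 0.672, 0.74], [0.955, -0.214, 0.204], [0.296, 0.709, -0.64]]
ft_force: [0.6, -0.4, -2.1]
grip_width: 0.0072
gripper_force: 54.5
```

Run:
```python
from h import *
o=st();print(o['gripper_force'])
s=shot('scene','s18.png');d=shot('side','d18.png')
R=np.array(o['tool_rot']);p=np.array(o['position'])
b=p-.015*R[:,2]+.030*np.array([.306,.952,0]);print('bail by kin',b)
for q,c in((s,'S'),(d,'D')):
    print(c,'exp',np.round(proj(q,b)),np.round(proj(q,b-[0,0,.1275])),[(np.round(x['pixel']).tolist(),round(x['conf'],2)) for x in env.tip_of('pail0_bail',q)[:5]],[(np.round(x['pixel']).tolist(),round(x['conf'],2)) for x in env.tip_of('pail0',q)[:6]])
plan(*pose(np.array([.50,-.02,.36]),-3.9));plan(*pose(np.array([.53,.192,.36]),-3.9))
```

```text
t 38.35 [0.5715, -0.3014, 0.3398] yaw 90.48 F [ 0.6 -0.4 -2.1] M [-0.25  0.65 -0.03] q [-56.   18.1  77.3  49.8  72.3 -59.5] w 0.0072
54.52190414071083
bail by kin [ 0.56961614 -0.27588221  0.34943576]
S exp [260. 128.] [264. 162.] [([260.0, 128.0], 0.92), ([324.0, 151.0], 0.67), ([222.0, 179.0], 0.54), ([254.0, 173.0], 0.45)] [([263.0, 164.0], 0.93), ([322.0, 173.0], 0.92), ([257.0, 194.0], 0.82), ([224.0, 207.0], 0.6)]
D exp [397. 189.] [392. 228.] [([453.0, 250.0], 0.95), ([321.0, 339.0], 0.93), ([394.0, 191.0], 0.88)] [([328.0, 372.0], 0.76), ([414.0, 308.0], 0.74), ([448.0, 282.0], 0.74), ([392.0, 228.0], 0.67)]
rot [4.0, 9.7, -9.1] shift cm [24.97, -8.84, -0.28]
rot [4.0, 9.7, -9.1] shift cm [45.15, -11.45, 6.36]
```

move_arm(
  plan=[
    [0, 0, 0, 2, -0.7, 0, -1],
    [0, 0, 0, 5, -1.8, 0, -1],
    [0, 0, 0, 8, -2.9, 0, -1],
    [0, 0, 0, 11, -4, -0.1, -1],
    [0, 0, 0, 14, -5, -0.1, -1],
  ],
)

```text
time_s: 39.15
position: [0.5356, -0.1557, 0.3436]
tool_rot: [[-0.007, 0.675, 0.738], [0.954, -0.218, 0.208], [0.301, 0.705, -0.642]]
ft_force: [-0.4, 0.4, -1.5]
grip_width: 0.0076
gripper_force: 54.5
```

move_arm(
  plan=[
    [1, 2.4, -2.2, 3, -1.1, 0, -1],
    [2, 4.8, -4.5, 6, -2.1, -0.1, -1],
    [3, 7.2, -6.8, 9, -3.1, -0.2, -1],
    [4, 9.7, -9.1, 11, -3.8, -0.2, -1],
    [4, 9.7, -9.1, 11, -3.8, -0.2, -1],
  ],
)

```text
time_s: 39.65
position: [0.5078, -0.0423, 0.3519]
tool_rot: [[-0.242, 0.704, 0.668], [0.924, -0.043, 0.38], [0.296, 0.709, -0.64]]
ft_force: [0.1, -0.1, -2.1]
grip_width: 0.0071
gripper_force: 54.4
```

Run:
```python
from h import *
o=st()
plan(*pose(np.array([.53,.192,.36]),-3.9));plan(*pose(np.array([.56,.192,.36]),-3.9))
```

```text
t 39.65 [0.5078, -0.0423, 0.3519] yaw 104.66 F [ 0.1 -0.1 -2.1] M [-0.4   0.54 -0.02] q [-41.5   1.2  96.7  50.5  70.5 -61.3] w 0.0071
rot [0.0, -0.1, 0.3] shift cm [18.64, 1.12, 10.09]
rot [0.0, -0.1, 0.3] shift cm [17.91, 3.23, 12.1]
```

move_arm(
  plan=[
    [0, 0, 0, 2, 0.1, 1, -1],
    [0, 0, 0, 5, 0.3, 2.7, -1],
    [0, 0, 0, 8, 0.5, 4.3, -1],
    [0, 0, 0, 11, 0.7, 6, -1],
    [0, 0, 0, 14, 0.8, 7.6, -1],
  ],
)

```text
time_s: 40.15
position: [0.5321, 0.1144, 0.35]
tool_rot: [[-0.237, 0.704, 0.67], [0.925, -0.047, 0.376], [0.296, 0.709, -0.64]]
ft_force: [-0.0, -0.9, -2.1]
grip_width: 0.0072
gripper_force: 54.5
```

move_arm(
  plan=[
    [0, 0, 0, 2.6, 0.2, 1.4, -1],
    [0, 0, 0, 4.6, 0.3, 2.5, -1],
    [0, 0, 0, 4.6, 0.3, 2.5, -1],
    [0, 0, 0, 4.6, 0.3, 2.5, -1],
  ],
)

```text
time_s: 40.55
position: [0.5397, 0.1654, 0.3495]
tool_rot: [[-0.238, 0.705, 0.668], [0.925, -0.045, 0.377], [0.296, 0.708, -0.641]]
ft_force: [-0.7, -0.0, -2.3]
grip_width: 0.0073
gripper_force: 54.5
```

Run:
```python
from h import *
o=st();R=np.array(o['tool_rot']);p=np.array(o['position'])
s=shot('scene','s19.png');d=shot('side','d19.png')
Y=np.array([.068,.998,0]);b=p-.015*R[:,2]+.030*Y;print('bail by kin',b)
for q,c in((s,'S'),(d,'D')):
    print(c,'exp',np.round(proj(q,b)),np.round(proj(q,b-[0,0,.1275])),'bail',[(np.round(x['pixel']).tolist(),round(x['conf'],2)) for x in env.tip_of('pail0_bail',q)[:5]],'pail',[(np.round(x['pixel']).tolist(),round(x['conf'],2)) for x in env.tip_of('pail0',q)[:6]])
    print('hook low',[(np.round(x['pixel']).tolist(),round(x['conf'],2)) for x in env.tip_of('hook0_low',q)[:6]],'exp',np.round(proj(q,(.626,.192,.16))),np.round(proj(q,(.6175,.067,.16))))
plan(*pose(np.array([.545,.192,.205]),-3.9))
```

```text
t 40.55 [0.5397, 0.1654, 0.3495] yaw 104.41 F [-0.7 -0.  -2.3] M [-0.39  0.51 -0.06] q [ -7.8   2.4  95.8  40.3  45.8 -33.8] w 0.0073
bail by kin [0.53173871 0.18972909 0.35908579]
S exp [360. 189.] [357. 228.] bail [([324.0, 151.0], 0.88), ([360.0, 189.0], 0.73), ([330.0, 260.0], 0.61), ([223.0, 182.0], 0.56)] pail [([355.0, 229.0], 0.97), ([321.0, 176.0], 0.67), ([255.0, 196.0], 0.62), ([225.0, 207.0], 0.62)]
hook low [([330.0, 257.0], 0.76)] exp [328. 261.] [306. 234.]
D exp [269. 122.] [272. 158.] bail [([456.0, 252.0], 0.92), ([269.0, 122.0], 0.79), ([313.0, 184.0], 0.69), ([318.0, 340.0], 0.68)] pail [([324.0, 374.0], 0.92), ([414.0, 308.0], 0.89), ([447.0, 285.0], 0.59), ([275.0, 157.0], 0.58)]
hook low [([292.0, 166.0], 0.46), ([232.0, 161.0], 0.35)] exp [296. 165.] [318. 182.]
rot [0.1, 0.1, 0.1] shift cm [-4.63, -10.05, 10.91]
```

Run:
```python
from h import *
s=shot('scene');d=shot('side')
for n in('hook0_low','hook0_top','hook0'):
  a=[x['pixel'] for x in env.tip_of(n,s)[:5]];b=[x['pixel'] for x in env.tip_of(n,d)[:5]]
  for i in a:
    for j in b:
      X,e=tri(s,i,d,j)
      if e<.02 and .1<X[2]<.36 and X[0]>.5:print(n,np.round(X,3),round(e,3),np.round(i),np.round(j))
# predicted outline of the hook1 lower curl and check with masks
for q,c,b0 in((s,'S',(328,261)),(d,'D',(296,165))):
  for x in env.outline_of('hook0',q)[:6]:
    bb=x['bbox']
    if abs(bb[0]-b0[0])<20 or x['mask'][int(b0[1])-3:int(b0[1])+4,int(b0[0])-6:int(b0[0])+7].any():
      print(c,round(x['conf'],2),'x',bb[0]-bb[2]/2,bb[0]+bb[2]/2,'y',bb[1]-bb[3]/2,bb[1]+bb[3]/2)
  H=[(25,144),(27,160),(0,171),(-27,152),(-25,142),(25,30),(24,15),(0,0),(-24,15),(-27,28)]
  u=np.array([proj(q,(.626+hx/1000+.0*dy,.192+dy,.15+hz/1000)) for hx,hz in H for dy in(-.007,.007)]);print(c,'pred x',u[:,0].min(),u[:,0].max(),'y',u[:,1].min(),u[:,1].max())
```

```text
hook0_low [0.608 0.18  0.164] 0.0 [331. 255.] [294. 167.]
hook0_low [0.559 0.106 0.225] 0.009 [329. 217.] [294. 167.]
hook0_top [0.623 0.185 0.309] 0.003 [328. 217.] [294. 127.]
hook0 [0.627 0.193 0.164] 0.006 [327. 260.] [295. 164.]
hook0 [0.603 0.069 0.156] 0.009 [312. 234.] [316. 184.]
S 0.59 x 318.5 341.5 y 210.05 261.55
S 0.53 x 299.65 318.15 y 187.4 238.20000000000002
S pred x 318.6656804398135 339.6831734478996 y 213.6250466473831 265.40566903028247
D 0.58 x 288.55 301.05 y 124.44999999999999 167.95
D 0.26 x 261.65 346.15 y 113.2 241.8
D pred x 285.8529513422763 302.9250390315639 y 121.77702971987402 168.0818437168402
```

move_arm(
  plan=[
    [0, 0, 0, -0.9, -2, 2.2, -1],
    [0, 0, 0, -1.8, -4, 4.4, -1],
    [0, 0, 0, -2.8, -6, 6.6, -1],
    [0, 0, 0, -3.7, -8, 8.8, -1],
    [0, 0, 0, -4.6, -10, 10.9, -1],
  ],
)

```text
time_s: 41.95
position: [0.5533, 0.1683, 0.1948]
tool_rot: [[-0.236, 0.704, 0.67], [0.926, -0.046, 0.375], [0.295, 0.709, -0.64]]
ft_force: [1.8, 0.4, -1.7]
grip_width: 0.0074
gripper_force: 54.6
```

move_arm(
  plan=[
    [0, 0, 0, 0, 0, 0, -1],
    [0, 0, 0, 0, 0, 0, -1],
  ],
)

```text
time_s: 42.15
position: [0.5535, 0.1685, 0.1965]
tool_rot: [[-0.237, 0.704, 0.67], [0.925, -0.047, 0.376], [0.296, 0.709, -0.64]]
ft_force: [0.2, -0.5, -1.4]
grip_width: 0.0072
gripper_force: 54.7
```

Run:
```python
from h import *
o=st();R=np.array(o['tool_rot']);p=np.array(o['position'])
Y=np.array([.068,.998,0]);b=p-.015*R[:,2]+.030*Y;print('bail by kin',b)
for x,z in((.600,.205),(.612,.192),(.626,.168),(.626,.158)):plan(*pose(np.array([x,.191,z]),-3.9))
```

```text
t 42.15 [0.5535, 0.1685, 0.1965] yaw 104.36 F [ 0.2 -0.5 -1.4] M [-0.31  0.53  0.02] q [ -7.   15.4 109.9  70.   29.  -70. ] w 0.0072
bail by kin [0.54546549 0.1928242  0.20608526]
rot [0.1, 0.1, 0.1] shift cm [-1.49, 3.77, 3.65]
rot [0.1, 0.1, 0.1] shift cm [-2.16, 3.69, 5.29]
rot [0.1, 0.1, 0.1] shift cm [-3.2, 2.98, 7.76]
rot [0.1, 0.1, 0.1] shift cm [-3.5, 2.27, 8.4]
```

move_arm(
  plan=[
    [0, 0, 0, -0.5, 1.2, 1.2, -1],
    [0, 0, 0, -1, 2.5, 2.4, -1],
    [0, 0, 0, -1.5, 3.8, 3.6, -1],
    [0, 0, 0, -2.2, 3.7, 5.3, -1],
    [0, 0, 0, -2.2, 3.7, 5.3, -1],
  ],
)

```text
time_s: 42.65
position: [0.621, 0.1662, 0.1827]
tool_rot: [[-0.237, 0.703, 0.671], [0.925, -0.047, 0.376], [0.295, 0.71, -0.639]]
ft_force: [0.1, 0.4, -1.8]
grip_width: 0.0071
gripper_force: 54.6
```

Run:
```python
from h import *
o=st();R=np.array(o['tool_rot']);p=np.array(o['position'])
Y=np.array([.068,.998,0]);b=p-.015*R[:,2]+.030*Y;print('bail by kin',b)
s=shot('scene','s20.png')
print([(np.round(x['pixel']).tolist(),round(x['conf'],2)) for x in env.tip_of('pail0_bail',s)[:5]],np.round(proj(s,b)))
print([(np.round(x['pixel']).tolist(),round(x['conf'],2)) for x in env.tip_of('hook0',s)[:5]])
for x,z in((.626,.168),(.626,.158)):plan(*pose(np.array([x,.191,z]),-3.9))
```

```text
t 42.65 [0.621, 0.1662, 0.1827] yaw 104.38 F [ 0.1  0.4 -1.8] M [-0.37  0.6   0.02] q [ -6.2  22.2 101.4  67.5  28.9 -66.5] w 0.0071
bail by kin [0.61299171 0.1905039  0.19226482]
[([221.0, 177.0], 0.71), ([324.0, 149.0], 0.65), ([334.0, 251.0], 0.57)] [332. 250.]
[([327.0, 260.0], 0.85), ([406.0, 302.0], 0.85), ([312.0, 236.0], 0.72)]
rot [0.2, 0.1, 0.2] shift cm [-1.05, -0.74, 2.55]
rot [0.2, 0.1, 0.2] shift cm [-1.35, -1.45, 3.19]
```

No contact yet and the bar is over the tip; continue into the seat.

move_arm(
  plan=[
    [0, 0, 0, -0.5, -0.35, 1.3, -1],
    [0, 0, 0, -1, -0.7, 2.5, -1],
    [0, 0, 0, -1.2, -1.1, 2.9, -1],
    [0, 0, 0, -1.2, -1.1, 2.9, -1],
  ],
)

```text
time_s: 43.2
position: [0.6347, 0.1669, 0.1534]
tool_rot: [[-0.238, 0.702, 0.671], [0.925, -0.047, 0.377], [0.296, 0.711, -0.638]]
ft_force: [-0.4, -0.7, 0.7]
grip_width: 0.0072
gripper_force: 54.8
```

```bash
python3 -c "
from h import *
o=st();R=np.array(o['tool_rot']);p=np.array(o['position'])
print(p-.015*R[:,2]+.030*np.array([.068,.998,0]),np.round(R.T@[0,0,1],3))"
```

```text
t 43.2 [0.6347, 0.1669, 0.1534] yaw 104.4 F [-0.4 -0.7  0.7] M [-0.13  0.21  0.03] q [ -6.   26.1 101.3  74.3  27.5 -74. ] w 0.0072
[0.62666845 0.19117688 0.16293822] [ 0.296  0.711 -0.638]
```

move_arm(
  plan=[
    [0, 0, 0, -0.06, -0.15, 0.13, -1],
    [0, 0, 0, -0.06, -0.15, 0.13, -1],
    [0, 0, 0, -0.06, -0.15, 0.13, -0.7],
    [0, 0, 0, -0.06, -0.15, 0.13, -0.4],
    [0, 0, 0, -0.06, -0.15, 0.13, -0.1],
  ],
)

```text
time_s: 43.7
position: [0.6341, 0.1668, 0.1499]
tool_rot: [[-0.237, 0.704, 0.67], [0.925, -0.046, 0.376], [0.296, 0.709, -0.64]]
ft_force: [0.5, -0.4, -0.3]
grip_width: 0.0377
gripper_force: 0.0
```

move_arm(
  plan=[
    [0, 0, 0, 0, 0, -1, -0.1],
    [0, 0, 0, 0, 0, -3, -0.1],
    [0, 0, 0, 0, 0, -6, -0.1],
    [0, 0, 0, 0, 0, -10, -0.1],
    [0, 0, 0, 0, 0, -10, -0.1],
  ],
)

```text
time_s: 44.2
position: [0.5656, 0.1281, 0.2166]
tool_rot: [[-0.237, 0.701, 0.672], [0.926, -0.046, 0.375], [0.294, 0.711, -0.638]]
ft_force: [0.4, 0.1, -0.2]
grip_width: 0.0388
gripper_force: 0.0
```

Run:
```python
from h import *
o=st()
for k in range(2):
  s=shot('scene','s21.png');d=shot('side','d21.png')
  a=[(np.round(x['pixel'],1).tolist(),round(x['conf'],2)) for x in env.tip_of('pail0_bail',s)[:5]];b=[(np.round(x['pixel'],1).tolist(),round(x['conf'],2)) for x in env.tip_of('pail0_bail',d)[:5]]
  a2=[(np.round(x['pixel'],1).tolist(),round(x['conf'],2)) for x in env.tip_of('pail0',s)[:5]];b2=[(np.round(x['pixel'],1).tolist(),round(x['conf'],2)) for x in env.tip_of('pail0',d)[:5]]
  print('bail',a,b);print('pail',a2,b2)
for q in(s,d):print(np.round(proj(q,(.626,.191,.16))),np.round(proj(q,(.626,.191,.0325))))
plan(*pose(np.array([.48,.12,.34]),-3.9))
```

```text
t 44.2 [0.5656, 0.1281, 0.2166] yaw 104.36 F [ 0.4  0.1 -0.2] M [-0.22  0.34 -0.02] q [-12.8  14.  107.3  64.3  34.8 -67. ] w 0.0388
bail [([329.5, 261.3], 0.89), ([221.1, 178.0], 0.69), ([327.3, 149.9], 0.57), ([328.9, 256.1], 0.53)] [([452.5, 253.1], 0.92), ([318.9, 340.1], 0.88), ([293.4, 166.4], 0.59)]
pail [([326.6, 290.8], 0.97), ([257.1, 195.0], 0.82), ([321.3, 174.4], 0.73), ([305.3, 193.8], 0.68), ([226.3, 207.5], 0.48)] [([325.0, 372.4], 0.97), ([298.8, 192.1], 0.95), ([445.6, 287.0], 0.68), ([413.3, 309.0], 0.67)]
bail [([327.8, 257.7], 0.73), ([226.6, 180.0], 0.68), ([327.7, 149.5], 0.58)] [([453.5, 254.7], 0.91), ([294.0, 166.2], 0.66), ([320.6, 339.7], 0.65)]
pail [([320.6, 175.2], 0.96), ([323.5, 287.9], 0.91), ([255.0, 195.5], 0.74), ([225.6, 207.1], 0.51)] [([415.1, 308.2], 0.91), ([298.8, 192.7], 0.81), ([322.7, 373.6], 0.67), ([315.0, 183.9], 0.58), ([446.4, 282.9], 0.55)]
[328. 261.] [327. 292.]
[296. 165.] [298. 194.]
rot [0.1, 0.1, 0.1] shift cm [2.25, 2.85, -14.07]
```

move_arm(
  plan=[
    [0, 0, 0, 0.5, 0.6, -3, 0],
    [0, 0, 0, 1, 1.2, -6, 0],
    [0, 0, 0, 1.6, 2, -10, 0],
    [0, 0, 0, 2.2, 2.8, -14, 0],
    [0, 0, 0, 2.2, 2.8, -14, 0],
  ],
)

```text
time_s: 45.3
position: [0.4874, 0.0948, 0.334]
tool_rot: [[-0.238, 0.698, 0.675], [0.926, -0.045, 0.374], [0.291, 0.714, -0.636]]
ft_force: [0.9, -1.0, 0.1]
grip_width: 0.043
gripper_force: 0.0
```

Run:
```python
from h import *
st()
B=np.array((.5615,-.3916,.1275))
plan(*pose(np.array([.46,-.2,.34]),-3.1));plan(*pose(B,-3.1,back=.14));plan(*pose(B,-3.1,back=.08))
```

```text
t 45.3 [0.4874, 0.0948, 0.334] yaw 104.42 F [ 0.9 -1.   0.1] M [-0.23  0.34 -0.02] q [-22.3  -3.6 104.6  48.5  53.4 -50.2] w 0.043
rot [0.7, 0.8, -0.1] shift cm [-29.19, -0.15, -12.98]
rot [0.7, 0.8, -0.1] shift cm [-55.76, -7.21, -13.76]
rot [0.7, 0.8, -0.1] shift cm [-55.67, -7.28, -7.76]
```

move_arm(
  plan=[
    [0, 0, 0, -4, -0.5, -1, 0],
    [0, 0, 0, -8, -1, -2, 0],
    [0, 0, 0, -12, -1.5, -3, 0],
    [0, 0, 0, -16, -2, -4, 0],
    [0, 0, 0, -19, -2.4, -4.6, 0],
  ],
)

```text
time_s: 45.8
position: [0.4854, -0.0989, 0.2848]
tool_rot: [[-0.235, 0.704, 0.67], [0.925, -0.048, 0.376], [0.297, 0.709, -0.64]]
ft_force: [0.7, 0.7, 0.5]
grip_width: 0.0427
gripper_force: 0.0
```

move_arm(
  plan=[
    [0, 0, 0, -4, -0.5, -1, 0],
    [0, 0, 0, -8, -1, -2, 0],
    [0, 0, 0, -12, -1.5, -3, 0],
    [0, 0, 0, -16, -2, -4, 0],
    [0, 0, 0, -19, -2.4, -4.6, 0],
  ],
)

```text
time_s: 46.3
position: [0.4828, -0.291, 0.2405]
tool_rot: [[-0.236, 0.704, 0.67], [0.925, -0.048, 0.376], [0.297, 0.708, -0.64]]
ft_force: [0.4, 0.8, 1.2]
grip_width: 0.0429
gripper_force: 0.0
```

move_arm(
  plan=[
    [0.7, 0.8, 0, -4, -0.5, -1, 0],
    [0.7, 0.8, 0, -8, -1, -2, 0],
    [0.7, 0.8, 0, -12, -1.5, -3, 0],
    [0.7, 0.8, 0, -16, -2, -4, 0],
    [0.7, 0.8, 0, -17.7, -2.4, -4.6, 0],
  ],
)

```text
time_s: 46.8
position: [0.477, -0.4713, 0.1994]
tool_rot: [[-0.245, 0.712, 0.658], [0.92, -0.044, 0.39], [0.307, 0.7, -0.644]]
ft_force: [0.4, 0.6, 0.3]
grip_width: 0.0423
gripper_force: 0.0
```

Run:
```python
from h import *
st();w=shot('wrist','w22.png');w['_w']=1
d=shot('side','d22.png')
B=np.array((.5615,-.3916,.1275));u=np.array([.054,.9985,0])
print([(np.round(x['pixel']).tolist(),round(x['conf'],2),np.round(onz(w,x['pixel'],.1275)[:2],4)) for x in env.tip_of('pail0_bail',w)[:5]])
print('D',[(np.round(x['pixel']).tolist(),round(x['conf'],2),np.round(onz(d,x['pixel'],.1275)[:2],4)) for x in env.tip_of('pail0_bail',d)[:5]])
print([np.round(proj(w,B+k*u)).tolist() for k in(-.041,0,.041)])
g=cv2.cvtColor(w['color'],cv2.COLOR_RGB2GRAY)
for k in(-.03,-.015,0,.015,.03):
    v=proj(w,B+k*u);r=int(round(v[1]));c=int(v[0]);print(r,c-30,g[r,c-30:c+31].tolist())
plan(*pose(B,-3.1,back=.08))
```

```text
t 46.8 [0.477, -0.4713, 0.1994] yaw 104.9 F [0.4 0.6 0.3] M [-0.18  0.33  0.01] q [-72.1  37.5  67.7  48.2  89.7 -86.1] w 0.0423
[([405.0, 167.0], 0.96, array([ 0.7033, -0.3923]))]
D [([454.0, 251.0], 0.63, array([ 0.7066, -0.3875]))]
[[326.0, 197.0], [326.0, 151.0], [326.0, 110.0]]
184 296 [151, 151, 147, 147, 148, 150, 151, 149, 151, 150, 130, 99, 108, 128, 145, 168, 184, 193, 190, 142, 94, 66, 67, 68, 67, 65, 61, 63, 69, 73, 78, 79, 83, 85, 87, 84, 71, 70, 71, 70, 71, 70, 70, 71, 71, 70, 71, 71, 71, 71, 71, 75, 83, 100, 96, 91, 91, 96, 95, 95, 77]
168 296 [153, 150, 141, 144, 147, 149, 151, 150, 151, 149, 148, 147, 149, 150, 136, 111, 107, 130, 143, 99, 64, 44, 44, 47, 45, 43, 46, 50, 57, 62, 70, 73, 75, 79, 77, 64, 47, 45, 46, 45, 46, 44, 45, 44, 45, 46, 45, 46, 45, 52, 65, 77, 88, 86, 86, 86, 86, 85, 87, 86, 84]
151 295 [146, 149, 147, 145, 145, 145, 148, 150, 150, 150, 149, 146, 138, 108, 120, 140, 146, 152, 169, 193, 194, 194, 193, 194, 194, 194, 104, 41, 48, 56, 61, 68, 69, 73, 75, 117, 170, 192, 194, 194, 193, 193, 191, 170, 169, 160, 136, 88, 33, 34, 35, 36, 34, 38, 47, 68, 79, 80, 78, 82, 83]
136 295 [147, 147, 144, 126, 120, 131, 141, 153, 148, 149, 176, 194, 194, 193, 193, 193, 194, 193, 193, 193, 193, 194, 193, 194, 189, 161, 83, 42, 50, 56, 63, 66, 70, 75, 74, 140, 194, 193, 194, 193, 194, 193, 193, 193, 193, 193, 193, 193, 193, 193, 194, 194, 194, 194, 193, 194, 194, 193, 193, 193, 194]
120 295 [189, 191, 192, 193, 194, 193, 193, 193, 193, 193, 193, 193, 194, 193, 193, 193, 193, 193, 193, 193, 193, 193, 193, 193, 185, 123, 63, 46, 52, 59, 65, 68, 73, 74, 96, 156, 193, 194, 193, 193, 193, 193, 194, 193, 193, 193, 193, 193, 193, 193, 193, 193, 193, 193, 193, 194, 193, 193, 193, 193, 194]
rot [-0.4, -0.2, -0.4] shift cm [-0.0, 0.47, 5.49]
```

move_arm(
  plan=[
    [-0.4, -0.2, -0.4, 0, 0.2, 2, 0],
    [-0.4, -0.2, -0.4, 0, 0.5, 4, 0],
    [-0.4, -0.2, -0.4, 0, 0.5, 5.5, 0],
    [-0.4, -0.2, -0.4, 0, 0.5, 5.5, 0],
  ],
)

```text
time_s: 47.4
position: [0.5178, -0.445, 0.1693]
tool_rot: [[-0.251, 0.706, 0.662], [0.92, -0.038, 0.389], [0.3, 0.707, -0.641]]
ft_force: [-0.3, -0.1, 0.0]
grip_width: 0.0427
gripper_force: 0.0
```

Run:
```python
from h import *
st();w=shot('wrist','w23.png');w['_w']=1
B=np.array((.5615,-.3916,.1275));u=np.array([.054,.9985,0])
print([(np.round(x['pixel']).tolist(),round(x['conf'],2),np.round(onz(w,x['pixel'],.1275)[:2],4)) for x in env.tip_of('pail0_bail',w)[:5]])
print([np.round(proj(w,B+k*u)).tolist() for k in(-.041,0,.041)])
g=cv2.cvtColor(w['color'],cv2.COLOR_RGB2GRAY)
for k in(-.015,0,.015,.03):
    v=proj(w,B+k*u);r=int(round(v[1]));c=int(v[0]);print(r,c-20,g[r,c-20:c+21].tolist())
v=proj(w,B+.041*u);r=int(v[1]);c=int(round(proj(w,B)[0]));print('end col',c,'rows from',r-25,g[r-25:r+15,c].tolist())
plan(*pose(B,-3.1))
```

```text
t 47.4 [0.5178, -0.445, 0.1693] yaw 105.27 F [-0.3 -0.1  0. ] M [-0.2   0.29 -0.01] q [-68.   39.1  70.2  49.8  84.  -87.1] w 0.0427
[([409.0, 184.0], 0.98, array([ 0.6987, -0.392 ]))]
[[318.0, 228.0], [318.0, 172.0], [318.0, 119.0]]
193 297 [150, 152, 152, 124, 97, 117, 134, 146, 171, 157, 101, 65, 66, 66, 65, 63, 63, 68, 72, 77, 81, 82, 85, 85, 88, 90, 85, 78, 70, 71, 70, 71, 71, 71, 72, 72, 73, 73, 72, 73, 73]
172 297 [149, 150, 128, 110, 121, 139, 144, 154, 184, 196, 196, 196, 196, 196, 154, 73, 49, 55, 62, 65, 70, 76, 75, 79, 83, 80, 70, 57, 47, 48, 47, 48, 48, 47, 48, 49, 48, 47, 47, 49, 49]
152 298 [194, 197, 197, 197, 197, 196, 197, 196, 196, 197, 196, 196, 197, 158, 71, 44, 52, 58, 63, 67, 70, 73, 77, 78, 76, 137, 179, 197, 197, 196, 196, 197, 196, 196, 197, 197, 196, 196, 196, 197, 196]
133 298 [196, 196, 197, 197, 197, 196, 196, 196, 197, 196, 196, 196, 196, 157, 38, 45, 52, 58, 63, 67, 69, 73, 78, 77, 73, 162, 196, 196, 197, 196, 197, 196, 196, 196, 197, 196, 197, 197, 197, 196, 196]
end col 318 rows from 94 [194, 194, 194, 194, 194, 194, 194, 195, 195, 194, 195, 195, 195, 195, 196, 195, 195, 187, 89, 63, 65, 69, 70, 70, 70, 71, 71, 71, 70, 70, 71, 71, 69, 70, 70, 70, 71, 69, 69, 69]
rot [0.0, 0.0, 0.1] shift cm [-0.02, -0.12, 8.09]
```

move_arm(
  plan=[
    [0, 0, 0, 0, -0.1, 2.5, 0],
    [0, 0, 0, 0, -0.1, 5, 0],
    [0, 0, 0, 0, -0.1, 7, 0],
    [0, 0, 0, 0, -0.1, 8.1, 0],
    [0, 0, 0, 0, -0.1, 8.1, 0],
  ],
)

```text
time_s: 48.0
position: [0.57, -0.4155, 0.1173]
tool_rot: [[-0.25, 0.706, 0.663], [0.921, -0.038, 0.387], [0.298, 0.707, -0.641]]
ft_force: [0.5, 0.6, -0.0]
grip_width: 0.0426
gripper_force: 0.0
```

move_arm(
  plan=[
    [0, 0, 0, 0, 0, 0, -1],
    [0, 0, 0, 0, 0, 0, -1],
    [0, 0, 0, 0, 0, 0, -1],
    [0, 0, 0, 0, 0, 0, -1],
    [0, 0, 0, 0, 0, 0, -1],
  ],
)

```text
time_s: 48.5
position: [0.57, -0.4171, 0.1193]
tool_rot: [[-0.249, 0.704, 0.666], [0.923, -0.037, 0.384], [0.295, 0.71, -0.64]]
ft_force: [1.1, -2.0, 5.7]
grip_width: 0.0078
gripper_force: 47.9
```

move_arm(
  plan=[
    [0, 0, 0, 0.3, 0.7, -0.64, -1],
    [0, 0, 0, 0.9, 2.1, -1.9, -1],
    [0, 0, 0, 1.5, 3.5, -3.2, -1],
    [0, 0, 0, 2.4, 5.7, -5.1, -1],
    [0, 0, 0, 2.4, 5.7, -5.1, -1],
  ],
)

```text
time_s: 49.0
position: [0.5706, -0.4166, 0.2021]
tool_rot: [[-0.25, 0.703, 0.666], [0.923, -0.033, 0.382], [0.291, 0.71, -0.641]]
ft_force: [0.2, -0.3, -2.6]
grip_width: 0.0075
gripper_force: 47.0
```

move_arm(
  plan=[
    [0, 0, 0, 1.2, 2.8, -2.6, -1],
    [0, 0, 0, 2.4, 5.7, -5.1, -1],
    [0, 0, 0, 3.6, 8.5, -7.7, -1],
    [0, 0, 0, 4.2, 9.9, -9, -1],
    [0, 0, 0, 4.2, 9.9, -9, -1],
  ],
)

```text
time_s: 49.5
position: [0.5698, -0.4158, 0.3402]
tool_rot: [[-0.25, 0.704, 0.665], [0.923, -0.035, 0.383], [0.293, 0.709, -0.641]]
ft_force: [-0.5, -0.4, -2.4]
grip_width: 0.0072
gripper_force: 48.2
```

Run:
```python
from h import *
o=st();R=np.array(o['tool_rot']);p=np.array(o['position'])
b=p-.015*R[:,2]+.030*np.array([.054,.9985,0]);print('bail by kin',b)
s=shot('scene','s24.png');d=shot('side','d24.png')
for q,c in((s,'S'),(d,'D')):
    print(c,'exp',np.round(proj(q,b)),np.round(proj(q,b-[0,0,.1275])),'bail',[(np.round(x['pixel']).tolist(),round(x['conf'],2)) for x in env.tip_of('pail0_bail',q)[:5]],'pail',[(np.round(x['pixel']).tolist(),round(x['conf'],2)) for x in env.tip_of('pail0',q)[:6]])
for x in((.50,-.15,.36),(.52,.067,.36),(.53,.067,.205)):plan(*pose(np.array(x),-3.9))
```

```text
t 49.5 [0.5698, -0.4158, 0.3402] yaw 105.13 F [-0.5 -0.4 -2.4] M [-0.41  0.58 -0.02] q [-62.6  31.9  54.5  50.2  94.3 -66.4] w 0.0072
bail by kin [ 0.56149333 -0.39157046  0.34984199]
S exp [247. 116.] [251. 148.] bail [([326.0, 149.0], 0.98), ([222.0, 180.0], 0.74), ([328.0, 261.0], 0.71), ([248.0, 146.0], 0.57)] pail [([329.0, 290.0], 0.95), ([226.0, 208.0], 0.84), ([323.0, 177.0], 0.66), ([248.0, 146.0], 0.62), ([311.0, 236.0], 0.36), ([359.0, 228.0], 0.18)]
D exp [436. 214.] [427. 254.] bail [([275.0, 222.0], 0.72), ([436.0, 215.0], 0.59), ([321.0, 338.0], 0.56)] pail [([428.0, 251.0], 0.96), ([445.0, 284.0], 0.62), ([326.0, 373.0], 0.59), ([297.0, 193.0], 0.36)]
rot [-0.3, -0.6, 0.4] shift cm [24.18, -4.32, 4.35]
rot [-0.3, -0.6, 0.4] shift cm [43.66, -3.78, 14.09]
rot [-0.3, -0.6, 0.4] shift cm [38.75, -14.02, 24.69]
```

move_arm(
  plan=[
    [0, 0, 0, 2, -0.2, 0.6, -1],
    [0, 0, 0, 5, -0.4, 1.6, -1],
    [0, 0, 0, 8, -0.7, 2.6, -1],
    [0, 0, 0, 11, -1, 3.6, -1],
    [0, 0, 0, 14, -1.2, 4.5, -1],
  ],
)

```text
time_s: 50.3
position: [0.5561, -0.2673, 0.3413]
tool_rot: [[-0.249, 0.706, 0.663], [0.921, -0.039, 0.387], [0.299, 0.707, -0.641]]
ft_force: [0.7, 0.4, -1.7]
grip_width: 0.0073
gripper_force: 48.5
```

move_arm(
  plan=[
    [0, 0, 0, 3, -0.2, 0.9, -1],
    [0, 0, 0, 6, -0.5, 1.9, -1],
    [0, 0, 0, 9, -0.8, 2.9, -1],
    [0, 0, 0, 12, -1, 3.9, -1],
    [0, 0, 0, 15, -1.3, 4.9, -1],
  ],
)

```text
time_s: 50.8
position: [0.542, -0.1097, 0.3457]
tool_rot: [[-0.249, 0.706, 0.663], [0.921, -0.039, 0.387], [0.299, 0.707, -0.641]]
ft_force: [0.0, 0.7, -3.0]
grip_width: 0.0075
gripper_force: 48.5
```

move_arm(
  plan=[
    [0, 0, 0, 3, -0.2, 0.9, -1],
    [-0.1, -0.3, 0.2, 6, -0.5, 1.9, -1],
    [-0.3, -0.6, 0.4, 9, -0.8, 2.9, -1],
    [-0.3, -0.6, 0.4, 12, -1, 3.9, -1],
    [-0.3, -0.6, 0.4, 14.7, -1.3, 4.7, -1],
  ],
)

```text
time_s: 51.3
position: [0.5272, 0.0446, 0.3501]
tool_rot: [[-0.237, 0.705, 0.669], [0.925, -0.046, 0.377], [0.297, 0.708, -0.641]]
ft_force: [0.7, -0.3, -3.4]
grip_width: 0.0072
gripper_force: 48.4
```

move_arm(
  plan=[
    [0, 0, 0, 0, 0, 0, -1],
    [0, 0, 0, 0, 0, 0, -1],
  ],
)

```text
time_s: 51.5
position: [0.5275, 0.0437, 0.3504]
tool_rot: [[-0.238, 0.704, 0.669], [0.925, -0.045, 0.377], [0.296, 0.708, -0.641]]
ft_force: [-0.0, -0.6, -2.5]
grip_width: 0.0075
gripper_force: 48.4
```

Run:
```python
from h import *
o=st();R=np.array(o['tool_rot']);p=np.array(o['position'])
b=p-.015*R[:,2]+.030*np.array([.068,.998,0]);print('bail by kin',b)
for x in((.535,.0665,.205),):plan(*pose(np.array(x),-3.9))
s=shot('scene');d=shot('side')
for n in('hook0_top','hook0_low','hook0'):
  for q,c,X in((s,'S',0),(d,'D',0)):print(n,c,[(np.round(x['pixel']).tolist(),round(x['conf'],2)) for x in env.tip_of(n,q)[:5]])
for q in(s,d):print(np.round(proj(q,(.6175,.067,.31))),np.round(proj(q,(.6175,.067,.15))))
```

```text
t 51.5 [0.5275, 0.0437, 0.3504] yaw 104.43 F [-0.  -0.6 -2.5] M [-0.4   0.6  -0.04] q [-27.6   0.7  97.4  48.3  59.7 -51.5] w 0.0075
bail by kin [0.51953666 0.06794627 0.35998635]
rot [0.0, 0.0, 0.2] shift cm [-5.09, -9.88, 10.91]
hook0_top S [([327.0, 217.0], 0.81)]
hook0_top D [([322.0, 181.0], 0.26)]
hook0_low S [([330.0, 253.0], 0.74), ([412.0, 300.0], 0.45)]
hook0_low D [([234.0, 199.0], 0.64)]
hook0 S [([328.0, 261.0], 0.72), ([310.0, 234.0], 0.62), ([405.0, 301.0], 0.62)]
hook0 D [([316.0, 185.0], 0.79), ([233.0, 197.0], 0.45)]
[305. 193.] [306. 237.]
[318. 141.] [319. 184.]
```

move_arm(
  plan=[
    [0, 0, 0, -1, -2, 2.2, -1],
    [0, 0, 0, -2, -4, 4.4, -1],
    [0, 0, 0, -3, -6, 6.6, -1],
    [0, 0, 0, -4, -8, 8.8, -1],
    [0, 0, 0, -5.1, -9.9, 10.9, -1],
  ],
)

```text
time_s: 52.4
position: [0.5434, 0.0412, 0.1947]
tool_rot: [[-0.236, 0.704, 0.67], [0.926, -0.046, 0.375], [0.295, 0.709, -0.64]]
ft_force: [1.6, -0.3, -1.7]
grip_width: 0.0072
gripper_force: 48.6
```

move_arm(
  plan=[
    [0, 0, 0, 0, 0, 0, -1],
    [0, 0, 0, 0, 0, 0, -1],
  ],
)

```text
time_s: 52.6
position: [0.5436, 0.0413, 0.1964]
tool_rot: [[-0.237, 0.704, 0.67], [0.925, -0.047, 0.376], [0.296, 0.709, -0.64]]
ft_force: [-0.5, 0.0, -1.5]
grip_width: 0.0075
gripper_force: 48.7
```

Run:
```python
from h import *
o=st();R=np.array(o['tool_rot']);p=np.array(o['position'])
print('bail by kin',p-.015*R[:,2]+.030*np.array([.068,.998,0]))
for x,z in((.590,.207),(.604,.193),(.618,.167),(.618,.159)):plan(*pose(np.array([x,.067,z]),-3.9))
```

```text
t 52.6 [0.5436, 0.0413, 0.1964] yaw 104.35 F [-0.5  0.  -1.5] M [-0.38  0.53  0.02] q [-26.8  14.3 111.6  67.3  43.7 -80.9] w 0.0075
bail by kin [0.53562552 0.06557178 0.20600778]
rot [0.1, 0.1, 0.1] shift cm [-1.12, 3.89, 3.63]
rot [0.1, 0.1, 0.1] shift cm [-1.87, 3.88, 5.47]
rot [0.1, 0.1, 0.1] shift cm [-2.97, 3.02, 8.07]
rot [0.1, 0.1, 0.1] shift cm [-3.21, 2.46, 8.58]
```

move_arm(
  plan=[
    [0, 0, 0, -0.4, 1.3, 1.2, -1],
    [0, 0, 0, -0.7, 2.6, 2.4, -1],
    [0, 0, 0, -1.1, 3.9, 3.6, -1],
    [0, 0, 0, -1.9, 3.9, 5.5, -1],
    [0, 0, 0, -1.9, 3.9, 5.5, -1],
  ],
)

```text
time_s: 53.1
position: [0.6133, 0.0427, 0.1836]
tool_rot: [[-0.238, 0.703, 0.671], [0.925, -0.046, 0.376], [0.295, 0.71, -0.639]]
ft_force: [-0.2, 0.3, -2.2]
grip_width: 0.0073
gripper_force: 47.7
```

Run:
```python
from h import *
o=st();R=np.array(o['tool_rot']);p=np.array(o['position'])
print('bail by kin',p-.015*R[:,2]+.030*np.array([.068,.998,0]))
for x,z in((.618,.167),(.618,.162)):plan(*pose(np.array([x,.067,z]),-3.9))
```

```text
t 53.1 [0.6133, 0.0427, 0.1836] yaw 104.42 F [-0.2  0.3 -2.2] M [-0.3   0.61  0.02] q [-22.4  21.3 102.8  66.6  41.1 -76.5] w 0.0073
bail by kin [0.60523129 0.06697217 0.1931874 ]
rot [0.2, 0.1, 0.2] shift cm [-1.07, -0.97, 2.53]
rot [0.2, 0.1, 0.2] shift cm [-1.22, -1.32, 2.85]
```

move_arm(
  plan=[
    [0, 0, 0, -0.5, -0.5, 1.3, -1],
    [0, 0, 0, -1.1, -1, 2.5, -1],
    [0, 0, 0, -1.2, -1.3, 2.9, -1],
    [0, 0, 0, -1.2, -1.3, 2.9, -1],
  ],
)

```text
time_s: 53.5
position: [0.6263, 0.0433, 0.1548]
tool_rot: [[-0.238, 0.7, 0.674], [0.925, -0.048, 0.377], [0.296, 0.713, -0.636]]
ft_force: [0.0, -0.9, 8.6]
grip_width: 0.0073
gripper_force: 49.3
```

```bash
python3 -c "
from h import *
o=st();R=np.array(o['tool_rot']);p=np.array(o['position'])
print(p-.015*R[:,2]+.030*np.array([.068,.998,0]))"
```

```text
t 53.5 [0.6263, 0.0433, 0.1548] yaw 104.45 F [ 0.  -0.9  8.6] M [ 0.46 -0.49  0.07] q [-21.7  25.2 103.   71.6  39.2 -82.3] w 0.0073
[0.61827289 0.06756436 0.16429078]
```

move_arm(
  plan=[
    [0, 0, 0, 0.04, 0.1, -0.1, -1],
    [0, 0, 0, 0.04, 0.1, -0.1, -1],
    [0, 0, 0, 0.04, 0.1, -0.1, -0.7],
    [0, 0, 0, 0.04, 0.1, -0.1, -0.4],
    [0, 0, 0, 0.04, 0.1, -0.1, -0.1],
  ],
)

```text
time_s: 54.0
position: [0.6249, 0.0433, 0.1526]
tool_rot: [[-0.237, 0.704, 0.669], [0.925, -0.046, 0.376], [0.296, 0.709, -0.641]]
ft_force: [0.9, 1.1, 0.1]
grip_width: 0.0377
gripper_force: 0.0
```

move_arm(
  plan=[
    [0, 0, 0, 0, 0, -1, -0.1],
    [0, 0, 0, 0, 0, -3, -0.1],
    [0, 0, 0, 0, 0, -6, -0.1],
    [0, 0, 0, 0, 0, -10, -0.1],
    [0, 0, 0, 0, 0, -10, -0.1],
  ],
)

```text
time_s: 54.5
position: [0.5568, 0.0042, 0.2195]
tool_rot: [[-0.236, 0.701, 0.673], [0.926, -0.046, 0.373], [0.293, 0.711, -0.639]]
ft_force: [-0.6, -0.5, -1.0]
grip_width: 0.0385
gripper_force: 0.0
```

move_arm(
  plan=[
    [0, 0, 0, 0.5, 0.6, -3, 0],
    [0, 0, 0, 1, 1.2, -6, 0],
    [0, 0, 0, 1.6, 2, -10, 0],
    [0, 0, 0, 2.2, 2.8, -14, 0],
    [0, 0, 0, 2.2, 2.8, -14, 0],
  ],
)

```text
time_s: 55.0
position: [0.4784, -0.0292, 0.3362]
tool_rot: [[-0.237, 0.7, 0.674], [0.927, -0.044, 0.372], [0.29, 0.713, -0.638]]
ft_force: [0.9, -0.6, 0.4]
grip_width: 0.0425
gripper_force: 0.0
```

Run:
```python
from h import *
st()
s=shot('scene','s25.png');d=shot('side','d25.png');w=shot('wrist','w25.png');w['_w']=1
for n in('pail0_bail','pail0','template','dial_grip'):
  for q,c in((s,'S'),(d,'D'),(w,'W')):print(n,c,[(np.round(x['pixel']).tolist(),round(x['conf'],2)) for x in env.tip_of(n,q)[:6]])
for q in(s,d,w):print('L1',np.round(proj(q,(.626,.191,.16))),np.round(proj(q,(.626,.191,.0325))),'L2',np.round(proj(q,(.6178,.067,.16))),np.round(proj(q,(.6178,.067,.0325))),'T',np.round(proj(q,(.4283,-.0893,.018))))
a=cv2.imread('pics/s25.png')[110:340,240:430];b=cv2.imread('pics/d25.png')[90:330,220:420]
c=np.zeros((560,800,3),np.uint8);A=cv2.resize(a,None,fx=2.1,fy=2.1,interpolation=cv2.INTER_CUBIC);Bq=cv2.resize(b,None,fx=2,fy=2,interpolation=cv2.INTER_CUBIC)
c[:A.shape[0],:A.shape[1]]=A;c[:Bq.shape[0],400:400+Bq.shape[1]]=Bq;cv2.imwrite('pics/f.png',c)
```

```text
t 55.0 [0.4784, -0.0292, 0.3362] yaw 104.33 F [ 0.9 -0.6  0.4] M [-0.2   0.31 -0.01] q [-43.2  -1.9 102.6  51.5  69.5 -64.8] w 0.0425
pail0_bail S [([325.0, 149.0], 0.67), ([330.0, 261.0], 0.66), ([222.0, 180.0], 0.6)]
pail0_bail D [([322.0, 338.0], 0.87), ([294.0, 166.0], 0.84), ([452.0, 249.0], 0.63)]
pail0_bail W [([295.0, 72.0], 0.77)]
pail0 S [([327.0, 289.0], 0.98), ([306.0, 262.0], 0.92), ([225.0, 208.0], 0.8), ([325.0, 177.0], 0.57)]
pail0 D [([325.0, 374.0], 0.89), ([319.0, 210.0], 0.79), ([300.0, 192.0], 0.67), ([442.0, 285.0], 0.59)]
pail0 W [([252.0, 99.0], 0.77), ([240.0, 168.0], 0.61), ([124.0, 281.0], 0.54)]
template S [([330.0, 218.0], 0.7), ([332.0, 216.0], 0.3)]
template D [([304.0, 268.0], 0.64)]
template W [([125.0, 280.0], 0.89)]
dial_grip S [([250.0, 269.0], 0.62), ([359.0, 229.0], 0.56)]
dial_grip D [([270.0, 218.0], 0.46)]
dial_grip W [([132.0, 144.0], 0.59)]
L1 [328. 261.] [327. 292.] L2 [306. 234.] [307. 265.] T [327. 220.]
L1 [296. 165.] [298. 194.] L2 [319. 182.] [319. 212.] T [306. 269.]
L1 [298.  70.] [247.  98.] L2 [296. 157.] [243. 170.] T [125. 283.]
```

move_arm(
  plan=[
    [0, 0, 0, 0, 0, -2, 0],
    [0, 0, 0, 0, 0, -4, 0],
    [0, 0, 0, 0, 0, -4, 0],
    [0, 0, 0, 0, 0, -4, 0],
    [0, 0, 0, 0, 0, -4, 0],
  ],
)

```text
time_s: 56.25
position: [0.4522, -0.0428, 0.3578]
tool_rot: [[-0.237, 0.704, 0.669], [0.925, -0.047, 0.377], [0.297, 0.708, -0.64]]
ft_force: [-0.5, -0.1, -0.7]
grip_width: 0.0424
gripper_force: 0.0
```

move_arm(
  plan=[
    [0, 0, 0, 0, 0, 0, 0],
    [0, 0, 0, 0, 0, 0, 0],
    [0, 0, 0, 0, 0, 0, 0],
    [0, 0, 0, 0, 0, 0, 0],
    [0, 0, 0, 0, 0, 0, 0],
  ],
)

```text
time_s: 56.75
position: [0.4521, -0.0431, 0.3583]
tool_rot: [[-0.237, 0.704, 0.67], [0.925, -0.046, 0.376], [0.296, 0.709, -0.64]]
ft_force: [-0.7, 0.6, 0.3]
grip_width: 0.0426
gripper_force: 0.0
```

move_arm(
  plan=[
    [0, 0, 0, 0, 0, 0, 0],
    [0, 0, 0, 0, 0, 0, 0],
    [0, 0, 0, 0, 0, 0, 0],
    [0, 0, 0, 0, 0, 0, 0],
    [0, 0, 0, 0, 0, 0, 0],
  ],
)

```text
time_s: 57.25
position: [0.4521, -0.0431, 0.3584]
tool_rot: [[-0.237, 0.704, 0.67], [0.925, -0.046, 0.376], [0.296, 0.709, -0.64]]
ft_force: [-0.1, 0.5, 0.2]
grip_width: 0.0422
gripper_force: 0.0
```

move_arm(
  plan=[
    [0, 0, 0, 0, 0, 0, 0],
    [0, 0, 0, 0, 0, 0, 0],
    [0, 0, 0, 0, 0, 0, 0],
    [0, 0, 0, 0, 0, 0, 0],
    [0, 0, 0, 0, 0, 0, 0],
  ],
)

```text
time_s: 57.75
position: [0.4521, -0.0431, 0.3584]
tool_rot: [[-0.237, 0.704, 0.67], [0.925, -0.046, 0.376], [0.296, 0.709, -0.64]]
ft_force: [0.8, -0.5, -0.3]
grip_width: 0.0428
gripper_force: 0.0
```

move_arm(
  plan=[
    [0, 0, 0, 0, 0, 0, 0],
    [0, 0, 0, 0, 0, 0, 0],
    [0, 0, 0, 0, 0, 0, 0],
    [0, 0, 0, 0, 0, 0, 0],
    [0, 0, 0, 0, 0, 0, 0],
  ],
)

```text
time_s: 58.25
position: [0.4521, -0.0431, 0.3584]
tool_rot: [[-0.237, 0.704, 0.67], [0.925, -0.046, 0.376], [0.296, 0.709, -0.64]]
ft_force: [-0.2, -0.1, 0.3]
grip_width: 0.0429
gripper_force: 0.0
```

move_arm(
  plan=[
    [0, 0, 0, 0, 0, 0, 0],
    [0, 0, 0, 0, 0, 0, 0],
    [0, 0, 0, 0, 0, 0, 0],
    [0, 0, 0, 0, 0, 0, 0],
    [0, 0, 0, 0, 0, 0, 0],
  ],
)

```text
time_s: 58.75
position: [0.4521, -0.0431, 0.3584]
tool_rot: [[-0.237, 0.704, 0.67], [0.925, -0.046, 0.376], [0.296, 0.709, -0.64]]
ft_force: [-1.1, -0.2, 0.4]
grip_width: 0.0423
gripper_force: 0.0
```

Run:
```python
from h import *
ims=[]
for k in range(12):
    ims.append(shot('side')['color'].astype(float))
st()
v=np.std([cv2.cvtColor(i.astype(np.uint8),cv2.COLOR_RGB2GRAY)[150:235,270:350].astype(float) for i in ims],0)
print('max std',v.max(),'99%',np.percentile(v,99))
# centroid drift of frame differences over 0.6 s
d=np.abs(ims[0]-ims[6]).max(2)[150:235,270:350];print('moved px',(d>25).sum(),d.max())
d=np.abs(ims[0]-ims[11]).max(2)[150:235,270:350];print('moved px',(d>25).sum(),d.max())
s=shot('scene');dd=shot('side')
for n in('pail0','template'):
  for q in(s,dd):print(n,[(np.round(x['pixel']).tolist(),round(x['conf'],2)) for x in env.tip_of(n,q)[:6]])
```

```text
t 59.35 [0.4521, -0.0431, 0.3584] yaw 104.37 F [-0.3 -0.5 -0.1] M [-0.15  0.36 -0.04] q [-48.7  -5.  101.5  50.6  76.7 -64.7] w 0.0427
max std 45.21676188710947 99% 41.124056895581674
moved px 706 97.0
moved px 1459 108.0
pail0 [([327.0, 294.0], 0.76), ([293.0, 253.0], 0.71), ([228.0, 210.0], 0.6), ([323.0, 177.0], 0.6), ([329.0, 229.0], 0.55)]
pail0 [([331.0, 219.0], 0.87), ([298.0, 193.0], 0.7), ([378.0, 217.0], 0.64), ([328.0, 372.0], 0.6), ([446.0, 283.0], 0.55)]
template [([328.0, 217.0], 0.62)]
template []
```

```bash
cat > tr.py <<'E'
from h import *
import sys
for k in range(int(sys.argv[1])):
    d=shot('side','tr.png' if k==0 else None)
    a=[(np.round(x['pixel']).astype(int).tolist()) for x in env.tip_of('pail0',d)[:6] if 280<x['pixel'][0]<350 and 170<x['pixel'][1]<240]
    b=[(np.round(x['pixel']).astype(int).tolist()) for x in env.tip_of('pail0_bail',d)[:6] if 280<x['pixel'][0]<350 and 140<x['pixel'][1]<200]
    print(round(env.observe()['time_s'],2),a,b)
E
python3 tr.py 14
```

```text
59.8 [[297, 194], [307, 210]] [[293, 164], [314, 181]]
59.95 [[300, 197], [303, 205]] [[295, 164]]
60.1 [[297, 193], [306, 209]] [[293, 164]]
60.25 [[320, 215], [300, 192], [323, 181]] [[292, 165]]
60.4 [[330, 214]] [[292, 165]]
60.55 [[298, 193], [326, 207]] [[288, 164]]
60.7 [[300, 196], [315, 210]] [[293, 162]]
60.85 [[307, 210], [297, 194]] [[289, 165], [296, 168]]
61.0 [[308, 215], [298, 194]] [[288, 164], [299, 193]]
61.15 [[318, 215], [300, 192], [325, 181]] [[292, 165]]
61.3 [[326, 209], [299, 194]] [[289, 164], [323, 182]]
61.45 [[325, 207], [298, 196]] [[291, 163]]
61.6 [[318, 208], [298, 193], [321, 179]] [[293, 162]]
61.75 [[310, 216], [297, 192]] [[291, 164]]
```

move_arm(
  plan=[
    [0, 0, 0, 0, 0, 0, 0],
    [0, 0, 0, 0, 0, 0, 0],
    [0, 0, 0, 0, 0, 0, 0],
    [0, 0, 0, 0, 0, 0, 0],
    [0, 0, 0, 0, 0, 0, 0],
  ],
)

```text
time_s: 62.25
position: [0.4521, -0.0431, 0.3584]
tool_rot: [[-0.237, 0.704, 0.67], [0.925, -0.046, 0.376], [0.296, 0.709, -0.64]]
ft_force: [-0.3, -0.8, -0.0]
grip_width: 0.0428
gripper_force: 0.0
```

move_arm(
  plan=[
    [0, 0, 0, 0, 0, 0, 0],
    [0, 0, 0, 0, 0, 0, 0],
    [0, 0, 0, 0, 0, 0, 0],
    [0, 0, 0, 0, 0, 0, 0],
    [0, 0, 0, 0, 0, 0, 0],
  ],
)

```text
time_s: 62.75
position: [0.4521, -0.0431, 0.3584]
tool_rot: [[-0.237, 0.704, 0.67], [0.925, -0.046, 0.376], [0.296, 0.709, -0.64]]
ft_force: [0.6, -0.8, 0.4]
grip_width: 0.0425
gripper_force: 0.0
```

move_arm(
  plan=[
    [0, 0, 0, 0, 0, 0, 0],
    [0, 0, 0, 0, 0, 0, 0],
    [0, 0, 0, 0, 0, 0, 0],
    [0, 0, 0, 0, 0, 0, 0],
    [0, 0, 0, 0, 0, 0, 0],
  ],
)

```text
time_s: 63.25
position: [0.4521, -0.0431, 0.3584]
tool_rot: [[-0.237, 0.704, 0.67], [0.925, -0.046, 0.376], [0.296, 0.709, -0.64]]
ft_force: [1.0, -0.5, -0.1]
grip_width: 0.0426
gripper_force: 0.0
```

move_arm(
  plan=[
    [0, 0, 0, 0, 0, 0, 0],
    [0, 0, 0, 0, 0, 0, 0],
    [0, 0, 0, 0, 0, 0, 0],
    [0, 0, 0, 0, 0, 0, 0],
    [0, 0, 0, 0, 0, 0, 0],
  ],
)

```text
time_s: 63.75
position: [0.4521, -0.0431, 0.3584]
tool_rot: [[-0.237, 0.704, 0.67], [0.925, -0.046, 0.376], [0.296, 0.709, -0.64]]
ft_force: [-0.1, 0.3, -0.5]
grip_width: 0.0426
gripper_force: 0.0
```

move_arm(
  plan=[
    [0, 0, 0, 0, 0, 0, 0],
    [0, 0, 0, 0, 0, 0, 0],
    [0, 0, 0, 0, 0, 0, 0],
    [0, 0, 0, 0, 0, 0, 0],
    [0, 0, 0, 0, 0, 0, 0],
  ],
)

```text
time_s: 64.25
position: [0.4521, -0.0431, 0.3584]
tool_rot: [[-0.237, 0.704, 0.67], [0.925, -0.046, 0.376], [0.296, 0.709, -0.64]]
ft_force: [0.3, -0.3, -1.5]
grip_width: 0.0425
gripper_force: 0.0
```

move_arm(
  plan=[
    [0, 0, 0, 0, 0, 0, 0],
    [0, 0, 0, 0, 0, 0, 0],
    [0, 0, 0, 0, 0, 0, 0],
    [0, 0, 0, 0, 0, 0, 0],
    [0, 0, 0, 0, 0, 0, 0],
  ],
)

```text
time_s: 64.75
position: [0.4521, -0.0431, 0.3584]
tool_rot: [[-0.237, 0.704, 0.67], [0.925, -0.046, 0.376], [0.296, 0.709, -0.64]]
ft_force: [0.0, -1.6, -0.5]
grip_width: 0.0426
gripper_force: 0.0
```

move_arm(
  plan=[
    [0, 0, 0, 0, 0, 0, 0],
    [0, 0, 0, 0, 0, 0, 0],
    [0, 0, 0, 0, 0, 0, 0],
    [0, 0, 0, 0, 0, 0, 0],
    [0, 0, 0, 0, 0, 0, 0],
  ],
)

```text
time_s: 65.25
position: [0.4521, -0.0431, 0.3584]
tool_rot: [[-0.237, 0.704, 0.67], [0.925, -0.046, 0.376], [0.296, 0.709, -0.64]]
ft_force: [0.3, -1.2, 0.2]
grip_width: 0.0427
gripper_force: 0.0
```

move_arm(
  plan=[
    [0, 0, 0, 0, 0, 0, 0],
    [0, 0, 0, 0, 0, 0, 0],
    [0, 0, 0, 0, 0, 0, 0],
    [0, 0, 0, 0, 0, 0, 0],
    [0, 0, 0, 0, 0, 0, 0],
  ],
)

```text
time_s: 65.75
position: [0.4521, -0.0431, 0.3584]
tool_rot: [[-0.237, 0.704, 0.67], [0.925, -0.046, 0.376], [0.296, 0.709, -0.64]]
ft_force: [0.1, -0.4, 0.5]
grip_width: 0.0424
gripper_force: 0.0
```

move_arm(
  plan=[
    [0, 0, 0, 0, 0, 0, 0],
    [0, 0, 0, 0, 0, 0, 0],
    [0, 0, 0, 0, 0, 0, 0],
    [0, 0, 0, 0, 0, 0, 0],
    [0, 0, 0, 0, 0, 0, 0],
  ],
)

```text
time_s: 66.25
position: [0.4521, -0.0431, 0.3584]
tool_rot: [[-0.237, 0.704, 0.67], [0.925, -0.046, 0.376], [0.296, 0.709, -0.64]]
ft_force: [0.3, -0.4, 0.8]
grip_width: 0.043
gripper_force: 0.0
```

move_arm(
  plan=[
    [0, 0, 0, 0, 0, 0, 0],
    [0, 0, 0, 0, 0, 0, 0],
    [0, 0, 0, 0, 0, 0, 0],
    [0, 0, 0, 0, 0, 0, 0],
    [0, 0, 0, 0, 0, 0, 0],
  ],
)

```text
time_s: 66.75
position: [0.4521, -0.0431, 0.3584]
tool_rot: [[-0.237, 0.704, 0.67], [0.925, -0.046, 0.376], [0.296, 0.709, -0.64]]
ft_force: [1.1, -0.4, -0.4]
grip_width: 0.0427
gripper_force: 0.0
```

move_arm(
  plan=[
    [0, 0, 0, 0, 0, 0, 0],
    [0, 0, 0, 0, 0, 0, 0],
    [0, 0, 0, 0, 0, 0, 0],
    [0, 0, 0, 0, 0, 0, 0],
    [0, 0, 0, 0, 0, 0, 0],
  ],
)

```text
time_s: 67.25
position: [0.4521, -0.0431, 0.3584]
tool_rot: [[-0.237, 0.704, 0.67], [0.925, -0.046, 0.376], [0.296, 0.709, -0.64]]
ft_force: [-0.4, 0.8, 0.1]
grip_width: 0.0428
gripper_force: 0.0
```

move_arm(
  plan=[
    [0, 0, 0, 0, 0, 0, 0],
    [0, 0, 0, 0, 0, 0, 0],
    [0, 0, 0, 0, 0, 0, 0],
    [0, 0, 0, 0, 0, 0, 0],
    [0, 0, 0, 0, 0, 0, 0],
  ],
)

```text
time_s: 67.75
position: [0.4521, -0.0431, 0.3584]
tool_rot: [[-0.237, 0.704, 0.67], [0.925, -0.046, 0.376], [0.296, 0.709, -0.64]]
ft_force: [-0.0, 0.6, -1.1]
grip_width: 0.0429
gripper_force: 0.0
```

move_arm(
  plan=[
    [0, 0, 0, 0, 0, 0, 0],
    [0, 0, 0, 0, 0, 0, 0],
    [0, 0, 0, 0, 0, 0, 0],
    [0, 0, 0, 0, 0, 0, 0],
    [0, 0, 0, 0, 0, 0, 0],
  ],
)

```text
time_s: 68.25
position: [0.4521, -0.0431, 0.3584]
tool_rot: [[-0.237, 0.704, 0.67], [0.925, -0.046, 0.376], [0.296, 0.709, -0.64]]
ft_force: [-1.1, 0.2, -0.7]
grip_width: 0.0428
gripper_force: 0.0
```

move_arm(
  plan=[
    [0, 0, 0, 0, 0, 0, 0],
    [0, 0, 0, 0, 0, 0, 0],
    [0, 0, 0, 0, 0, 0, 0],
    [0, 0, 0, 0, 0, 0, 0],
    [0, 0, 0, 0, 0, 0, 0],
  ],
)

```text
time_s: 68.75
position: [0.4521, -0.0431, 0.3584]
tool_rot: [[-0.237, 0.704, 0.67], [0.925, -0.046, 0.376], [0.296, 0.709, -0.64]]
ft_force: [-0.5, 0.6, 0.3]
grip_width: 0.0427
gripper_force: 0.0
```

move_arm(
  plan=[
    [0, 0, 0, 0, 0, 0, 0],
    [0, 0, 0, 0, 0, 0, 0],
    [0, 0, 0, 0, 0, 0, 0],
    [0, 0, 0, 0, 0, 0, 0],
    [0, 0, 0, 0, 0, 0, 0],
  ],
)

```text
time_s: 69.25
position: [0.4521, -0.0431, 0.3584]
tool_rot: [[-0.237, 0.704, 0.67], [0.925, -0.046, 0.376], [0.296, 0.709, -0.64]]
ft_force: [-0.0, -0.7, 0.2]
grip_width: 0.0428
gripper_force: 0.0
```

move_arm(
  plan=[
    [0, 0, 0, 0, 0, 0, 0],
    [0, 0, 0, 0, 0, 0, 0],
    [0, 0, 0, 0, 0, 0, 0],
    [0, 0, 0, 0, 0, 0, 0],
    [0, 0, 0, 0, 0, 0, 0],
  ],
)

```text
time_s: 69.75
position: [0.4521, -0.0431, 0.3584]
tool_rot: [[-0.237, 0.704, 0.67], [0.925, -0.046, 0.376], [0.296, 0.709, -0.64]]
ft_force: [-0.4, -0.6, -0.3]
grip_width: 0.0427
gripper_force: 0.0
```

```bash
python3 tr.py 9
```

```text
69.9 [[301, 194], [322, 211]] [[293, 164], [320, 180]]
70.05 [[323, 210], [299, 192]] [[290, 164]]
70.2 [[317, 214], [299, 194]] [[292, 165]]
70.35 [[312, 213], [296, 192], [316, 185]] [[290, 164]]
70.5 [[312, 214], [299, 194]] [[292, 165]]
70.65 [[300, 194], [313, 212], [318, 179]] [[292, 162]]
70.8 [[299, 196], [318, 210]] [[292, 163], [322, 181]]
70.95 [[321, 210], [298, 194]] [[290, 165]]
71.1 [[298, 192], [321, 209]] [[291, 164]]
```

Run:
```python
from h import *
w=shot('wrist');w['_w']=1;d=shot('side');s=shot('scene')
ok=0
for q in(w,d,s):
    e=np.array(proj(q,(.4283,-.0893,.018)));t=[np.round(x['pixel'],1) for x in env.tip_of('template',q)[:2]];print(np.round(e,1),t)
    ok+=any(np.linalg.norm(np.array(x)-e)<6 for x in t)
print(ok)
if ok>=2: print(env.close_job())
```

```text
[138.7 268.1] [array([137.2, 267.1])]
[306.3 268.6] [array([305.1, 267.4])]
[326.6 219.8] []
2
the job is handed in; nothing more can be done
None
```

I handed the job in at about 71 s of the 210 s limit, but the hand-in did not report a pass or fail.

- **Dial:** turned anticlockwise until the wrist torque jumped at the stop.
- **Template:** fitted over both pins.
- **Pails:** both grey pails present hang by their loops on hooks on the tall rail. The one at y ≈ -125 mm was still swaying, at roughly 0.1 m/s by my estimate.
- **Left alone:** I did not go near the spray can, jar, hammer or the blue and purple pails.

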